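# Clear the inspection plate: pack the goods in the crate, then scrape off the stray caps

## Task

Clear the white inspection plate: first pack everything that stands on it (bottles, jug, tin, carton, whichever are there) upright and side by side on the floor of the plywood crate, setting the goods down gently. Then take the scraper block and push all the loose caps off the plate into the steel trough, without touching them with the fingers, and finally stand the scraper back lengthwise on its black pad. Leave the other things on the bench alone.

Things in the scene. Friction and masses are not known exactly. Their poses are not given: they have to be found in the camera images.
- station: white plastic inspection plate, 320 (x) by 280 (y) mm, its top 30 mm above the table, fixed, no rim. A steel catch trough is fixed along its whole -y edge. Origin: on the table under the plate's centre; turned up to 7 degrees from the world axes
- trough (a point): centre of the catch trough's floor, 4 mm above the table; axes as the station. The trough is 310 mm long (x) and 85 mm wide (y) inside, directly against the plate's -y edge (42 mm towards +y from this point); its floor lies 26 mm below the plate's top, its outer and end walls rise to 45 mm above the table
- crate: open plywood crate, fixed: outside 224 (x) by 160 (y) by 90 mm high, walls and floor 6 mm, so inside 212 by 148 mm. Origin: centre of its underside on the table; x along its length. All five goods fit only in two tight rows: for instance the carrier and the jug along one long wall, the two bottles and the tin along the other with the tin at the jug's end
- bottle1: amber glass beer bottle with steel crown on top, standing: 68 mm diameter, 150 mm tall; straight neck 29 mm across from 108 mm up (crown 31 mm across) is the grip. Origin: centre of its underside, z up. May be absent
- bottle2: amber glass beer bottle with steel crown on top, standing: 68 mm diameter, 150 mm tall; straight neck 29 mm across from 108 mm up (crown 31 mm across) is the grip. Origin: centre of its underside, z up. May be absent
- jug: squat amber glass jug, standing: 76 mm diameter, 145 mm tall; straight neck 29 mm across from 108 mm up is the grip. Origin: centre of its underside, z up. May be absent
- tin: square steel tin, standing: 60 by 60 by 100 mm with a round black cap 32 mm across rising from 100 to 140 mm, the grip. Origin: centre of its underside, x and y along its sides. May be absent
- carrier: cardboard carton 124 (x) by 60 (y) by 100 mm with a carrying ridge on top, 80 long (x), 12 thick (y), from 100 to 145 mm up, the grip. Origin: centre of its underside. May be absent
- cap1: loose black plastic screw cap lying flat on the white plate, 40 mm diameter, 12 mm high, 15 g. Origin: centre of its underside. May be absent
- cap2: loose black plastic screw cap lying flat on the white plate, 40 mm diameter, 12 mm high, 15 g. Origin: centre of its underside. May be absent
- cap3: loose black plastic screw cap lying flat on the white plate, 40 mm diameter, 12 mm high, 15 g. Origin: centre of its underside. May be absent
- cap4: loose black plastic screw cap lying flat on the white plate, 40 mm diameter, 12 mm high, 15 g. Origin: centre of its underside. May be absent
- scraper: scraper block: grey plastic blade block (300 g in all) 160 (x) by 48 (y) by 20 mm high with an upright wooden grip on top, 100 long (x), 16 thick (y), from 20 to 70 mm up. Origin: centre of its underside. It stands on the black pad
- pad: thin black rubber parking pad for the scraper, 180 (x) by 62 (y) by 4 mm, fixed on the table between crate and plate. Origin: centre of its underside
- tape: bystander: roll of tape 100 mm across, 48 mm high, on the table beyond the plate
- brush: bystander: brush lying on the table to the left
- mug: bystander: steel mug 80 mm across, 90 mm tall, to the right of the trough

How it is judged:
On the way, in this order (a step that is already met when the one before it is completed fails the run):
1. all goods present stand upright on the crate's floor (x of bottle1 in the frame of crate between -0.1 and 0.1 m and y of bottle1 in the frame of crate between -0.07 and 0.07 m and z of each of bottle1, bottle2, jug, tin, carrier in the frame of crate below 0.014 m and angle between each of bottle1, bottle2, jug, tin, carrier's own z axis and vertical below 0.12 rad and x of bottle2 in the frame of crate between -0.1 and 0.1 m and y of bottle2 in the frame of crate between -0.07 and 0.07 m and x of jug in the frame of crate between -0.1 and 0.1 m and y of jug in the frame of crate between -0.07 and 0.07 m and x of tin in the frame of crate between -0.1 and 0.1 m and y of tin in the frame of crate between -0.07 and 0.07 m and x of carrier in the frame of crate between -0.1 and 0.1 m and y of carrier in the frame of crate between -0.07 and 0.07 m), for 0.3 s.
2. all caps present lie in the trough (x of cap1 in the frame of trough between -0.158 and 0.158 m and y of cap1 in the frame of trough between -0.045 and 0.045 m and z of each of cap1, cap2, cap3, cap4 in the frame of trough below 0.022 m and x of cap2 in the frame of trough between -0.158 and 0.158 m and y of cap2 in the frame of trough between -0.045 and 0.045 m and x of cap3 in the frame of trough between -0.158 and 0.158 m and y of cap3 in the frame of trough between -0.045 and 0.045 m and x of cap4 in the frame of trough between -0.158 and 0.158 m and y of cap4 in the frame of trough between -0.045 and 0.045 m), for 0.3 s.
3. the scraper stands on its pad again (horizontal distance between scraper and pad below 0.025 m and angle between scraper's own z axis and vertical below 0.1 rad and height (world z) of scraper below 0.01 m and angle between the x axis of scraper and the x axis of pad, either way round below 0.3 rad), for 0.3 s.
At the end, for the whole second after the job is handed in: Every good present stands inside the crate on its floor (underside within 8 mm of the floor, tilt under 0.12 rad), every cap present lies in the trough, and the scraper stands upright on its pad (within 25 mm of the pad's centre, lengthwise within 0.3 rad); all released and at rest (all of step 1 and all of step 2 and all of step 3 and linear speed of each of bottle1, bottle2, jug, tin, carrier, cap1, cap2, cap3, cap4, scraper below 0.03 m/s); the robot touches nothing.
It fails at once if a cap is touched with the fingers (contact force between the fingers and cap1 above 0.5 N or contact force between the fingers and cap2 above 0.5 N or contact force between the fingers and cap3 above 0.5 N or contact force between the fingers and cap4 above 0.5 N).
It fails at once if glass or tin falls fast into the crate (over 0.5 m/s within its lower part, as when dropped) ((x of bottle1 in the frame of crate between -0.11 and 0.11 m and y of bottle1 in the frame of crate between -0.08 and 0.08 m and z of bottle1 in the frame of crate below 0.06 m and linear speed of bottle1 above 0.5 m/s) or (x of bottle2 in the frame of crate between -0.11 and 0.11 m and y of bottle2 in the frame of crate between -0.08 and 0.08 m and z of bottle2 in the frame of crate below 0.06 m and linear speed of bottle2 above 0.5 m/s) or (x of jug in the frame of crate between -0.11 and 0.11 m and y of jug in the frame of crate between -0.08 and 0.08 m and z of jug in the frame of crate below 0.06 m and linear speed of jug above 0.5 m/s) or (x of tin in the frame of crate between -0.11 and 0.11 m and y of tin in the frame of crate between -0.08 and 0.08 m and z of tin in the frame of crate below 0.06 m and linear speed of tin above 0.5 m/s)).
It fails at once if a bystander is displaced by more than 30 mm (distance of any of tape, brush, mug from where it was at the start of the episode above 0.03 m).
Of bottle1, bottle2, jug, tin, carrier only 4 to 5 are there at a start; the rules pass over those that are not, and their reading is None.
Of cap1, cap2, cap3, cap4 only 2 to 4 are there at a start; the rules pass over those that are not, and their reading is None.
At some moment in a run one of carrier, scraper may be knocked a few centimetres aside while the robot is not near it.
It also fails if it takes over 210 s, if anything falls off the work surface, if the arm or the gripper's body presses on something with over 40 N, if the wrist force passes 120 N, or if a joint passes its speed limit or range.

## Robot

A 6-joint arm with a two-finger parallel gripper is mounted at the origin on the work surface. World frame = base frame: x ahead of the robot, y to its left, z up, the work surface at z = 0. Lengths are in m, angles in rad, forces in N, time in s.
With the tool pointing down it reaches from about 0.275 to 0.85 m from the base axis. Payload 19 kg.
Tool frame: the origin (TCP) lies at the very end of the fingers, on their centre line; the grasp point (between the pads) lies 19 mm behind it (env.grip_point_offset is the distance from the TCP to the grasp point, in m); z points along the fingers, y is the direction in which the jaws open and shut (so a half turn about z gives the same grasp; the last joint's range is limited). The gripper opens to 85 mm and grips with 20 to 120 N. Pads are 22 mm wide; open, the fingers measure 114 mm over their backs; the gripper's body (76 mm by 85 mm) begins 54 mm behind the grasp point. The pads swing forward as they close: fully open they stand 13 mm farther back than shut.
Start: joints at [-1.364, 0.15, 1.437, -0, 1.554, -0.134], TCP at [0.192, -0.542, 0.197] pointing down, gripper open.
Joint ranges: [-2.8, 2.8], [-0.68, 2.1], [0.12, 2.68], [-1.39, 4.53], [0.16, 2.79], [-2.81, 2.81]. Speed limits (rad/s): [1.89, 1.89, 2.22, 3.01, 3.01, 3.01].

## Interface

Orientations are given as a rotation vector (axis times angle).
In Python, from cell import env gives the robot as it stands.
- The arm moves only by the shell command python3 -m crank 'ROWS' [FORCE]. ROWS is JSON, a list that holds one entry, the list of rows, each a list of 7 numbers: the turn, a rotation vector about the tool's x, y, z in rad, then the shift along the tool's x, y, z in cm, then the finger opening in cm, from 0 to 8.54. In form: [[[ax, ay, az, dx, dy, dz, jaw], ...]]. A call has 1 to 12 rows; each row shifts and turns the pose as measured when the row begins, along the tool's axes as they then stand; what a row does not reach is not made up. A row lasts 1/12 s, in which the tool goes at most 41.7 mm and 7.16 degrees, less where a joint would pass 70% of its speed; a pose out of reach is approached as far as the arm can. A call is refused whole if a number of a shift passes 4.17 or a number of a turn 0.125, either way. A call with a gripper value outside its range is refused whole. The fingers move at their own pace and stop on an object; FORCE is the grip in N (left out, the last holds). Time passes only in rows, so rows that do not move let the fingers close. It gives the time, the measured TCP pose, the force and the opening at its end, in the units of the state.
- env.get_obs(): the state, without advancing time (a new reading comes with each control period).
- env.grab_frame(name): name is "side" or "top"; returns the picture (384x512x3 uint8, red, green, blue); there is no depth.
- env.get_calibration(name): a dict with "fov_y" (degrees; the focal length in pixels is half the picture's height over the tangent of half this angle, whatever the lens; pixels are square), "cx", "cy" (the principal point, pixels), "world_from_camera" (4x4, takes a point from camera to world coordinates). Camera axes: x right, y up, looking along -z (the intrinsics and any distortion apply to the point x, -y, -z); pixel columns grow to the right and rows downward; lengths in m; the calibration is good to about 2 mm. A picture is of the moment at which its call begins. get_calibration takes no time and is no camera call.
- env.job_done(): hands the job in, once; it reports no verdict.
Trained networks look in the newest picture that a camera, given by its name, has taken for a name from the list of things; names that differ only in an ending like _2 or _b are one class to them, and where a whole thing is asked for, a point or a joint stands for the part that bears it (a point fixed in the world has none). Each returns a list of dicts, best first, with "p" (0 to 1); they miss things now and then, are a little off and sometimes report something else, mostly with a low value. They report only what shows in the picture. A call takes as long as a camera call.
- env.boxes_of(camera, query): "rect" ([centre column, centre row, width, height] in pixels, round what is visible of it).
- env.cut_out(camera, query): "pixels" (384x512 bool, what is visible of it) and "rect" ([centre column, centre row, width, height] in pixels, round what is visible of it).
The state is a dict: "time": time; "joints": joint angles; "qvel": joint speeds; "joint_efforts": joint torques, N m; "tool_pos": TCP position; "tool_rot": TCP orientation; "contact_force": force on the tool from outside, world axes, zero at the start; "ft_torque": the same for the moment, N m; "opening": finger opening in m.
Only numpy, scipy, OpenCV 4.12 (cv2) and the standard library are available. Lean on these libraries where they do the work, as an engineer would, in place of code of your own. Each camera call takes 0.05 s, during which the arm holds its last target.

## Working session

There is one attempt and no reset: what is moved stays moved. The work goes in short steps, Python scripts to look and compute and a shell command to move; the robot and the scene stay as the last step left them, time stands still between calls to the robot, and variables do not carry over. Pictures are saved under pics/ and viewed, and the job is handed in when it is done.

```bash
ls; mkdir -p pics; python3 - <<'E'
from cell import env
import cv2,numpy as np
o=env.get_obs();print(o)
for n in("side","top"):
    f=env.grab_frame(n);cv2.imwrite(f"pics/{n}0.png",f[:,:,::-1]);
    c=env.get_calibration(n);print(n,c)
E
```

```text
pics
{'time': 0.0, 'joints': array([-1.36400757e+00,  1.50967513e-01,  1.43799424e+00,  5.66657177e-06,
        1.55379656e+00, -1.33987940e-01]), 'qvel': array([ 9.46656574e-04, -5.19488549e-04,  9.05657368e-04,  5.34177903e-05,
        9.18399478e-04,  2.02963980e-04]), 'joint_efforts': array([ 2.04023971e-03, -7.13050818e+01, -5.70870316e+01,  7.97292114e-05,
        8.95107631e-03, -3.31660694e-06]), 'tool_pos': array([ 0.19210925, -0.54166865,  0.19610433]), 'tool_rot': array([-3.09495103e+00, -5.32506713e-01,  5.77194263e-05]), 'contact_force': array([ 0.18968947, -0.67524017, -0.27275887]), 'ft_torque': array([-0.01374899,  0.05550104, -0.05597695]), 'opening': 0.0853320836428866}
side {'fov_y': 50.733944350119984, 'cx': 257.6933603423986, 'cy': 188.73135355310833, 'world_from_camera': array([[ 0.99911043,  0.03347972, -0.02564105,  0.51105223],
       [-0.03883837,  0.49363904, -0.86879922, -1.1835531 ],
       [-0.01642973,  0.86902221,  0.49450021,  0.7047466 ],
       [ 0.        ,  0.        ,  0.        ,  1.        ]])}
top {'fov_y': 46.84455480648201, 'cx': 257.5129335411523, 'cy': 192.15757340006192, 'world_from_camera': array([[ 0.0512607 ,  0.97654328, -0.2091305 ,  0.23954641],
       [-0.99867333,  0.04909791, -0.01552362, -0.07908727],
       [-0.00489161,  0.20964881,  0.97776452,  1.60814825],
       [ 0.        ,  0.        ,  0.        ,  1.        ]])}
```

View pics/side0.png

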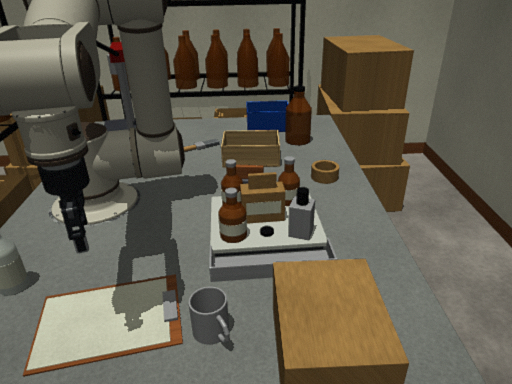

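View pics/top0.png

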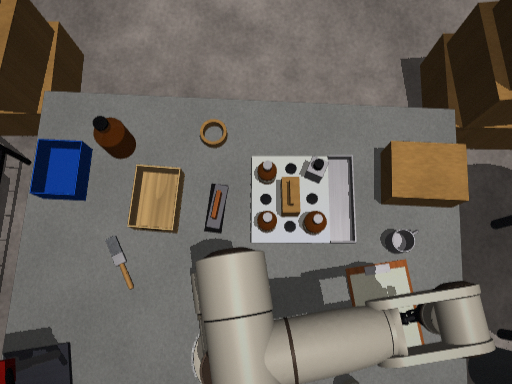

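```bash
cat > h.py <<'E'
from cell import env
import cv2,numpy as np
from scipy.spatial.transform import Rotation as R
def K(n):
    c=env.get_calibration(n);f=192/np.tan(np.radians(c["fov_y"])/2);return c,f
def px2w(n,u,v,z):
    c,f=K(n);T=c["world_from_camera"]
    d=T[:3,:3]@np.array([(u-c["cx"])/f,-(v-c["cy"])/f,-1]);o=T[:3,3]
    return o+d*(z-o[2])/d[2]
def w2px(n,p):
    c,f=K(n);T=c["world_from_camera"];q=T[:3,:3].T@(np.asarray(p)-T[:3,3])
    return np.array([c["cx"]+f*q[0]/-q[2],c["cy"]-f*q[1]/-q[2]])
def crop(n,x0,y0,x1,y1,s,name):
    f=env.grab_frame(n);g=cv2.resize(f[y0:y1,x0:x1],None,fx=s,fy=s,interpolation=cv2.INTER_CUBIC);cv2.imwrite(f"pics/{name}.png",g[:,:,::-1])
E
python3 - <<'E'
from h import *
crop("top",120,130,370,260,3.2,"topc1");crop("side",200,100,360,280,3.2,"sidec1")
for n in("side","top"):
  env.grab_frame(n)
  for q in ["bottle1","jug","tin","carrier","cap1","scraper","pad","crate","station","trough"]:
    r=env.cut_out(n,q)
    for d in r:
        if d["p"]<.3: continue
        m=d["pixels"].astype(np.uint8);ys,xs=np.nonzero(m)
        print(n,q,round(d["p"],2),np.round(d["rect"],1),m.sum(),"cen",xs.mean().round(1),ys.mean().round(1),"mar",[np.round(a,1) for a in cv2.minAreaRect(np.c_[xs,ys].astype(np.float32))])
E
```

```text
side bottle1 0.78 [232.6 179.6  19.   45.1] 590 cen 230.9 179.3 mar [array([232., 180.]), array([44., 22.]), np.float64(90.0)]
side bottle1 0.71 [287.4 182.3  18.9  53.2] 621 cen 289.4 179.4 mar [array([289.2, 179.8]), array([48.3, 19.9]), np.float64(76.0)]
side jug 0.81 [232.9 215.6  29.9  56.1] 1150 cen 232.1 218.4 mar [array([231.2, 215.1]), array([54.3, 27. ]), np.float64(84.0)]
side tin 0.82 [301.1 213.3  28.   51.3] 1150 cen 300.9 214.3 mar [array([300.5, 212.5]), array([51., 27.]), np.float64(90.0)]
side carrier 0.63 [264.9 197.7  45.3  50. ] 1854 cen 262.7 197.8 mar [array([261.8, 197. ]), array([49.2, 43.1]), np.float64(86.4)]
side cap1 0.42 [267.6 230.2  10.1  11.9] 105 cen 265.9 230.3 mar [array([266. , 230.5]), array([ 9., 12.]), np.float64(90.0)]
side cap1 0.32 [287.1 182.5  24.7  54.4] 673 cen 288.8 179.3 mar [array([288.5, 180.2]), array([47.5, 22. ]), np.float64(74.5)]
side scraper 0.53 [250.3 174.5  28.4  17.6] 323 cen 248.0 170.8 mar [array([249.2, 173.8]), array([27.3, 18.8]), np.float64(2.5)]
side scraper 0.37 [231.3 178.8  19.7  41.5] 418 cen 230.8 178.5 mar [arr
[... 2276 characters left out ...]
rray([216.6, 206.4]), array([15.2, 44.7]), np.float64(14.7)]
top pad 0.57 [214.3 210.6  20.7  46. ] 188 cen 212.6 208.7 mar [array([215.3, 208. ]), array([16.7, 47.9]), np.float64(2.6)]
top crate 0.95 [157.2 201.   60.5  68.6] 3277 cen 156.1 198.8 mar [array([155.9, 198.2]), array([50.8, 67.4]), np.float64(7.0)]
top station 0.93 [304.6 199.9 107.4  88.5] 6173 cen 308.2 201.0 mar [array([304., 199.]), array([ 88., 104.]), np.float64(90.0)]
top trough 0.8 [303.9 197.3 102.6  89. ] 6181 cen 308.0 200.5 mar [array([303.5, 199. ]), array([ 88., 103.]), np.float64(90.0)]
top trough 0.49 [265.8 172.2  20.   24.8] 400 cen 266.8 172.3 mar [array([266.6, 172.4]), array([19.9, 24.3]), np.float64(14.0)]
```

View pics/topc1.png

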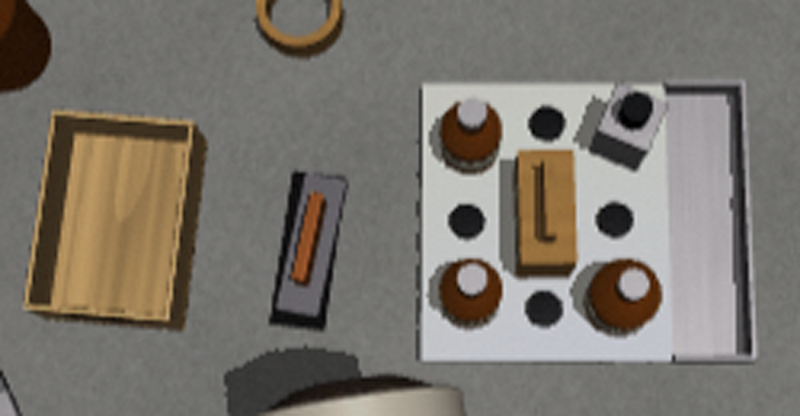

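View pics/sidec1.png

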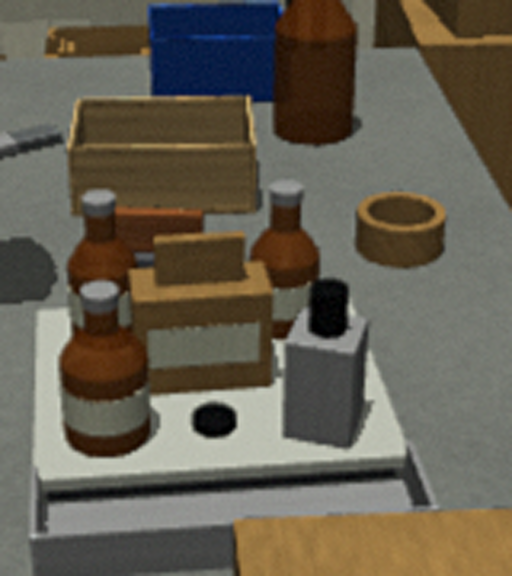

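```bash
python3 - <<'E'
from h import *
crop("top",120,155,200,240,7,"tcr");crop("top",245,150,360,250,7,"tst");crop("side",215,120,330,185,6.5,"scr");crop("side",205,150,335,275,4.8,"sst");crop("top",195,170,240,240,8,"tpad")
E
```

```text
(no output)
```

View pics/tcr.png

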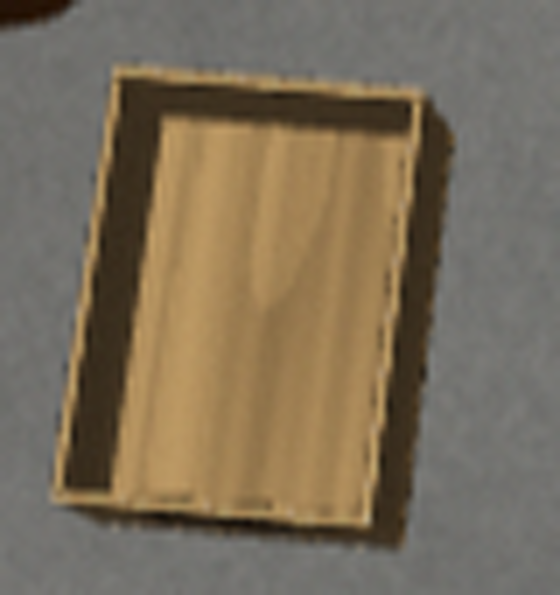

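View pics/tst.png

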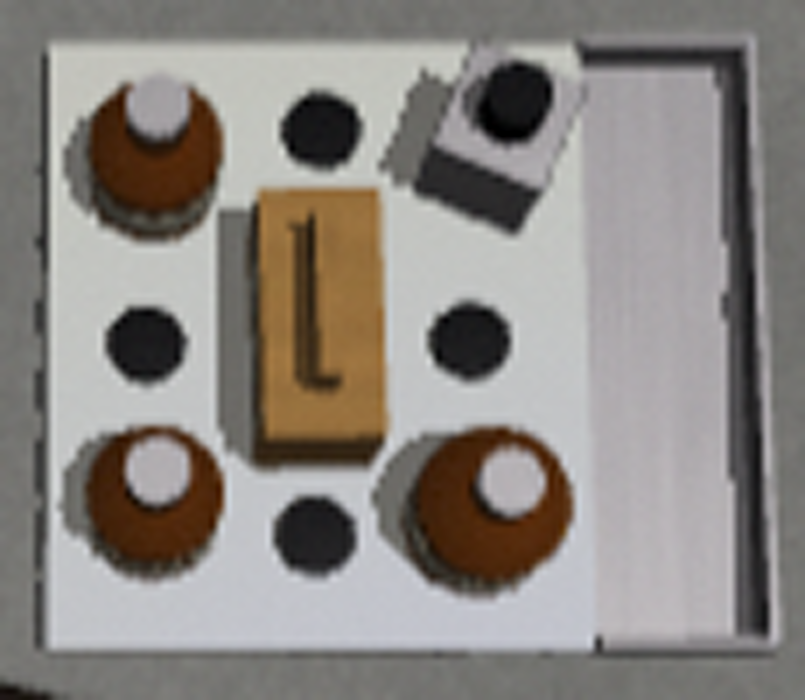

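View pics/scr.png

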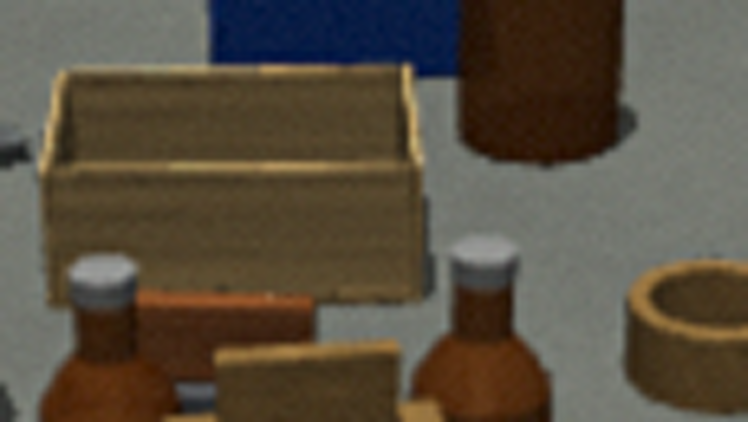

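View pics/sst.png

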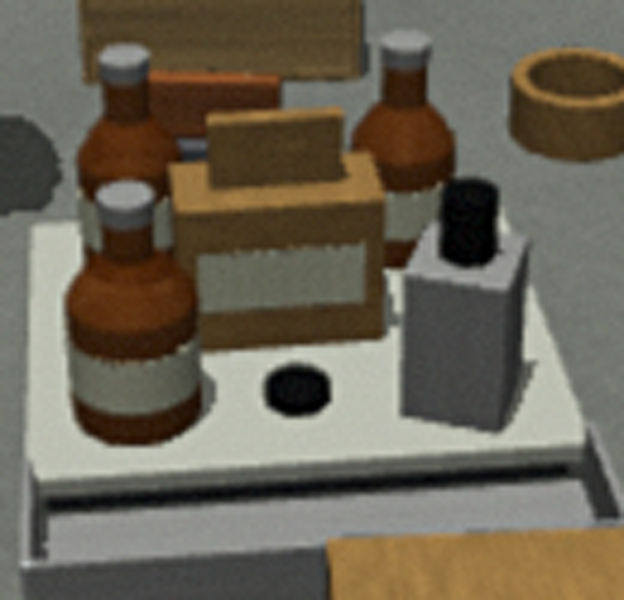

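View pics/tpad.png

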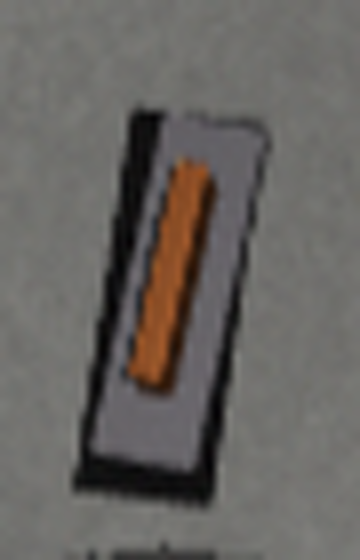

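```bash
cat >> h.py <<'E'
from scipy.optimize import least_squares
def c2p(c,off,s): return (np.asarray(c,float)+.5)/s-.5+np.array(off)
def fit(obs,x0):
    """obs: list (cam, local xyz, px); fits x,y,yaw"""
    def r(p):
        c,s=np.cos(p[2]),np.sin(p[2]);o=[]
        for n,l,u in obs:
            w=[p[0]+c*l[0]-s*l[1],p[1]+s*l[0]+c*l[1],l[2]];o+=list(w2px(n,w)-u)
        return np.array(o)
    q=least_squares(r,x0);return q.x,r(q.x).reshape(-1,2)
def tri(obs):
    q=least_squares(lambda p:np.concatenate([w2px(n,p)-u for n,u in obs]),[.5,-.1,.15]);return q.x,np.abs(q.fun).max()
E
python3 - <<'E'
from h import *
np.set_printoptions(precision=4,suppress=True)
T=lambda c:c2p(c,(120,155),7)
S=lambda c:c2p(c,(215,120),6.5)
for c in [(115,68),(428,95),(370,527),(55,500)]: print(px2w("top",*T(c),.09))
for c in [(43,170),(422,165),(410,65),(60,70)]: print("s",px2w("side",*S(c),.09))
# crate: top image: up=+x ; left=+y
a,b=.112,.08
to=[("top",(a,b,.09),T((115,68))),("top",(a,-b,.09),T((428,95))),("top",(-a,-b,.09),T((370,527))),("top",(-a,b,.09),T((55,500)))]
so=[("side",(-a,-b,.09),S((43,170))),("side",(a,-b,.09),S((422,165))),("side",(a,b,.09),S((410,65))),("side",(-a,b,.09),S((60,70))),("side",(-a,-b,0),S((50,303))),("side",(a,-b,0),S((420,300)))]
for o in (to,so,to+so): print("crate",*fit(o,[.5,.2,0]))
P=lambda c:c2p(c,(245,150),7)
a,b=.16,.14
po=[("top",(a,b,.03),P((50,42))),("top",(-a,b,.03),P((45,650))),("top",(-a,-b,.03),P((598,648))),("top",(a,-b,.03),P((578,42)))]
print("station",*fit(po,[.5,-.2,0]))
Q=lambda c:c2p(c,(205,150),4.8)
for n,ct,cs,z in [("bL(far x)",(157,107),(404,46),.18),("bR",(158,470),(124,60),.18),("jug",(511,481),(124,201),.175),("tin",(518,100),(469,194),.17)]:
    print(n,px2w("top",*P(ct),z)[:2],px2w("side",*Q(cs),z)[:2],tri([("top",P(ct)),("side",Q(cs))]))
for c in [(320,130),(147,344),(470,341),(315,535)]: print("cap",px2w("top",*P(c),.042))
# carton top rect z .13
a,b=.062,.03
print("carrier",*fit([("top",(a,b,.13),P((259,188))),("top",(a,-b,.13),P((381,188))),("top",(-a,-b,.13),P((386,440))),("top",(-a,b,.13),P((257,440)))],[.5,-.2,0]))
D=lambda c:c2p(c,(195,170),8)
a,b=.09,.031
print("pad",*fit([("top",(a,b,.004),D((137,112))),("top",(-a,b,.004),D((77,492))),("top",(-a,-b,.004),D((212,500)))],[.5,0,0]))
a,b=.05,.008
print("scr",*fit([("top",(a,b,.074),D((180,160))),("top",(a,-b,.074),D((215,178))),("top",(-a,-b,.074),D((163,385))),("top",(-a,b,.074),D((130,372)))],[.5,0,0]))
E
```

```text
[0.6438 0.3818 0.09  ]
[0.6376 0.2216 0.09  ]
[0.4169 0.2309 0.09  ]
[0.4224 0.3874 0.09  ]
s [0.4177 0.235  0.09  ]
s [0.6382 0.2253 0.09  ]
s [0.6442 0.3835 0.09  ]
s [0.4222 0.3928 0.09  ]
crate [ 0.5303  0.3054 -0.0344] [[ 0.1143 -0.3115]
 [ 0.0447 -0.5084]
 [ 0.4164  0.4125]
 [-0.5725  0.3489]]
crate [ 0.5306  0.3125 -0.039 ] [[-0.5369 -0.1892]
 [ 0.2425 -0.3128]
 [ 0.2606 -0.4189]
 [-0.072  -0.3524]
 [-0.1917  0.6092]
 [ 0.3079  0.228 ]]
crate [ 0.5304  0.3066 -0.0357] [[-0.1738 -0.3908]
 [-0.2535 -0.5287]
 [ 0.0209  0.3832]
 [-0.9568  0.2569]
 [-0.593   0.4768]
 [ 0.3877  0.2735]
 [ 0.2623  0.0758]
 [-0.2393  0.2094]
 [-0.2413  1.3301]
 [ 0.4482  0.863 ]]
station [ 0.5612 -0.1727  0.0499] [[-0.1592  0.1263]
 [ 0.1748 -0.2927]
 [-0.0197  0.0658]
 [-0.0022  0.1212]]
bL(far x) [ 0.6397 -0.0833] [ 0.6382 -0.089 ] (array([ 0.6395, -0.0833,  0.1774]), np.float64(0.2585190634775074))
bR [ 0.4649 -0.0919] [ 0.4637 -0.0963] (array([ 0.4643, -0.0921,  0.1781]), np.float64(0.2903474390161307))
jug [ 0.4688 -0.2566] [ 0.4667 -0.2625] (array([ 0.4675, -0.2571,  0.1721]), np.float64(0.5342537889174537))
tin [ 0.6546 -0.2563] [ 0.6564 -0.2589] (array([ 0.6561, -0.2565,  0.1684]), np.float64(0.2996631834340633))
cap [ 0.6702 -0.1693  0.042 ]
cap [ 0.5519 -0.0845  0.042 ]
cap [ 0.5618 -0.2503  0.042 ]
cap [ 0.4574 -0.1743  0.042 ]
carrier [ 0.5539 -0.1678  0.0432] [[-0.0515  0.1291]
 [-0.0077  0.2446]
 [-0.2971 -0.1159]
 [ 0.3556 -0.2426]]
pad [ 0.5169  0.0948 -0.0725] [[-0.2152 -0.5922]
 [ 0.1031 -0.2632]
 [ 0.1067  0.8269]]
scr [ 0.5189  0.0889 -0.1698] [[ 0.1925  0.1091]
 [ 0.2012 -1.1787]
 [-0.0382  0.2027]
 [-0.3509  0.8386]]
```

```bash
cat > p.py <<'E'
import sys
from h import *
np.set_printoptions(precision=4,suppress=True)
def yaw(Rm): return np.arctan2(Rm[1,0],Rm[0,0])
def plan(t,psi,vmax=3.5,tmax=.11,n=None):
    o=env.get_obs();Rm=R.from_rotvec(o["tool_rot"]).as_matrix();p=o["tool_pos"]
    y0=yaw(Rm);d=np.asarray(t)-p;dy=(psi-y0+np.pi)%(2*np.pi)-np.pi
    # desired R
    Rd=np.array([[np.cos(psi),np.sin(psi),0],[np.sin(psi),-np.cos(psi),0],[0,0,-1]])
    rv=R.from_matrix(Rm.T@Rd).as_rotvec();sh=Rm.T@d*100
    print("t",round(o["time"],2),"pos",p,"yaw",round(y0,4),"open",round(o["opening"],4),"F",o["contact_force"].round(1),"j",o["joints"].round(2))
    k=n or max(1,int(np.ceil(max(np.linalg.norm(sh)/vmax,np.abs(rv).max()/tmax))))
    print("need turn",rv.round(4),"shift(now axes) cm",sh.round(2),"rows",k)
    # combined rows
    cy=y0;out=[]
    for i in range(k):
        c,s=np.cos(cy),np.sin(cy);w=d*100/k
        out.append([*(rv/k).round(3),round(c*w[0]+s*w[1],2),round(s*w[0]-c*w[1],2),round(-w[2],2)]);cy+=dy/k
    for r in out: print([float(v) for v in r])
if __name__=="__main__":
    a=list(map(float,sys.argv[1:]));plan(a[:3],a[3],*(a[4:5] or [3.5]))
E
python3 - <<'E'
from p import *
Q=lambda c:c2p(c,(205,150),4.8);P=lambda c:c2p(c,(245,150),7)
print(px2w("side",*Q((208,122)),.175),px2w("side",*Q((342,110)),.175))
print(w2px("side",[.5539,-.1678,.175]),Q((275,116)))
a=.03
print("tin",*fit([("top",(a,a,.13),P((475,38))),("top",(a,-a,.13),P((588,85))),("top",(-a,-a,.13),P((540,190))),("top",(-a,a,.13),P((437,145)))],[.65,-.25,-.36]))
D=lambda c:c2p(c,(195,170),8)
for c in [(137,112),(77,492),(212,500)]: print("pad",px2w("top",*D(c),.004))
for c in [(180,160),(215,178),(163,385),(130,372)]:print("grip",px2w("top",*D(c),.074))
for c in [(165,115),(268,135),(200,470),(92,455)]:print("blade",px2w("top",*D(c),.024))
E
python3 p.py .192 -.542 .27 .043
```

```text
[ 0.5141 -0.173   0.175 ] [ 0.5936 -0.1633  0.175 ]
[261.9577 173.7116] [261.8958 173.7708]
tin [ 0.6587 -0.2575 -0.3578] [[ 0.1815 -0.0758]
 [ 0.1406 -0.1888]
 [ 0.5818  0.2644]
 [-0.9043 -0.011 ]]
pad [0.6067 0.1183 0.004 ]
pad [0.4285 0.1326 0.004 ]
pad [0.4279 0.071  0.004 ]
grip [0.5699 0.089  0.074 ]
grip [0.5625 0.073  0.074 ]
grip [0.469  0.0894 0.074 ]
grip [0.474  0.1042 0.074 ]
blade [0.6014 0.1029 0.024 ]
blade [0.5944 0.055  0.024 ]
blade [0.4388 0.0755 0.024 ]
blade [0.4431 0.1245 0.024 ]
t 1.55 pos [ 0.1922 -0.5419  0.1967] yaw 0.3408 open 0.0853 F [-0.2  0.1 -0. ] j [-1.36  0.15  1.44  0.    1.55 -0.13]
need turn [-0.0001 -0.      0.2978] shift(now axes) cm [-0.02  0.   -7.33] rows 3
[-0.0, -0.0, 0.099, -0.01, 0.0, -2.44]
[-0.0, -0.0, 0.099, -0.01, 0.0, -2.44]
[-0.0, -0.0, 0.099, -0.01, 0.0, -2.44]
```

```bash
python3 -m crank '[[[0,0,0.1,0,0,-2.5,6],[0,0,0.1,0,0,-2.5,6],[0,0,0.098,0,0,-2.5,6],[0,0,0,0,0,0,6]]]' 60; python3 p.py .5539 -.1678 .26 .043
```

```text
time: 1.88
tool_pos: [0.1919, -0.541, 0.273]
tool_rot: [-3.137, -0.046, 0.001]
contact_force: [1.1, 0.2, 1.4]
opening: 0.0595
t 1.88 pos [ 0.1919 -0.541   0.273 ] yaw 0.0294 open 0.0595 F [1.1 0.2 1.4] j [-1.36  0.14  1.3  -0.    1.71  0.18]
need turn [-0.0038  0.0007 -0.0136] shift(now axes) cm [ 37.28 -36.23   1.41] rows 15
[-0.0, 0.0, -0.001, 2.49, -2.42, 0.09]
[-0.0, 0.0, -0.001, 2.49, -2.41, 0.09]
[-0.0, 0.0, -0.001, 2.49, -2.41, 0.09]
[-0.0, 0.0, -0.001, 2.49, -2.41, 0.09]
[-0.0, 0.0, -0.001, 2.49, -2.41, 0.09]
[-0.0, 0.0, -0.001, 2.5, -2.4, 0.09]
[-0.0, 0.0, -0.001, 2.5, -2.4, 0.09]
[-0.0, 0.0, -0.001, 2.5, -2.4, 0.09]
[-0.0, 0.0, -0.001, 2.5, -2.4, 0.09]
[-0.0, 0.0, -0.001, 2.5, -2.4, 0.09]
[-0.0, 0.0, -0.001, 2.51, -2.39, 0.09]
[-0.0, 0.0, -0.001, 2.51, -2.39, 0.09]
[-0.0, 0.0, -0.001, 2.51, -2.39, 0.09]
[-0.0, 0.0, -0.001, 2.51, -2.39, 0.09]
[-0.0, 0.0, -0.001, 2.52, -2.38, 0.09]
```

```bash
sed -i 's/    for r in out: print(\[float(v) for v in r\])/    print([float(v) for v in out[0]]); print("..",[float(v) for v in out[-1]]) if abs(dy)>.03 else 0/' p.py; python3 -m crank '[[[0,0,-0.01,2.5,-2.4,0,6],[0,0,0,2.5,-2.4,0,6],[0,0,0,2.5,-2.4,0,6],[0,0,0,2.5,-2.4,0,6],[0,0,0,2.5,-2.4,0,6],[0,0,0,2.5,-2.4,0,6],[0,0,0,2.5,-2.4,0,6],[0,0,0,2.5,-2.4,0,6],[0,0,0,2.5,-2.4,0,6],[0,0,0,2.5,-2.4,0,6],[0,0,0,2.5,-2.4,0,6],[0,0,0,2.5,-2.4,0,6]]]'; python3 p.py .5539 -.1678 .22 .043
```

```text
time: 2.88
tool_pos: [0.4874, -0.232, 0.272]
tool_rot: [-3.14, -0.059, 0.0]
contact_force: [0.1, -0.7, 0.2]
opening: 0.0597
t 2.88 pos [ 0.4874 -0.232   0.272 ] yaw 0.0377 open 0.0597 F [ 0.1 -0.7  0.2] j [-0.59  0.06  1.38  0.    1.7   0.95]
need turn [-0.0008  0.0002 -0.0053] shift(now axes) cm [ 6.89 -6.16  5.2 ] rows 4
[-0.0, 0.0, -0.001, 1.72, -1.54, 1.3]
```

```bash
python3 -m crank '[[[0,0,-0.005,2.3,-2.05,1.7,6],[0,0,0,2.3,-2.05,1.7,6],[0,0,0,2.3,-2.05,1.7,6],[0,0,0,0,0,0,6]]]'; python3 p.py .5539 -.1678 .15 .043; python3 -c "
from h import *
crop('side',180,80,340,240,3.7,'s1')"
```

```text
time: 3.22
tool_pos: [0.5599, -0.1591, 0.219]
tool_rot: [-3.14, -0.079, -0.004]
contact_force: [-0.5, 0.6, -0.8]
opening: 0.06
t 3.22 pos [ 0.5599 -0.1591  0.219 ] yaw 0.0505 open 0.06 F [-0.5  0.6 -0.8] j [-0.41  0.16  1.39  0.    1.6   1.11]
need turn [-0.0003 -0.0027  0.0075] shift(now axes) cm [-0.67  0.84  6.9 ] rows 2
[-0.0, -0.001, 0.004, -0.32, 0.42, 3.45]
```

View pics/s1.png

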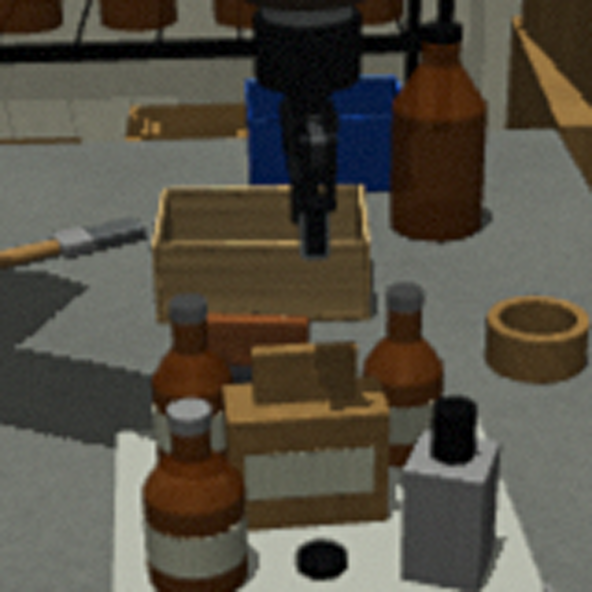

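```bash
python3 -m crank '[[[0,0,0.008,-0.67,0.84,0,6],[0,0,0,0,0,2.5,6],[0,0,0,0,0,2.5,6],[0,0,0,0,0,2.5,6],[0,0,0,0,0,0,6]]]'; python3 p.py .5539 -.1678 .142 .043
```

```text
time: 3.68
tool_pos: [0.5506, -0.1752, 0.1465]
tool_rot: [3.136, 0.065, 0.012]
contact_force: [-0.7, 0.3, -1.0]
opening: 0.0598
t 3.68 pos [ 0.5506 -0.1752  0.1465] yaw 0.0413 open 0.0598 F [-0.7  0.3 -1. ] j [-0.44  0.17  1.51 -0.    1.45  1.09]
need turn [ 0.005  -0.0076 -0.0018] shift(now axes) cm [ 0.36 -0.73  0.45] rows 1
[0.005, -0.008, -0.002, 0.36, -0.73, 0.45]
```

```bash
python3 -m crank '[[[0,0,0,0.36,-0.73,0.4,6],[0,0,0,0,0,0,6],[0,0,0,0,0,0,6]]]'; python3 p.py .5539 -.1678 .142 .043
```

```text
time: 3.93
tool_pos: [0.5533, -0.1704, 0.1459]
tool_rot: [3.134, 0.059, 0.016]
contact_force: [1.3, 1.2, -0.1]
opening: 0.06
t 3.93 pos [ 0.5533 -0.1704  0.1459] yaw 0.0376 open 0.06 F [ 1.3  1.2 -0.1] j [-0.43  0.17  1.52 -0.    1.44  1.1 ]
need turn [ 0.0068 -0.01   -0.0054] shift(now axes) cm [ 0.07 -0.26  0.39] rows 1
[0.007, -0.01, -0.005, 0.07, -0.26, 0.39]
```

```bash
python3 -m crank '[[[0.007,-0.01,-0.005,0.07,-0.26,0.5,6],[0,0,0,0,0,0.1,6],[0,0,0,0,0,0,6]]]'; python3 p.py .5539 -.1678 .142 .043
```

```text
time: 4.18
tool_pos: [0.555, -0.1684, 0.1429]
tool_rot: [3.14, 0.068, 0.005]
contact_force: [0.1, -0.3, -0.9]
opening: 0.0598
t 4.18 pos [ 0.555  -0.1684  0.1429] yaw 0.0432 open 0.0598 F [ 0.1 -0.3 -0.9] j [-0.43  0.18  1.51  0.    1.45  1.1 ]
need turn [ 0.0012 -0.0031  0.0002] shift(now axes) cm [-0.11 -0.06  0.09] rows 1
[0.001, -0.003, 0.0, -0.11, -0.06, 0.09]
```

Grip the ridge, then lift.

```bash
python3 -m crank '[[[0,0,0,0,0,0,0],[0,0,0,0,0,0,0],[0,0,0,0,0,0,0],[0,0,0,0,0,0,0],[0,0,0,0,0,0,0],[0,0,0,0,0,0,0]]]' 60; python3 p.py .5539 -.1678 .142 .043
```

```text
time: 4.68
tool_pos: [0.5555, -0.1684, 0.1439]
tool_rot: [3.139, 0.069, 0.007]
contact_force: [0.7, 0.2, -0.9]
opening: -0.0003
t 4.68 pos [ 0.5555 -0.1684  0.1439] yaw 0.0438 open -0.0003 F [ 0.7  0.2 -0.9] j [-0.43  0.18  1.51  0.    1.45  1.1 ]
need turn [ 0.0018 -0.0041  0.0008] shift(now axes) cm [-0.16 -0.07  0.19] rows 1
[0.002, -0.004, 0.001, -0.16, -0.07, 0.19]
```

```bash
python3 -c "
from h import *
crop('side',180,80,340,240,3.7,'s2');crop('top',180,120,360,260,4,'t2')"
```

```text
(no output)
```

View pics/s2.png

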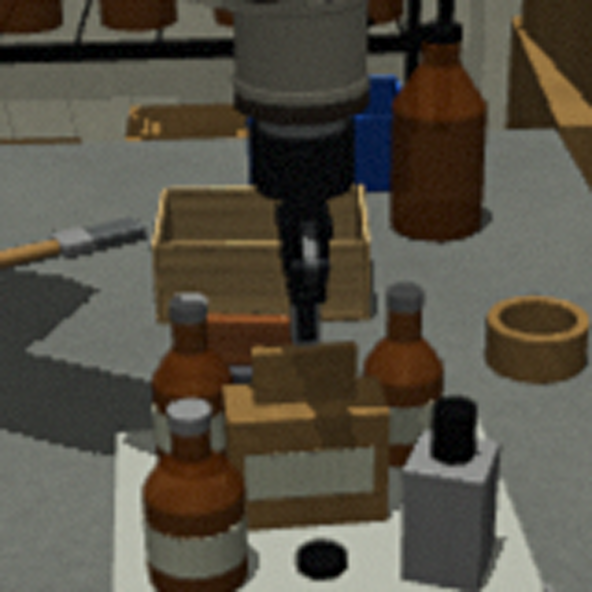

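View pics/t2.png

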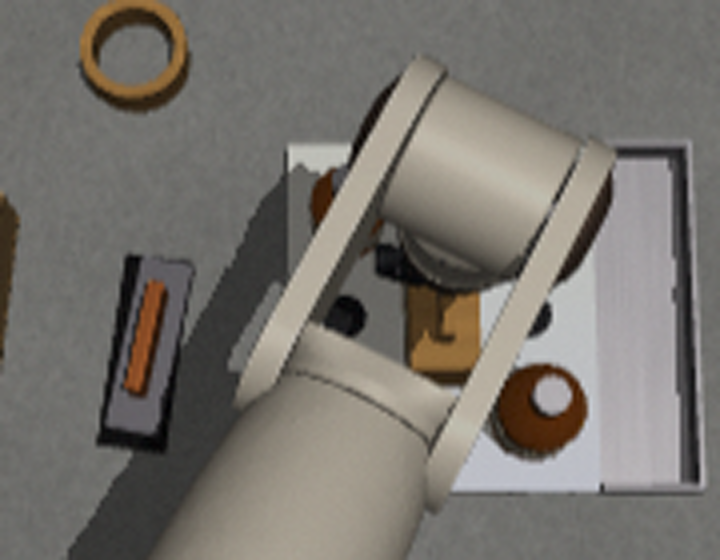

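```bash
python3 - <<'E'
from h import *
o=env.get_obs();p=o["tool_pos"];Rm=R.from_rotvec(o["tool_rot"]).as_matrix()
for n,off,s in(("side",(180,80),3.7),("top",(180,120),4)):
  for b in (0,.019,.073,.12): 
    u=w2px(n,p-Rm[:,2]*b); print(n,b,u.round(1),((u-off)*s).round(0))
E
```

```text
side 0 [262.6 183.4] [306. 383.]
side 0.019 [262.5 177.6] [305. 361.]
side 0.073 [262.3 160.4] [304. 297.]
side 0.12 [262.  144.8] [303. 240.]
top 0 [290.8 193. ] [443. 292.]
top 0.019 [291.2 191.8] [445. 287.]
top 0.073 [292.4 188.4] [449. 273.]
top 0.12 [293.4 185.1] [454. 261.]
```

```bash
python3 - <<'E'
from h import *
p=np.array([.5599,-.1591,.219])
print((w2px("side",p)-[180,80])*3.7)
u=np.array([314,257])/3.7+[180,80]
for z in (.219,.225,.232,.24): print(px2w("side",*u,z))
# initial images: tip at side px
print(w2px("side",[.1921,-.5417,.1961]),w2px("top",[.1921,-.5417,.1961]))
E
python3 -c "
from h import *
f=cv2.imread('pics/side0.png')[150:280,20:130];cv2.imwrite('pics/a.png',cv2.resize(f,None,fx=5,fy=5,interpolation=2))
f=cv2.imread('pics/top0.png')[270:360,370:480];cv2.imwrite('pics/b.png',cv2.resize(f,None,fx=6,fy=6,interpolation=2))"
```

```text
[309.97270492 289.45674331]
[ 0.5661705  -0.09970305  0.219     ]
[ 0.56548967 -0.11309089  0.225     ]
[ 0.56469537 -0.12871005  0.232     ]
[ 0.5637876  -0.14656051  0.24      ]
[ 88.2071483  257.41757736] [409.13761196 310.82503374]
```

View pics/a.png

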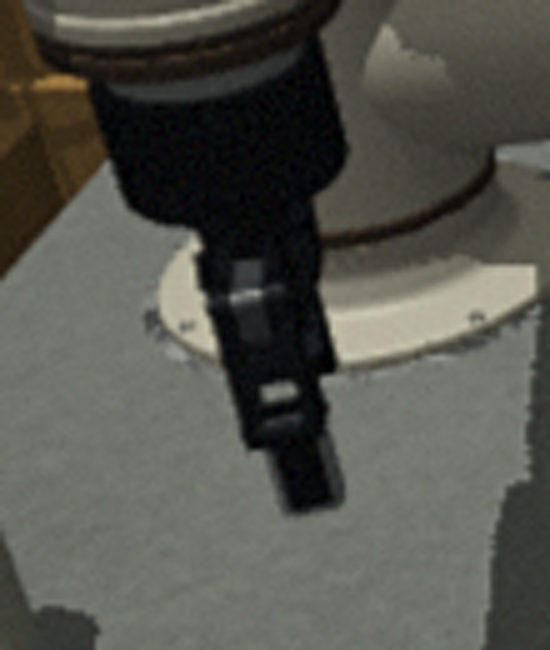

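View pics/b.png

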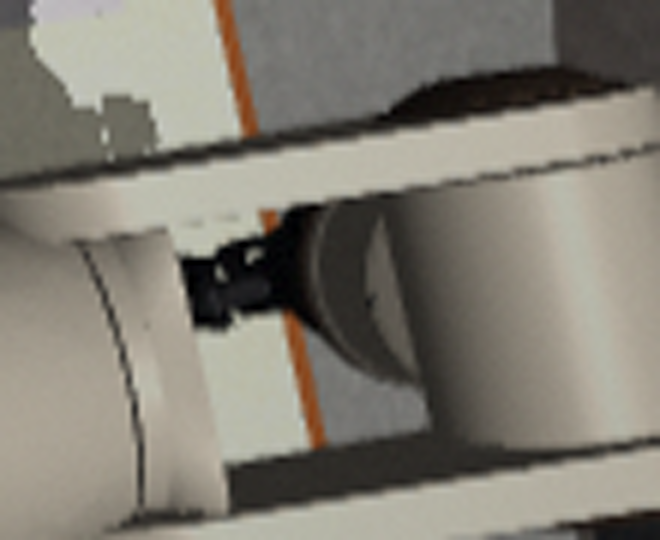

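```bash
python3 -m crank '[[[0,0,0,0,0,-2,0],[0,0,0,0,0,-2,0],[0,0,0,0,0,-2,0],[0,0,0,0,0,0,0],[0,0,0,0,0,0,0]]]' 60; python3 - <<'E'
from h import *
o=env.get_obs();p=o["tool_pos"];Rm=R.from_rotvec(o["tool_rot"]).as_matrix();print(p,o["opening"])
for n,off,s in(("side",(180,80),3.7),("top",(180,120),4)):
  for b in (0,.019,.073,.12): 
    u=w2px(n,p-Rm[:,2]*b); print(n,b,u.round(1),((u-off)*s).round(0))
print(w2px("side",[0,0,0]),w2px("top",[0,0,0]))
crop('side',180,80,340,240,3.7,'s3');crop('top',180,120,360,260,4,'t3')
E
```

```text
time: 5.2
tool_pos: [0.5546, -0.168, 0.2051]
tool_rot: [3.14, 0.069, 0.003]
contact_force: [-0.4, 0.1, -1.0]
opening: 0.0001
[ 0.55455425 -0.16804263  0.20511041] 0.00011475102381185025
side 0 [262.1 164.2] [304. 311.]
side 0.019 [262. 158.] [303. 289.]
side 0.073 [261.7 139.9] [302. 222.]
side 0.12 [261.5 123.4] [302. 161.]
top 0 [292.  189.3] [448. 277.]
top 0.019 [292.4 188.1] [450. 272.]
top 0.073 [293.7 184.3] [455. 257.]
top 0.12 [294.9 180.7] [460. 243.]
[ 95.85434946 202.18432686] [233.25213992 357.16100992]
```

View pics/s3.png

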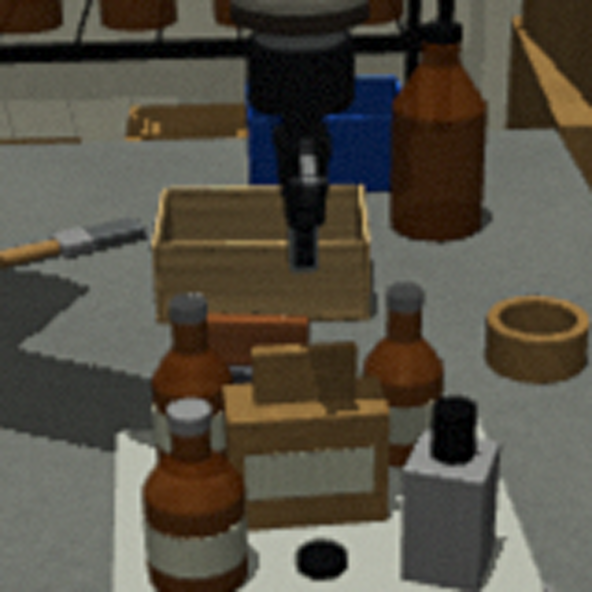

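View pics/t3.png

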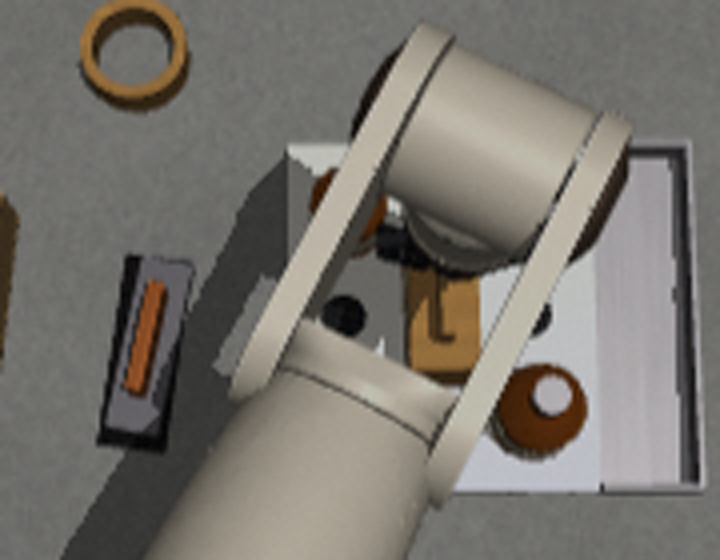

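```bash
python3 -m crank '[[[0,0,0,0,-2.6,-0.5,0],[0,0,0,0,-2.6,-0.5,0],[0,0,0,0,-2.6,0,0],[0,0,0,0,-2.6,0,0],[0,0,0,0,-2.6,0,0],[0,0,0,0,-2.6,0,0],[0,0,0,0,-2,0,0],[0,0,0,0,0,0,0],[0,0,0,0,0,0,0]]]' 60;python3 p.py .55 .015 .06 0;  python3 - <<'E'
from h import *
o=env.get_obs();p=o["tool_pos"]
for n in ("side","top"): print(n,w2px(n,p),w2px(n,p+[0,0,.036]))
crop('side',180,80,340,240,3.7,'s4');crop('top',180,120,360,260,4,'t4')
E
```

```text
time: 6.05
tool_pos: [0.5434, 0.0152, 0.2064]
tool_rot: [-3.139, -0.064, 0.015]
contact_force: [0.0, 0.1, 0.1]
opening: 0.0001
t 6.05 pos [0.5434 0.0152 0.2064] yaw 0.041 open 0.0001 F [0.  0.1 0.1] j [-0.11  0.09  1.49  0.    1.58  1.42]
need turn [-0.0024  0.0095  0.041 ] shift(now axes) cm [ 0.8   0.08 14.63] rows 5
[-0.0, 0.002, 0.008, 0.13, 0.01, 2.93]
.. [-0.0, 0.002, 0.008, 0.13, 0.0, 2.93]
side [255.79704255 138.53486062] [255.5820178  127.86334948]
top [235.37874157 189.84411735] [234.76665413 187.39728786]
```

View pics/s4.png

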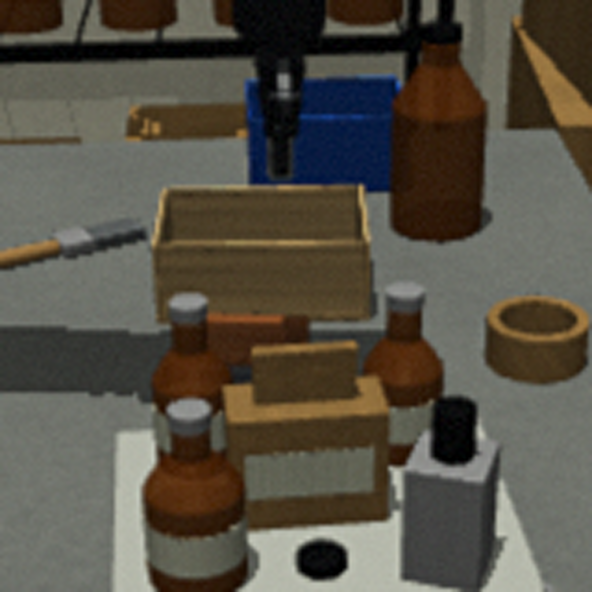

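View pics/t4.png

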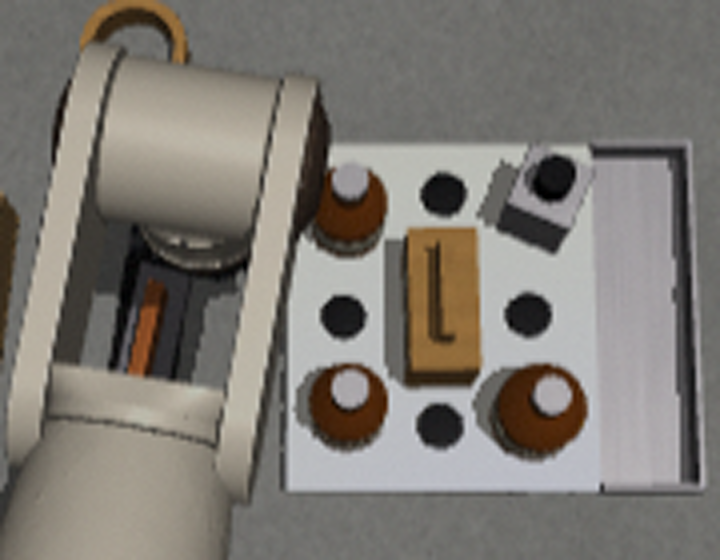

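```bash
python3 -m crank '[[[0,0.005,0.02,0.3,0,2.8,0],[0,0.004,0.02,0.3,0.1,2.8,0],[0,0,0,0,0.1,2.8,0],[0,0,0,0,0.1,2.8,0],[0,0,0,0,0.1,2.8,0],[0,0,0,0,0,2.8,0],[0,0,0,0,0,0,0],[0,0,0,0,0,0,0]]]' 60;python3 p.py .55 .01 .02 0;  python3 - <<'E'
from h import *
o=env.get_obs();p=o["tool_pos"]
for n in ("side","top"): print(n,w2px(n,p),w2px(n,p+[0,0,.036]))
crop('side',180,80,340,240,3.7,'s5');
E
```

```text
time: 6.82
tool_pos: [0.5503, 0.0026, 0.0321]
tool_rot: [-3.141, 0.017, -0.003]
contact_force: [0.0, -0.2, 1.5]
opening: 0.0
t 6.82 pos [0.5503 0.0026 0.0321] yaw -0.0109 open 0.0 F [ 0.  -0.2  1.5] j [-0.14  0.21  1.71  0.    1.22  1.45]
need turn [-0.0008 -0.0022 -0.0109] shift(now axes) cm [-0.04 -0.74  1.21] rows 1
[-0.001, -0.002, -0.011, -0.04, -0.74, 1.21]
side [258.9445783  188.06761378] [258.78321965 178.64897093]
top [241.54934737 198.48273311] [241.14227704 196.49658551]
```

View pics/s5.png

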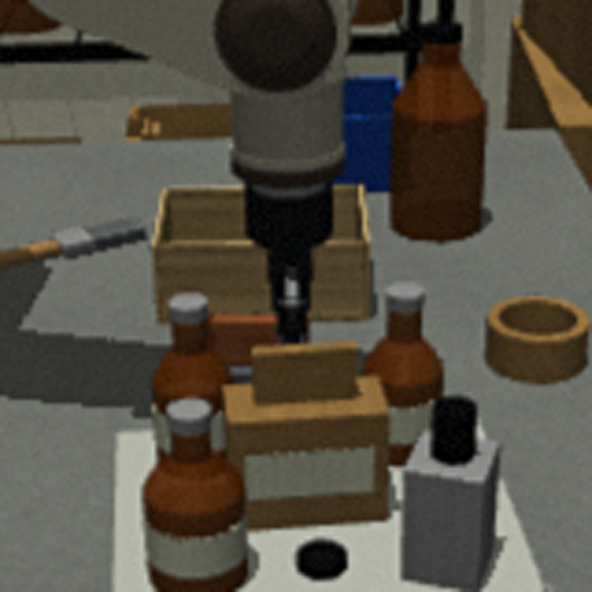

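```bash
python3 -m crank '[[[0,0,0,0,-0.3,1,0],[0,0,0,0,0,1,0],[0,0,0,0,0,1,0],[0,0,0,0,0,0.5,0],[0,0,0,0,0,0.5,0],[0,0,0,0,0,0,0]]]' 60;python3 -m crank '[[[0,0,0,0,0,0.5,0],[0,0,0,0,0,0.5,0]]]';python3 -m crank '[[[0,0,0,0,0,0.5,0],[0,0,0,0,0,0.5,0]]]'
```

```text
time: 7.37
tool_pos: [0.5536, 0.0049, -0.0064]
tool_rot: [3.141, -0.018, 0.015]
contact_force: [-0.3, 0.2, -0.5]
opening: 0.0001
time: 7.53
tool_pos: [0.5543, 0.0049, -0.0161]
tool_rot: [3.141, -0.018, 0.017]
contact_force: [-0.9, 0.6, 0.5]
opening: -0.0
time: 7.7
tool_pos: [0.5547, 0.0049, -0.0267]
tool_rot: [3.141, -0.018, 0.018]
contact_force: [-0.1, -0.6, 1.0]
opening: 0.0001
```

Readings below the table, with no contact: the pose's z reads low. Continue feeling.

```bash
for i in 1; do python3 -m crank '[[[0,0,0,0,0,0.3,0],[0,0,0,0,0,0.2,0]]]';python3 -m crank '[[[0,0,0,0,0,0.2,0],[0,0,0,0,0,0.2,0]]]';python3 -m crank '[[[0,0,0,0,0,0.2,0],[0,0,0,0,0,0,0]]]'; done
```

```text
time: 7.87
tool_pos: [0.5544, 0.005, -0.0331]
tool_rot: [3.141, -0.017, 0.017]
contact_force: [0.4, 0.2, 0.5]
opening: -0.0
time: 8.03
tool_pos: [0.5546, 0.005, -0.0349]
tool_rot: [3.141, -0.017, 0.017]
contact_force: [-31.7, 2.8, 70.7]
opening: -0.0001
time: 8.2
tool_pos: [0.5547, 0.005, -0.0338]
tool_rot: [3.141, -0.017, 0.018]
contact_force: [-0.2, 1.0, 0.2]
opening: 0.0
```

```bash
python3 - <<'E'
from h import *
for p,n in (([.5546,-.168,.239],(303,270)),([.5434,.0152,.2404],(281,180)),):
  p=np.array(p)
  print(w2px("side",p),w2px("side",p-[0,.0145,0]),np.array(n)/3.7+[180,80]-.4)
E
sed -i 's/p=o\["tool_pos"\]$/p=o["tool_pos"]+[0,0,.034]/; s/Rm=R.from_rotvec(o\["tool_rot"\]).as_matrix();p=o\["tool_pos"\]/Rm=R.from_rotvec(o["tool_rot"]).as_matrix();p=o["tool_pos"]+np.array([0,0,.034])/' p.py; python3 p.py .55 .005 .25 0.043
```

```text
[261.95425086 153.08769687] [262.21010241 155.31223826] [261.49189189 152.57297297]
[255.58902761 128.46015362] [255.74906749 130.15890969] [255.54594595 128.24864865]
t 8.2 pos [0.5547 0.005  0.0342] yaw -0.0105 open 0.0 F [-0.2  1.   0.2] j [-0.13  0.29  1.77  0.    1.07  1.45]
need turn [ 0.0012 -0.0113 -0.0535] shift(now axes) cm [ -0.22   0.02 -21.58] rows 7
[0.0, -0.002, -0.008, -0.07, 0.0, -3.08]
.. [0.0, -0.002, -0.008, -0.07, -0.0, -3.08]
```

```bash
sed -i 's/+np.array(\[0,0,.034\])//' p.py; grep -n 034 p.py; python3 -m crank '[[[0,0,-0.018,0,0,-3,6],[0,0,-0.018,0,0,-3,6],[0,0,-0.018,0,0,-3,6],[0,0,0,0,0,-3,6],[0,0,0,0,0,-3,6],[0,0,0,0,0,-3,6],[0,0,0,0,0,-3,6],[0,0,0,0,0,-3,6],[0,0,0,0,0,0,6],[0,0,0,0,0,0,6]]]';python3 p.py .5539 -.1678 .25 .043
```

```text
6:    o=env.get_obs();Rm=R.from_rotvec(o["tool_rot"]).as_matrix();p=o["tool_pos"]+[0,0,.034]
time: 9.03
tool_pos: [0.5505, 0.0053, 0.2182]
tool_rot: [3.139, 0.073, 0.018]
contact_force: [-0.3, 0.6, -1.4]
opening: 0.0602
t 9.03 pos [0.5505 0.0053 0.2522] yaw 0.0462 open 0.0602 F [-0.3  0.6 -1.4] j [-0.13  0.08  1.47  0.    1.58  1.39]
need turn [ 0.0016 -0.0114  0.0032] shift(now axes) cm [-0.46 17.31  0.25] rows 5
[0.0, -0.002, 0.001, -0.09, 3.46, 0.04]
```

```bash
python3 -m crank '[[[0,-0.01,0,-0.1,3.4,0,6],[0,0,0,-0.1,3.4,0,6],[0,0,0,-0.1,3.4,0,6],[0,0,0,-0.1,3.4,0,6],[0,0,0,0,3.4,0,6],[0,0,0,0,0,0,6],[0,0,0,0,0,0,6]]]';python3 p.py .5539 -.1678 .145 .043; python3 -c "
from h import *
crop('side',180,80,340,240,3.7,'s6')"
```

```text
time: 9.62
tool_pos: [0.5537, -0.1706, 0.2135]
tool_rot: [-3.14, -0.079, 0.002]
contact_force: [-0.0, 0.4, 0.2]
opening: 0.06
t 9.62 pos [ 0.5537 -0.1706  0.2475] yaw 0.0501 open 0.06 F [-0.   0.4  0.2] j [-0.43  0.16  1.4  -0.    1.59  1.09]
need turn [-0.0007  0.0015  0.0071] shift(now axes) cm [ 0.05 -0.27 10.26] rows 3
[-0.0, 0.001, 0.002, 0.01, -0.09, 3.42]
```

View pics/s6.png

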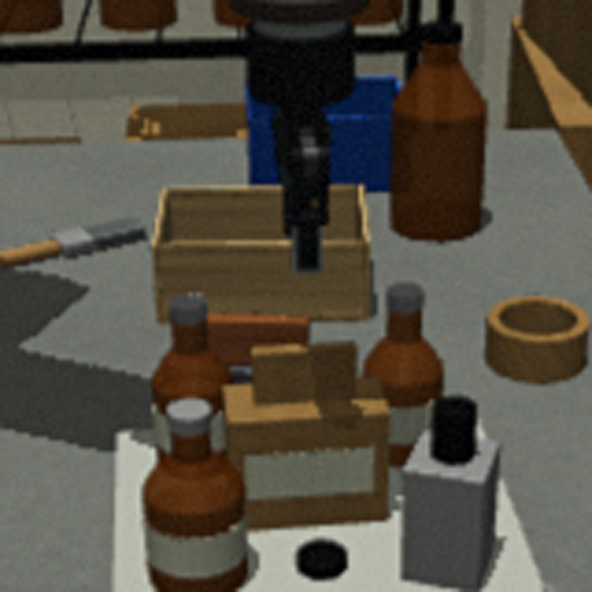

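```bash
python3 -m crank '[[[0,0,0.007,0,-0.2,3,6],[0,0,0,0,0,3,6],[0,0,0,0,0,2.5,6],[0,0,0,0,0,1.4,6],[0,0,0,0,0,0.6,6],[0,0,0,0,0,0,6],[0,0,0,0,0,0,6]]]';python3 p.py .5539 -.1678 .141 .043
```

```text
time: 10.25
tool_pos: [0.5534, -0.1627, 0.1031]
tool_rot: [-3.14, -0.075, 0.003]
contact_force: [0.8, -0.1, 0.3]
opening: 0.06
t 10.25 pos [ 0.5534 -0.1627  0.1371] yaw 0.0479 open 0.06 F [ 0.8 -0.1  0.3] j [-0.42  0.2   1.57  0.    1.37  1.1 ]
need turn [-0.0011  0.0017  0.0049] shift(now axes) cm [ 0.02  0.51 -0.39] rows 1
[-0.001, 0.002, 0.005, 0.02, 0.51, -0.39]
```

```bash
python3 -m crank '[[[0,0,0.004,0,0.5,-0.3,6],[0,0,0,0,0,0,6],[0,0,0,0,0,0,6],[0,0,0,0,0,0,6]]]';python3 p.py .5539 -.1678 .141 .043
```

```text
time: 10.58
tool_pos: [0.5553, -0.1682, 0.1102]
tool_rot: [3.14, 0.07, 0.004]
contact_force: [-0.4, 0.2, 0.9]
opening: 0.0598
t 10.58 pos [ 0.5553 -0.1682  0.1442] yaw 0.0445 open 0.0598 F [-0.4  0.2  0.9] j [-0.43  0.2   1.55  0.    1.38  1.1 ]
need turn [ 0.0011 -0.0027  0.0015] shift(now axes) cm [-0.14 -0.05  0.32] rows 1
[0.001, -0.003, 0.001, -0.14, -0.05, 0.32]
```

```bash
python3 -m crank '[[[0,0,0,-0.14,0,0.3,0],[0,0,0,0,0,0,0],[0,0,0,0,0,0,0],[0,0,0,0,0,0,0],[0,0,0,0,0,0,0],[0,0,0,0,0,0,0]]]' 60;python3 p.py .5539 -.1678 .141 .043
```

```text
time: 11.08
tool_pos: [0.5542, -0.1687, 0.108]
tool_rot: [3.139, 0.069, 0.007]
contact_force: [1.1, -0.6, 0.2]
opening: 0.0114
t 11.08 pos [ 0.5542 -0.1687  0.142 ] yaw 0.0441 open 0.0114 F [ 1.1 -0.6  0.2] j [-0.43  0.2   1.56  0.    1.38  1.1 ]
need turn [ 0.0021 -0.0044  0.0011] shift(now axes) cm [-0.02 -0.09  0.1 ] rows 1
[0.002, -0.004, 0.001, -0.02, -0.09, 0.1]
```

```bash
python3 -m crank '[[[0,0,0,0,0,-1.5,0],[0,0,0,0,0,-3,0],[0,0,0,0,0,-3,0],[0,0,0,0,0,-3,0],[0,0,0,0,0,-3,0],[0,0,0,0,0,-2.5,0],[0,0,0,0,0,0,0],[0,0,0,0,0,0,0]]]' 60;python3 p.py .5717 .3456 .31 -.035
```

```text
time: 11.75
tool_pos: [0.5514, -0.1673, 0.2709]
tool_rot: [-3.139, -0.069, 0.006]
contact_force: [-0.5, 0.8, -3.1]
opening: 0.0113
t 11.75 pos [ 0.5514 -0.1673  0.3049] yaw 0.0442 open 0.0113 F [-0.5  0.8 -3.1] j [-0.43  0.14  1.3   0.    1.7   1.1 ]
need turn [-0.0021  0.0039  0.0792] shift(now axes) cm [  4.29 -51.15  -0.41] rows 15
[-0.0, 0.0, 0.005, 0.29, -3.41, -0.03]
.. [-0.0, 0.0, 0.005, 0.03, -3.42, -0.03]
```

```bash
python3 -m crank '[[[0,0,0.006,0.2,-2,0,0],[0,0,0.006,0.2,-3.4,0,0],[0,0,0.006,0.2,-3.4,0,0],[0,0,0.006,0.2,-3.4,0,0],[0,0,0.006,0.2,-3.4,0,0],[0,0,0.006,0.2,-3.4,0,0],[0,0,0.006,0.1,-3.4,0,0],[0,0,0.006,0.1,-3.4,0,0],[0,0,0.006,0.1,-3.4,0,0],[0,0,0.006,0.1,-3.4,0,0],[0,0,0.006,0.1,-3.4,0,0],[0,0,0.006,0.1,-3.4,0,0]]]' 60;python3 p.py .5717 .3456 .31 -.035
```

```text
time: 12.75
tool_pos: [0.562, 0.2381, 0.2523]
tool_rot: [-3.14, 0.064, 0.042]
contact_force: [1.1, -0.8, -3.3]
opening: 0.0111
t 12.75 pos [0.562  0.2381 0.2863] yaw -0.041 open 0.0111 F [ 1.1 -0.8 -3.3] j [0.27 0.23 1.23 0.01 1.7  1.88]
need turn [-0.0001  0.0268 -0.006 ] shift(now axes) cm [  0.46 -10.78  -2.38] rows 4
[-0.0, 0.007, -0.002, 0.13, -2.7, -0.59]
```

```bash
python3 -m crank '[[[0,0.008,0,0.2,-2.6,0,0],[0,0.008,0,0.2,-2.6,0,0],[0,0.008,0,0.1,-2,0,0],[0,0,0,0,-1,0,0],[0,0,0,0,0,0,0],[0,0,0,0,0,0,0],[0,0,0,0,0,0,0]]]' 60;python3 p.py .5717 .3456 .25 -.035
```

```text
time: 13.33
tool_pos: [0.5663, 0.3296, 0.2394]
tool_rot: [3.136, -0.054, -0.027]
contact_force: [-0.2, -0.9, -3.8]
opening: 0.0108
t 13.33 pos [0.5663 0.3296 0.2734] yaw -0.0345 open 0.0108 F [-0.2 -0.9 -3.8] j [0.41 0.33 1.14 0.   1.7  2.01]
need turn [0.0053 0.017  0.0005] shift(now axes) cm [ 0.52 -1.63  2.33] rows 1
[0.005, 0.017, 0.001, 0.48, -1.62, 2.34]
```

```bash
python3 -m crank '[[[0.005,0.02,0,0.3,-0.9,0.5,0],[0,0,0,0.2,-0.7,0.5,0],[0,0,0,0,0,0,0],[0,0,0,0,0,0,0],[0,0,0,0,0,0,0]]]' 60;python3 p.py .5717 .3456 .22 -.035;python3 -c "
from h import *
crop('side',190,70,330,190,5,'s7')"
```

```text
time: 13.75
tool_pos: [0.5727, 0.3411, 0.2284]
tool_rot: [3.139, -0.061, 0.002]
contact_force: [0.7, -0.1, -2.5]
opening: 0.0112
t 13.75 pos [0.5727 0.3411 0.2624] yaw -0.0391 open 0.0112 F [ 0.7 -0.1 -2.5] j [ 0.42  0.34  1.14 -0.    1.66  2.03]
need turn [ 0.002  -0.0012 -0.0041] shift(now axes) cm [-0.12 -0.45  4.24] rows 2
[0.001, -0.001, -0.002, -0.06, -0.22, 2.12]
```

View pics/s7.png

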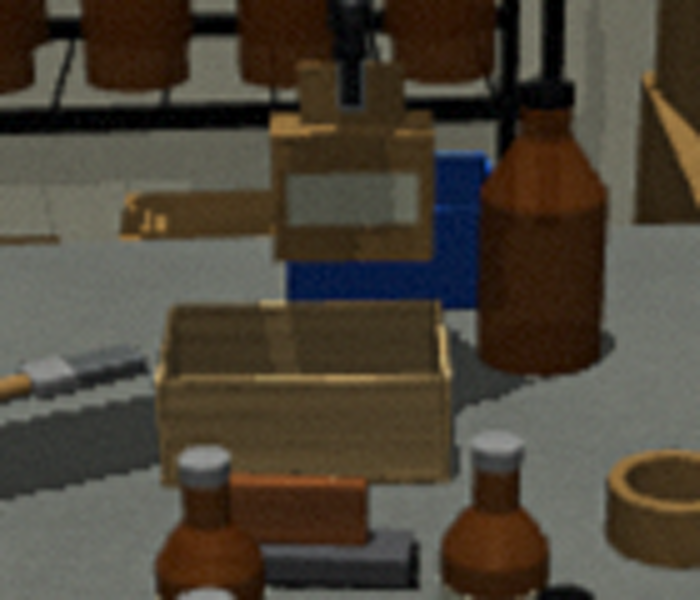

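```bash
cat >> h.py <<'E'
def loc(c,yaw,l):
    return np.array([c[0]+np.cos(yaw)*l[0]-np.sin(yaw)*l[1],c[1]+np.sin(yaw)*l[0]+np.cos(yaw)*l[1],l[2]])
E
python3 - <<'E'
from h import *
S=lambda c:c2p(c,(190,70),5)
for l,c in (((-.062,-.03,.15),(272,257)),((.062,-.03,.15),(434,260)),((-.062,-.03,.25),(270,135)),((.062,-.03,.25),(434,130))):
    print(w2px("side",loc((.5727,.3411),-.039,l)),S(c))
# crate observed in same crop: front rim corners, back rim
for l,c in (((-.112,-.08,.09),(155,378)),((.112,-.08,.09),(450,376)),((-.112,.08,.09),(170,306)),((.112,.08,.09),(440,300)),((-.112,-.08,0),(163,482)),((.112,-.08,0),(450,478))):
    print(w2px("side",loc((.5303,.306),-.035,l)),S(c))
E
```

```text
[244.70781714 122.68049175] [244. 121.]
[276.5986895  122.18428354] [276.4 121.6]
[243.85074994  97.47081543] [243.6  96.6]
[276.77549776  96.94158855] [276.4  95.6]
[220.57724366 146.28140382] [220.6 145.2]
[279.88671733 145.29118701] [279.6 144.8]
[223.52087248 130.61804046] [223.6 130.8]
[277.88625463 129.70035113] [277.6 129.6]
[222.00702981 167.60223576] [222.2 166. ]
[279.63947649 166.65453593] [279.6 165.2]
```

```bash
python3 -m crank '[[[0.002,0,-0.004,-0.1,-0.4,1,0],[0,0,0,0,0,1.5,0],[0,0,0,0,0,1.5,0],[0,0,0,0,0,0,0],[0,0,0,0,0,0,0],[0,0,0,0,0,0,0]]]' 60;python3 p.py .5717 .3456 .122 -.035
```

```text
time: 14.3
tool_pos: [0.5721, 0.3448, 0.1867]
tool_rot: [-3.14, 0.056, -0.003]
contact_force: [-0.7, -0.4, -1.9]
opening: 0.0112
t 14.3 pos [0.5721 0.3448 0.2207] yaw -0.0354 open 0.0112 F [-0.7 -0.4 -1.9] j [0.43 0.35 1.21 0.   1.58 2.03]
need turn [-0.001  -0.0019 -0.0004] shift(now axes) cm [-0.06 -0.07  9.87] rows 3
[-0.0, -0.001, -0.0, -0.01, -0.03, 3.29]
```

```bash
python3 -m crank '[[[0,0,0,-0.05,-0.05,2,0],[0,0,0,0,0,2,0],[0,0,0,0,0,2,0],[0,0,0,0,0,1.5,0],[0,0,0,0,0,1,0],[0,0,0,0,0,0,0],[0,0,0,0,0,0,0]]]' 60;python3 p.py .5717 .3456 .1195 -.035
```

```text
time: 14.88
tool_pos: [0.5744, 0.3468, 0.1055]
tool_rot: [-3.136, 0.055, -0.016]
contact_force: [-0.5, -0.2, -2.2]
opening: 0.0112
t 14.88 pos [0.5744 0.3468 0.1395] yaw -0.0352 open 0.0112 F [-0.5 -0.2 -2.2] j [0.43 0.38 1.33 0.   1.42 2.03]
need turn [-0.0053 -0.0102 -0.0002] shift(now axes) cm [-0.29  0.14  2.  ] rows 1
[-0.005, -0.01, -0.0, -0.27, 0.13, 2.0]
```

```bash
python3 -m crank '[[[-0.005,-0.01,0,-0.2,0.1,0.7,0],[0,0,0,0,0,0.6,0],[0,0,0,0,0,0.3,0],[0,0,0,0,0,0,0],[0,0,0,0,0,0,0]]]' 60;python3 p.py .5717 .3456 .1195 -.035
```

```text
time: 15.3
tool_pos: [0.5737, 0.3465, 0.0917]
tool_rot: [-3.139, 0.055, -0.005]
contact_force: [-0.3, -0.4, -2.5]
opening: 0.0112
t 15.3 pos [0.5737 0.3465 0.1257] yaw -0.0351 open 0.0112 F [-0.3 -0.4 -2.5] j [0.43 0.39 1.34 0.   1.4  2.03]
need turn [-0.0019 -0.0031 -0.0001] shift(now axes) cm [-0.2   0.1   0.62] rows 1
[-0.002, -0.003, -0.0, -0.2, 0.1, 0.62]
```

```bash
python3 -m crank '[[[-0.002,-0.003,0,-0.2,0.1,0.3,0],[0,0,0,0,0,0.2,0],[0,0,0,0,0,0,0]]]' 60;python3 -m crank '[[[0,0,0,0,0,0.1,0],[0,0,0,0,0,0.1,0]]]';python3 p.py .5717 .3456 .1185 -.035
```

```text
time: 15.55
tool_pos: [0.5718, 0.3456, 0.0869]
tool_rot: [-3.141, 0.055, -0.001]
contact_force: [0.4, -0.1, -3.5]
opening: 0.0112
time: 15.72
tool_pos: [0.5718, 0.3456, 0.085]
tool_rot: [-3.141, 0.055, -0.002]
contact_force: [-0.2, 0.3, -2.1]
opening: 0.0113
t 15.72 pos [0.5718 0.3456 0.119 ] yaw -0.0351 open 0.0113 F [-0.2  0.3 -2.1] j [ 0.43  0.4   1.35 -0.    1.39  2.03]
need turn [-0.0003 -0.0011 -0.0001] shift(now axes) cm [-0.01  0.    0.05] rows 1
[-0.0, -0.001, -0.0, -0.01, 0.0, 0.05]
```

```bash
python3 -m crank '[[[0,0,0,0,0,0.05,0],[0,0,0,0,0,0,3],[0,0,0,0,0,0,3],[0,0,0,0,0,0,3],[0,0,0,0,0,-1.5,3],[0,0,0,0,0,-3,3],[0,0,0,0,0,-3,3],[0,0,0,0,0,-3,3],[0,0,0,0,0,-3,6],[0,0,0,0,0,0,6],[0,0,0,0,0,0,6]]]' 60;python3 p.py .4681 -.2568 .27 -.035;python3 -c "
from h import *
crop('side',190,70,330,190,5,'s8')"
```

```text
time: 16.63
tool_pos: [0.5714, 0.3454, 0.2265]
tool_rot: [-3.14, 0.055, -0.003]
contact_force: [-0.1, -0.4, -1.7]
opening: 0.06
t 16.63 pos [0.5714 0.3454 0.2605] yaw -0.0351 open 0.06 F [-0.1 -0.4 -1.7] j [ 0.43  0.34  1.15 -0.    1.65  2.03]
need turn [-0.0007 -0.0019 -0.0001] shift(now axes) cm [-8.2  60.55 -1.01] rows 18
[-0.0, -0.0, -0.0, -0.46, 3.36, -0.05]
```

View pics/s8.png

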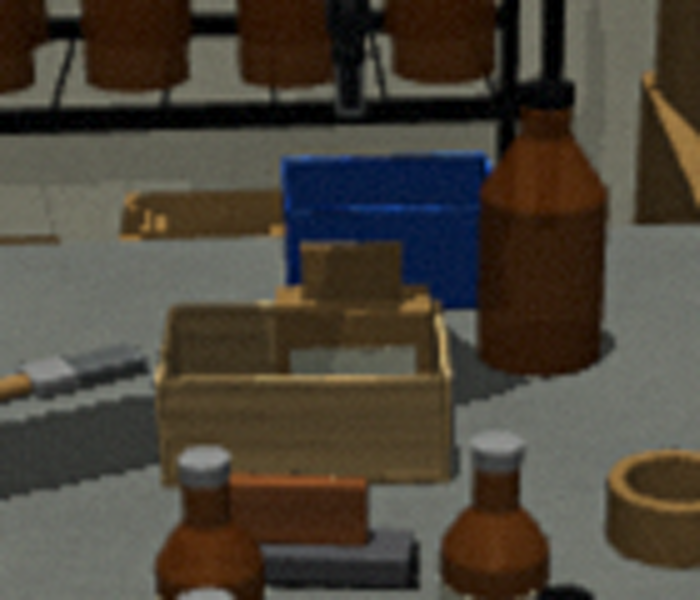

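```bash
python3 -m crank '[[[0,0,0,-0.45,2,-0.1,6],[0,0,0,-0.45,3.5,-0.1,6],[0,0,0,-0.45,3.5,0,6],[0,0,0,-0.45,3.5,0,6],[0,0,0,-0.45,3.5,0,6],[0,0,0,-0.45,3.5,0,6],[0,0,0,-0.45,3.5,0,6],[0,0,0,-0.45,3.5,0,6],[0,0,0,-0.45,3.5,0,6],[0,0,0,-0.45,3.5,0,6],[0,0,0,-0.45,3.5,0,6],[0,0,0,-0.45,3.5,0,6]]]' 60;python3 p.py .4681 -.2568 .25 -.035
```

```text
time: 17.68
tool_pos: [0.4966, -0.0678, 0.2173]
tool_rot: [-3.14, 0.04, 0.012]
contact_force: [0.4, 0.2, -0.2]
opening: 0.0601
t 17.68 pos [ 0.4966 -0.0678  0.2513] yaw -0.0254 open 0.0601 F [ 0.4  0.2 -0.2] j [-0.29 -0.    1.56 -0.    1.59  1.31]
need turn [-0.0011  0.0076  0.0096] shift(now axes) cm [-2.37 18.97  0.13] rows 6
[-0.0, 0.001, 0.002, -0.4, 3.16, 0.02]
```

```bash
python3 -m crank '[[[0,0.003,0,-0.4,3.4,0,6],[0,0.003,0,-0.4,3.4,0,6],[0,0,0,-0.4,3.4,0,6],[0,0,0,-0.4,3.4,0,6],[0,0,0,-0.4,1.8,0,6],[0,0,0,0,0,0,6],[0,0,0,0,0,0,6],[0,0,0,0,0,0,6]]]' 60;python3 p.py .4681 -.2568 .25 -.035;python3 -c "
from h import *
crop('side',180,100,340,260,3.7,'s9')"
```

```text
time: 18.35
tool_pos: [0.4659, -0.2342, 0.2106]
tool_rot: [-3.137, 0.052, 0.012]
contact_force: [0.4, 0.9, 0.5]
opening: 0.0597
t 18.35 pos [ 0.4659 -0.2342  0.2446] yaw -0.033 open 0.0597 F [0.4 0.9 0.5] j [-0.61  0.04  1.53 -0.    1.58  0.99]
need turn [-0.0036  0.0079  0.002 ] shift(now axes) cm [ 0.29  2.25 -0.55] rows 1
[-0.004, 0.008, 0.002, 0.29, 2.25, -0.54]
```

View pics/s9.png

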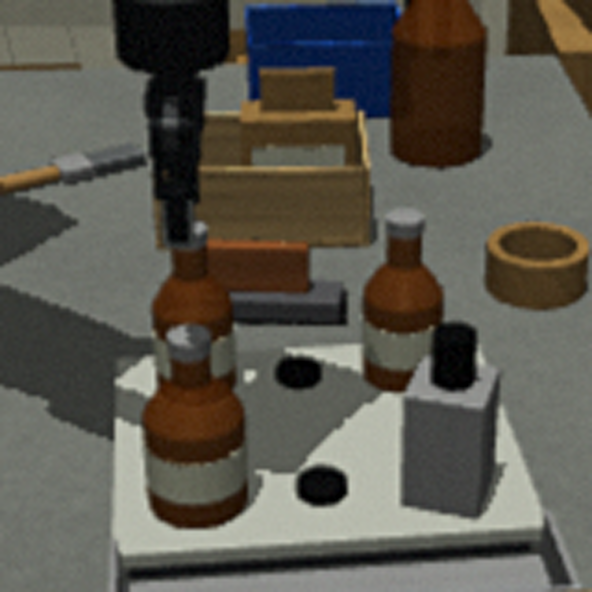

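```bash
python3 -m crank '[[[-0.004,0.008,0,0.3,1.2,0,6],[0,0,0,0,1,0,6],[0,0,0,0,0,2,6],[0,0,0,0,0,2,6],[0,0,0,0,0,0.5,6],[0,0,0,0,0,0,6],[0,0,0,0,0,0,6],[0,0,0,0,0,0,6]]]' 60;python3 p.py .4681 -.2568 .142 -.035
```

```text
time: 19.07
tool_pos: [0.4709, -0.2568, 0.1661]
tool_rot: [3.139, -0.041, 0.006]
contact_force: [0.6, 0.0, 0.5]
opening: 0.06
t 19.07 pos [ 0.4709 -0.2568  0.2001] yaw -0.0259 open 0.06 F [0.6 0.  0.5] j [-0.64  0.08  1.58  0.    1.48  0.95]
need turn [ 0.0025 -0.0037  0.009 ] shift(now axes) cm [-0.31 -0.01  5.81] rows 2
[0.001, -0.002, 0.005, -0.14, 0.0, 2.91]
```

```bash
python3 -m crank '[[[0.002,-0.003,0.009,-0.3,0,1.5,6],[0,0,0,0,0,1.5,6],[0,0,0,0,0,1.5,6],[0,0,0,0,0,1,6],[0,0,0,0,0,0,6],[0,0,0,0,0,0,6],[0,0,0,0,0,0,6]]]' 60;python3 p.py .4681 -.2568 .142 -.035
```

```text
time: 19.65
tool_pos: [0.4709, -0.2586, 0.1164]
tool_rot: [3.135, -0.053, 0.013]
contact_force: [0.1, -0.3, 0.1]
opening: 0.0599
t 19.65 pos [ 0.4709 -0.2586  0.1504] yaw -0.034 open 0.0599 F [ 0.1 -0.3  0.1] j [-0.65  0.11  1.65 -0.    1.37  0.96]
need turn [ 0.0059 -0.0084  0.001 ] shift(now axes) cm [-0.3  -0.18  0.83] rows 1
[0.006, -0.008, 0.001, -0.29, -0.17, 0.84]
```

```bash
python3 -m crank '[[[0.006,-0.008,0,-0.3,-0.2,0.5,6],[0,0,0,0,0,0.3,6],[0,0,0,0,0,0,6],[0,0,0,0,0,0,6]]]' 60;python3 p.py .4681 -.2568 .142 -.035
```

```text
time: 19.98
tool_pos: [0.4687, -0.2569, 0.11]
tool_rot: [3.14, -0.053, 0.003]
contact_force: [0.1, 0.2, 0.2]
opening: 0.0595
t 19.98 pos [ 0.4687 -0.2569  0.144 ] yaw -0.0338 open 0.0595 F [0.1 0.2 0.2] j [-0.65  0.11  1.66  0.    1.37  0.96]
need turn [ 0.0011 -0.0021  0.0012] shift(now axes) cm [-0.06 -0.01  0.2 ] rows 1
[0.001, -0.002, 0.001, -0.06, -0.01, 0.2]
```

```bash
python3 -m crank '[[[0,0,0,0,0,0.2,2],[0,0,0,0,0,0,2],[0,0,0,0,0,0,2],[0,0,0,0,0,0,2],[0,0,0,0,0,0,2],[0,0,0,0,0,0,2]]]' 80;python3 p.py .4681 -.2568 .142 -.035
```

```text
time: 20.48
tool_pos: [0.4689, -0.2574, 0.1085]
tool_rot: [3.139, -0.053, 0.004]
contact_force: [-1.0, -0.6, 0.6]
opening: 0.0269
t 20.48 pos [ 0.4689 -0.2574  0.1425] yaw -0.0339 open 0.0269 F [-1.  -0.6  0.6] j [-0.65  0.11  1.66 -0.    1.36  0.96]
need turn [ 0.0022 -0.0029  0.0011] shift(now axes) cm [-0.08 -0.06  0.05] rows 1
[0.002, -0.003, 0.001, -0.08, -0.06, 0.05]
```

```bash
python3 -m crank '[[[0,0,0,0,0,-0.8,2],[0,0,0,0,0,-2,2],[0,0,0,0,0,-3.2,2],[0,0,0,0,0,-3.2,2],[0,0,0,0,0,-3.2,2],[0,0,0,0,0,-3.2,2],[0,0,0,0,0,-2.5,2],[0,0,0,0,0,0,2],[0,0,0,0,0,0,2],[0,0,0,0,0,0,2]]]' 80;python3 p.py .4669 .3408 .32 -.035
```

```text
time: 21.32
tool_pos: [0.4659, -0.2546, 0.2975]
tool_rot: [-3.138, 0.053, 0.006]
contact_force: [-0.0, 0.1, -4.2]
opening: 0.027
t 21.32 pos [ 0.4659 -0.2546  0.3315] yaw -0.0335 open 0.027 F [-0.   0.1 -4.2] j [-0.65  0.05  1.35  0.    1.75  0.96]
need turn [-0.0034  0.0036  0.0015] shift(now axes) cm [ -1.89 -59.5    1.36] rows 18
[-0.0, 0.0, 0.0, -0.11, -3.31, 0.06]
```

```bash
python3 -m crank '[[[0,0,0,-0.1,-2,0,2],[0,0,0,-0.1,-3.3,0,2],[0,0,0,-0.1,-3.3,0,2],[0,0,0,-0.1,-3.3,0,2],[0,0,0,-0.1,-3.3,0,2],[0,0,0,-0.1,-3.3,0,2],[0,0,0,-0.1,-3.3,0,2],[0,0,0,-0.1,-3.3,0,2],[0,0,0,-0.1,-3.3,0,2],[0,0,0,-0.1,-3.3,0,2],[0,0,0,-0.1,-3.3,0,2],[0,0,0,-0.1,-3.3,0,2]]]' 80;python3 p.py .4669 .3408 .32 -.035
```

```text
time: 22.32
tool_pos: [0.4601, 0.141, 0.28]
tool_rot: [-3.131, 0.068, 0.05]
contact_force: [0.1, -0.3, -4.1]
opening: 0.0273
t 22.32 pos [0.4601 0.141  0.314 ] yaw -0.0433 open 0.0273 F [ 0.1 -0.3 -4.1] j [ 0.13 -0.04  1.47  0.01  1.74  1.74]
need turn [-0.0092  0.0318 -0.0084] shift(now axes) cm [ -0.21 -20.    -0.42] rows 6
[-0.002, 0.005, -0.001, -0.03, -3.33, -0.1]
```

```bash
python3 -m crank '[[[-0.002,0.008,0,0,-3.3,0,2],[-0.002,0.008,0,0,-3.3,0,2],[-0.002,0.008,0,0,-3.3,0,2],[-0.002,0.008,0,0.1,-3,0,2],[0,0,0,0.1,-2.2,0,2],[0,0,0,0.1,-1,0,2],[0,0,0,0,0,0,2],[0,0,0,0,0,0,2],[0,0,0,0,0,0,2]]]' 80;python3 p.py .4669 .3408 .25 -.035
```

```text
time: 23.07
tool_pos: [0.4631, 0.3141, 0.2656]
tool_rot: [3.134, -0.057, -0.029]
contact_force: [-0.3, 0.6, -4.3]
opening: 0.0267
t 23.07 pos [0.4631 0.3141 0.2996] yaw -0.0365 open 0.0267 F [-0.3  0.6 -4.3] j [0.46 0.12 1.34 0.   1.71 2.06]
need turn [ 0.0069  0.0183 -0.0014] shift(now axes) cm [ 0.37 -2.71  4.93] rows 2
[0.003, 0.009, -0.001, 0.14, -1.34, 2.48]
```

```bash
python3 -m crank '[[[0.007,0.018,0,0.2,-1.4,1.2,2],[0,0,0,0.2,-1.3,1.2,2],[0,0,0,0,0,1.5,2],[0,0,0,0,0,1.2,2],[0,0,0,0,0,0,2],[0,0,0,0,0,0,2],[0,0,0,0,0,0,2]]]' 80;python3 p.py .4669 .3408 .23 -.035
```

```text
time: 23.65
tool_pos: [0.4693, 0.3367, 0.2109]
tool_rot: [3.139, -0.068, -0.003]
contact_force: [1.0, 0.6, -4.3]
opening: 0.0271
t 23.65 pos [0.4693 0.3367 0.2449] yaw -0.043 open 0.0271 F [ 1.   0.6 -4.3] j [ 0.49  0.15  1.41 -0.    1.59  2.1 ]
need turn [ 0.0022  0.0021 -0.008 ] shift(now axes) cm [-0.25 -0.4   1.49] rows 1
[0.002, 0.002, -0.008, -0.25, -0.4, 1.49]
```

```bash
python3 -m crank '[[[0.002,0.002,-0.008,-0.25,-0.4,1,2],[0,0,0,0,0,0.5,2],[0,0,0,0,0,0,2],[0,0,0,0,0,0,2],[0,0,0,0,0,0,2]]]' 80;python3 p.py .4669 .3408 .1195 -.035;python3 -c "
from h import *
crop('side',190,60,330,180,5,'s10')"
```

```text
time: 24.07
tool_pos: [0.4673, 0.341, 0.1962]
tool_rot: [-3.14, 0.055, -0.003]
contact_force: [0.1, 0.2, -4.5]
opening: 0.0268
t 24.07 pos [0.4673 0.341  0.2302] yaw -0.0349 open 0.0268 F [ 0.1  0.2 -4.5] j [0.5  0.16 1.43 0.   1.55 2.1 ]
need turn [-0.0012 -0.002   0.0001] shift(now axes) cm [-0.06  0.03 11.07] rows 4
[-0.0, -0.001, 0.0, -0.01, 0.0, 2.77]
```

View pics/s10.png

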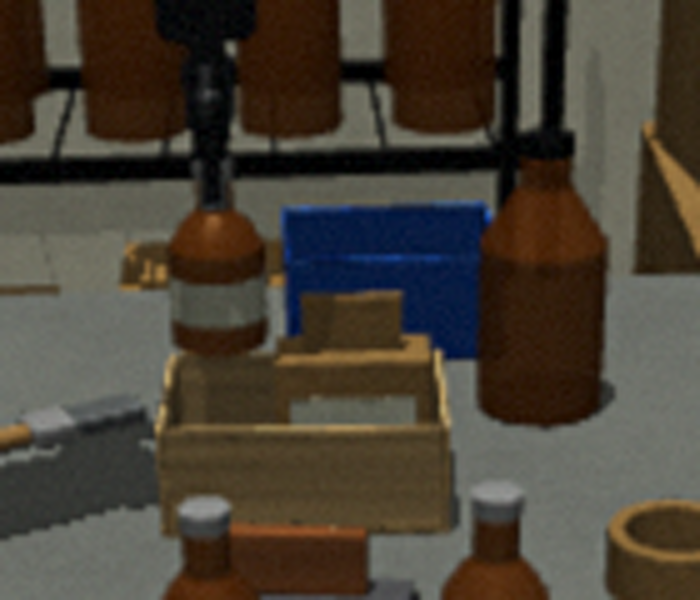

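```bash
python3 - <<'E'
from h import *
S=lambda c:c2p(c,(190,60),5)
for z in (.1177,.16): print(w2px("side",(.4673,.341,z)),[w2px("side",(.4673+d,.341,z)) for d in(-.038,.038)], S((218.5,300)),S((170,300)),S((267,300)))
E
```

```text
[234.28520046 128.26387242] [array([224.73781446, 128.54679439]), array([243.82106392, 127.9812919 ])] [233.3 119.6] [223.6 119.6] [243.  119.6]
[233.80109877 118.12392947] [array([224.12795808, 118.40436247]), array([243.46241193, 117.84383936])] [233.3 119.6] [223.6 119.6] [243.  119.6]
```

```bash
python3 -m crank '[[[0,0,0,0.05,0,1.5,2],[0,0,0,0,0,2,2],[0,0,0,0,0,2,2],[0,0,0,0,0,1.5,2],[0,0,0,0,0,1,2],[0,0,0,0,0,0,2],[0,0,0,0,0,0,2]]]' 80;python3 p.py .468 .3408 .1195 -.035
```

```text
time: 24.7
tool_pos: [0.4697, 0.3418, 0.1165]
tool_rot: [-3.137, 0.055, -0.011]
contact_force: [0.0, 0.5, -3.5]
opening: 0.0272
t 24.7 pos [0.4697 0.3418 0.1505] yaw -0.035 open 0.0272 F [ 0.   0.5 -3.5] j [ 0.5   0.2   1.55 -0.    1.39  2.1 ]
need turn [-0.0041 -0.0071  0.0001] shift(now axes) cm [-0.18  0.12  3.1 ] rows 1
[-0.004, -0.007, 0.0, -0.16, 0.11, 3.1]
```

```bash
python3 -m crank '[[[-0.004,-0.007,0,-0.17,0.1,0.8,2],[0,0,0,0,0,1,2],[0,0,0,0,0,0.7,2],[0,0,0,0,0,0,2],[0,0,0,0,0,0,2],[0,0,0,0,0,0,2]]]' 80;python3 p.py .468 .3408 .1195 -.035
```

```text
time: 25.2
tool_pos: [0.469, 0.3415, 0.0917]
tool_rot: [-3.14, 0.055, -0.004]
contact_force: [-0.6, 0.4, -5.1]
opening: 0.0271
t 25.2 pos [0.469  0.3415 0.1257] yaw -0.0349 open 0.0271 F [-0.6  0.4 -5.1] j [0.5  0.22 1.58 0.   1.35 2.1 ]
need turn [-0.0014 -0.0023  0.0001] shift(now axes) cm [-0.1   0.07  0.62] rows 1
[-0.001, -0.002, 0.0, -0.09, 0.07, 0.62]
```

```bash
python3 -m crank '[[[0,0,0,-0.1,0.07,0.4,2],[0,0,0,0,0,0.2,2],[0,0,0,0,0,0,2],[0,0,0,0,0,0.03,2]]]' 80;python3 p.py .468 .3408 .1185 -.035
```

```text
time: 25.53
tool_pos: [0.4683, 0.341, 0.0857]
tool_rot: [-3.139, 0.055, -0.006]
contact_force: [0.0, -0.1, -3.7]
opening: 0.0272
t 25.53 pos [0.4683 0.341  0.1197] yaw -0.0349 open 0.0272 F [ 0.  -0.1 -3.7] j [0.5  0.22 1.59 0.   1.33 2.1 ]
need turn [-0.0021 -0.0036  0.0001] shift(now axes) cm [-0.03  0.02  0.12] rows 1
[-0.002, -0.004, 0.0, -0.03, 0.02, 0.12]
```

```bash
python3 -m crank '[[[0,0,0,0,0,0.1,2],[0,0,0,0,0,0,2],[0,0,0,0,0,0,5],[0,0,0,0,0,0,5],[0,0,0,0,0,0,5],[0,0,0,0,0,-1.5,5],[0,0,0,0,0,-3,5],[0,0,0,0,0,-3,5],[0,0,0,0,0,-3,6],[0,0,0,0,0,-2,6],[0,0,0,0,0,0,6],[0,0,0,0,0,0,6]]]' 80;python3 p.py .657 -.2565 .26 -.32;python3 -c "
from h import *
crop('side',190,60,330,180,5,'s11')"
```

```text
time: 26.53
tool_pos: [0.468, 0.3408, 0.2177]
tool_rot: [-3.137, 0.055, -0.011]
contact_force: [-0.5, -0.7, -0.1]
opening: 0.06
t 26.53 pos [0.468  0.3408 0.2517] yaw -0.035 open 0.06 F [-0.5 -0.7 -0.1] j [ 0.5   0.15  1.4  -0.    1.59  2.1 ]
need turn [-0.0048 -0.0061  0.285 ] shift(now axes) cm [20.98 59.03 -0.92] rows 18
[-0.0, -0.0, 0.016, 1.17, 3.28, -0.05]
.. [-0.0, -0.0, 0.016, 2.0, 2.85, -0.05]
```

View pics/s11.png

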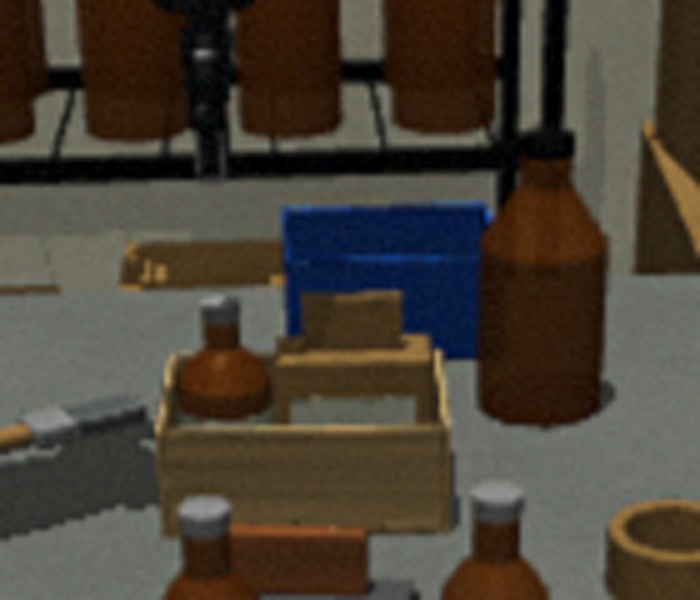

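```bash
python3 -m crank '[[[0,0,0.025,1.2,2.5,-0.1,6],[0,0,0.025,1.2,3.2,-0.1,6],[0,0,0.025,1.3,3.2,-0.1,6],[0,0,0.025,1.3,3.1,0,6],[0,0,0.025,1.4,3.1,0,6],[0,0,0.025,1.5,3.1,0,6],[0,0,0.025,1.6,3,0,6],[0,0,0.025,1.6,3,0,6],[0,0,0.025,1.7,3,0,6],[0,0,0.025,1.8,3,0,6],[0,0,0.025,1.8,2.9,0,6],[0,0,0.025,1.9,2.9,0,6]]]';python3 p.py .656 -.257 .25 -.358
```

```text
time: 27.58
tool_pos: [0.5832, -0.0582, 0.2062]
tool_rot: [-3.093, 0.529, 0.013]
contact_force: [1.1, -0.0, -0.3]
opening: 0.0601
t 27.58 pos [ 0.5832 -0.0582  0.2402] yaw -0.3385 open 0.0601 F [ 1.1 -0.  -0.3] j [-0.23  0.18  1.39  0.    1.59  1.68]
need turn [-0.0017  0.0088  0.0195] shift(now axes) cm [13.46 16.34 -1.12] rows 7
[-0.0, 0.001, 0.003, 1.92, 2.33, -0.14]
```

```bash
python3 -m crank '[[[0,0.004,0.01,2.4,2.9,-0.3,6],[0,0.004,0,2.4,2.9,0,6],[0,0,0,2.4,2.9,0,6],[0,0,0,2.2,2.6,0,6],[0,0,0,1.2,1.5,0,6],[0,0,0,0,0,0,6],[0,0,0,0,0,0,6],[0,0,0,0,0,0,6]]]';python3 p.py .656 -.257 .20 -.358;python3 -c "
from h import *
crop('side',180,100,340,260,3.7,'s12')"
```

```text
time: 28.25
tool_pos: [0.6381, -0.2301, 0.1959]
tool_rot: [-3.087, 0.56, 0.022]
contact_force: [-0.1, -0.4, -0.6]
opening: 0.0598
t 28.25 pos [ 0.6381 -0.2301  0.2299] yaw -0.3586 open 0.0598 F [-0.1 -0.4 -0.6] j [-0.46  0.38  1.15  0.    1.62  1.47]
need turn [-0.0016  0.0143 -0.0006] shift(now axes) cm [2.67 1.89 2.95] rows 2
[-0.001, 0.007, -0.0, 1.31, 0.94, 1.49]
```

View pics/s12.png

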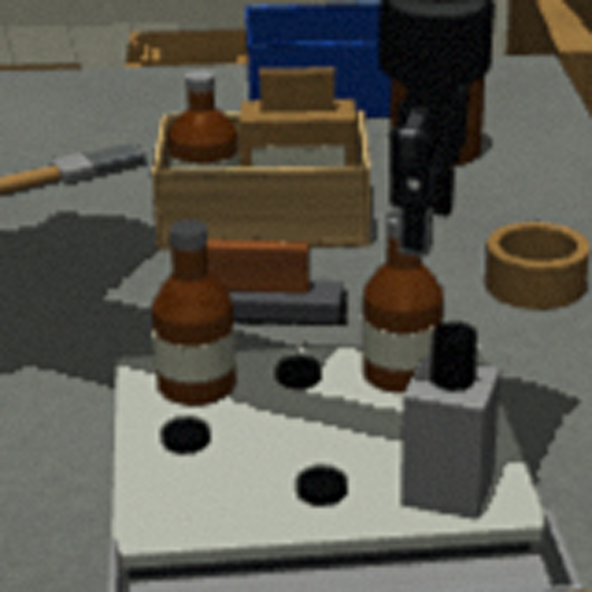

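```bash
python3 -m crank '[[[-0.002,0.014,0,1.4,1,0,6],[0,0,0,1.2,0.9,0.5,6],[0,0,0,0,0,1.5,6],[0,0,0,0,0,0,6],[0,0,0,0,0,0,6],[0,0,0,0,0,0,6]]]';python3 p.py .656 -.257 .137 -.358
```

```text
time: 28.8
tool_pos: [0.6578, -0.2539, 0.1772]
tool_rot: [3.092, -0.55, 0.006]
contact_force: [-0.8, 0.0, -1.4]
opening: 0.0599
t 28.8 pos [ 0.6578 -0.2539  0.2112] yaw -0.3522 open 0.0599 F [-0.8  0.  -1.4] j [-0.48  0.43  1.12 -0.    1.59  1.45]
need turn [ 0.0006 -0.0042  0.0058] shift(now axes) cm [-0.1   0.35  7.42] rows 3
[0.0, -0.001, 0.002, -0.02, 0.12, 2.47]
```

```bash
python3 -m crank '[[[0,-0.004,0.006,-0.1,0.35,1.5,6],[0,0,0,-0.1,0,2,6],[0,0,0,-0.1,0,1.5,6],[0,0,0,0,0,0.8,6],[0,0,0,0,0,0,6],[0,0,0,0,0,0,6],[0,0,0,0,0,0,6]]]';python3 p.py .656 -.257 .137 -.358
```

```text
time: 29.38
tool_pos: [0.6545, -0.2554, 0.1198]
tool_rot: [3.089, -0.558, 0.007]
contact_force: [0.3, -0.3, -0.0]
opening: 0.0601
t 29.38 pos [ 0.6545 -0.2554  0.1538] yaw -0.3571 open 0.0601 F [ 0.3 -0.3 -0. ] j [-0.48  0.44  1.22 -0.    1.48  1.45]
need turn [ 0.0014 -0.0051  0.0009] shift(now axes) cm [0.19 0.09 1.68] rows 1
[0.001, -0.005, 0.001, 0.2, 0.09, 1.68]
```

```bash
python3 -m crank '[[[0,-0.005,0,0.2,0.1,1,6],[0,0,0,0,0,0.7,6],[0,0,0,0,0,0,6],[0,0,0,0,0,0,6],[0,0,0,0,0,0,6]]]';python3 p.py .656 -.257 .137 -.358
```

```text
time: 29.8
tool_pos: [0.6572, -0.2578, 0.1032]
tool_rot: [3.09, -0.558, 0.003]
contact_force: [0.6, -0.3, 0.0]
opening: 0.0601
t 29.8 pos [ 0.6572 -0.2578  0.1372] yaw -0.3572 open 0.0601 F [ 0.6 -0.3  0. ] j [-0.48  0.46  1.22 -0.    1.45  1.45]
need turn [ 0.0017 -0.0025  0.0008] shift(now axes) cm [-0.14 -0.03  0.02] rows 1
[0.002, -0.002, 0.001, -0.14, -0.03, 0.02]
```

```bash
python3 -m crank '[[[0,0,0,-0.1,0,0,2],[0,0,0,0,0,0,2],[0,0,0,0,0,0,2],[0,0,0,0,0,0,2],[0,0,0,0,0,0,2],[0,0,0,0,0,0,2]]]' 80;python3 -m crank '[[[0,0,0,0,0,-0.8,2],[0,0,0,0,0,-2,2],[0,0,0,0,0,-3,2],[0,0,0,0,0,-3.2,2],[0,0,0,0,0,-3.2,2],[0,0,0,0,0,-3.2,2],[0,0,0,0,0,-1.5,2],[0,0,0,0,0,0,2],[0,0,0,0,0,0,2],[0,0,0,0,0,0,2]]]';python3 p.py .4564 .2681 .30 -.035;python3 -c "
from h import *
crop('side',180,60,340,220,3.7,'s13')"
```

```text
time: 30.3
tool_pos: [0.6562, -0.2575, 0.104]
tool_rot: [3.089, -0.558, 0.004]
contact_force: [-0.1, 0.4, -2.4]
opening: 0.0302
time: 31.13
tool_pos: [0.6541, -0.2559, 0.2816]
tool_rot: [3.091, -0.558, -0.001]
contact_force: [-0.2, -0.6, -3.1]
opening: 0.0303
t 31.13 pos [ 0.6541 -0.2559  0.3156] yaw -0.357 open 0.0303 F [-0.2 -0.6 -3.1] j [-0.48  0.42  0.92 -0.    1.8   1.45]
need turn [ 0.0011  0.0007 -0.322 ] shift(now axes) cm [-36.84 -42.19   1.53] rows 17
[0.0, 0.0, -0.019, -2.17, -2.48, 0.09]
.. [0.0, 0.0, -0.019, -1.33, -3.02, 0.09]
```

View pics/s13.png

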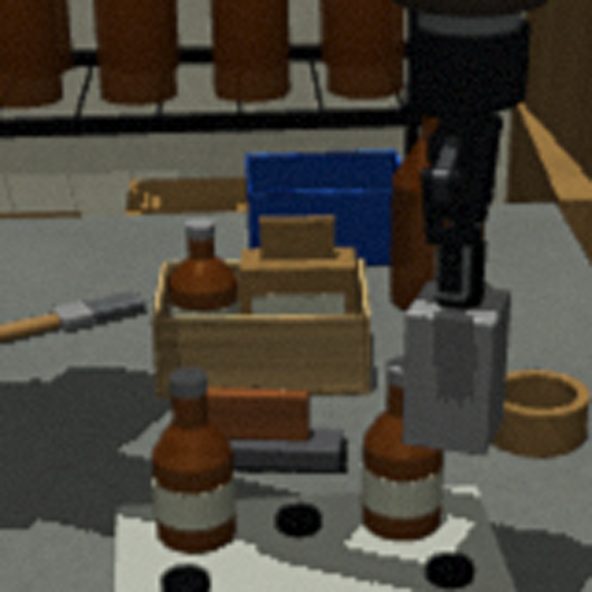

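```bash
python3 -m crank '[[[0,0,-0.025,-1.7,-1.9,0,2],[0,0,-0.025,-2.2,-2.5,0,2],[0,0,-0.025,-2.2,-2.5,0,2],[0,0,-0.025,-2.1,-2.6,0,2],[0,0,-0.025,-2,-2.6,0,2],[0,0,-0.025,-2,-2.7,0,2],[0,0,-0.025,-1.9,-2.7,0,2],[0,0,-0.025,-1.8,-2.8,0,2],[0,0,-0.025,-1.8,-2.8,0,2],[0,0,-0.025,-1.7,-2.8,0,2],[0,0,-0.025,-1.6,-2.9,0,2],[0,0,-0.025,-1.5,-2.9,0,2]]]';python3 p.py .4564 .268 .30 -.035
```

```text
time: 32.18
tool_pos: [0.488, 0.1128, 0.2606]
tool_rot: [-3.135, 0.082, 0.05]
contact_force: [0.1, 0.7, -1.7]
opening: 0.0302
t 32.18 pos [0.488  0.1128 0.2946] yaw -0.0524 open 0.0302 F [ 0.1  0.7 -1.7] j [0.07 0.   1.47 0.01 1.7  1.69]
need turn [-0.0049  0.0322 -0.0174] shift(now axes) cm [ -3.98 -15.34  -0.34] rows 5
[-0.001, 0.006, -0.003, -0.79, -3.07, -0.11]
```

```bash
python3 -m crank '[[[-0.001,0.008,-0.003,-0.8,-2.8,0,2],[-0.001,0.008,-0.003,-0.8,-2.6,0,2],[-0.001,0.008,-0.003,-0.7,-2.5,0,2],[0,0.006,-0.003,-0.5,-2.5,0,2],[0,0,0,-0.2,-1,0,2],[0,0,0,0,0,0,2],[0,0,0,0,0,0,2],[0,0,0,0,0,0,2]]]';python3 p.py .4564 .268 .225 -.035
```

```text
time: 32.85
tool_pos: [0.4539, 0.237, 0.2515]
tool_rot: [3.14, -0.049, -0.024]
contact_force: [0.6, 0.2, -2.3]
opening: 0.0298
t 32.85 pos [0.4539 0.237  0.2855] yaw -0.0314 open 0.0298 F [ 0.6  0.2 -2.3] j [0.33 0.02 1.47 0.   1.67 1.93]
need turn [0.0014 0.0152 0.0036] shift(now axes) cm [ 0.24 -3.11  6.05] rows 2
[0.001, 0.008, 0.002, 0.07, -1.55, 3.03]
```

```bash
python3 -m crank '[[[0.001,0.015,0.003,0.1,-1.5,1,2],[0,0,0,0.1,-1.4,1.5,2],[0,0,0,0,0,1.5,2],[0,0,0,0,0,1.2,2],[0,0,0,0,0,0,2],[0,0,0,0,0,0,2],[0,0,0,0,0,0,2]]]';python3 p.py .4564 .268 .225 -.035
```

```text
time: 33.43
tool_pos: [0.4595, 0.2595, 0.1963]
tool_rot: [3.138, -0.069, -0.002]
contact_force: [-0.4, -0.2, -2.5]
opening: 0.0302
t 33.43 pos [0.4595 0.2595 0.2303] yaw -0.0439 open 0.0302 F [-0.4 -0.2 -2.5] j [ 0.37  0.05  1.54 -0.    1.55  1.98]
need turn [ 0.0029  0.0012 -0.0088] shift(now axes) cm [-0.35 -0.83  0.53] rows 1
[0.003, 0.001, -0.009, -0.35, -0.83, 0.53]
```

```bash
python3 -m crank '[[[0.003,0,-0.009,-0.35,-0.85,0.4,2],[0,0,0,0,0,0,2],[0,0,0,0,0,0,2],[0,0,0,0,0,0,2]]]';python3 p.py .4564 .268 .1155 -.035;python3 -c "
from h import *
crop('side',190,60,330,180,5,'s14')"
```

```text
time: 33.77
tool_pos: [0.4572, 0.2683, 0.1942]
tool_rot: [-3.14, 0.056, -0.002]
contact_force: [-0.7, 1.4, -3.3]
opening: 0.0306
t 33.77 pos [0.4572 0.2683 0.2282] yaw -0.0355 open 0.0306 F [-0.7  1.4 -3.3] j [0.38 0.06 1.55 0.   1.54 1.99]
need turn [-0.0016 -0.0015 -0.0005] shift(now axes) cm [-0.1   0.05 11.27] rows 4
[-0.0, -0.0, -0.0, -0.02, 0.01, 2.82]
```

View pics/s14.png

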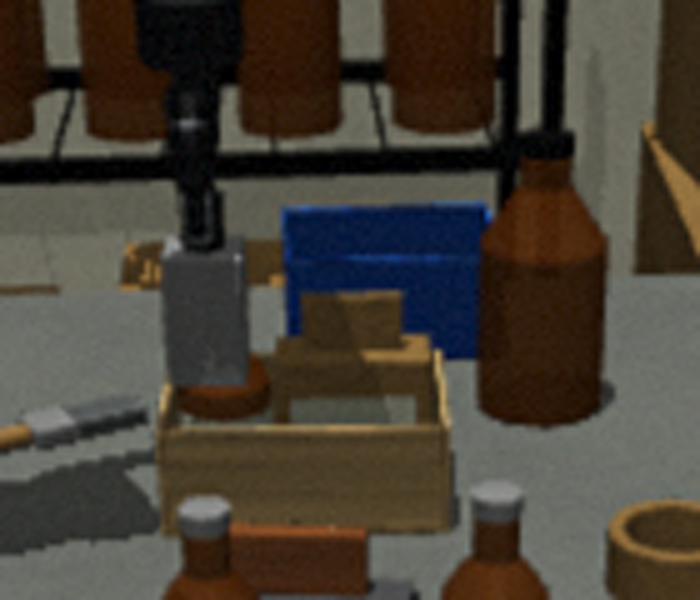

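```bash
python3 - <<'E'
from h import *
S=lambda c:c2p(c,(190,60),5)
for l,c in (((-.03,-.03,.12),(168,383)),((.03,-.03,.12),(246,386)),((-.03,-.03,.22),(162,253)),((.03,-.03,.22),(242,252)),((.03,.03,.22),(243,237))):
    print(w2px("side",loc((.4572,.2683),-.0355,l)),S(c))
crop('side',215,100,250,145,15,'s15')
E
```

```text
[223.00497905 137.84270613] [223.2 136.2]
[238.95002702 137.57797512] [238.8 136.8]
[221.3896268  112.25688427] [222.  110.2]
[237.86945393 111.97783964] [238. 110.]
[238.49369063 106.72573203] [238.2 107. ]
```

View pics/s15.png

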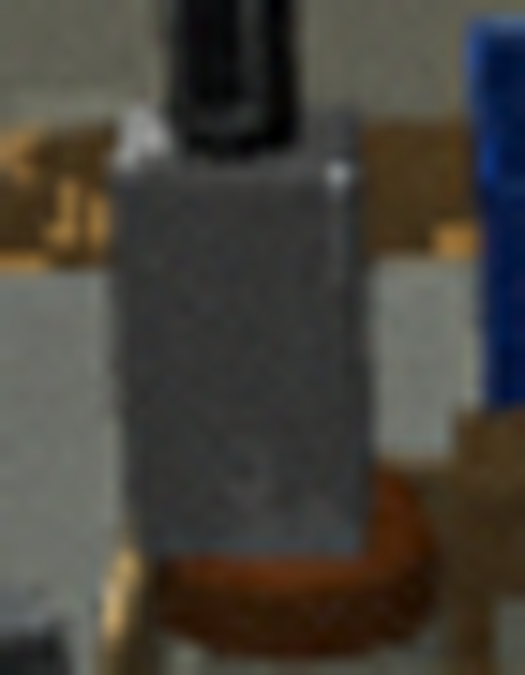

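```bash
python3 -m crank '[[[0,0,-0.04,-0.1,0.05,1.5,2],[0,0,0,0,0,1.8,2],[0,0,0,0,0,1.8,2],[0,0,0,0,0,1.5,2],[0,0,0,0,0,1,2],[0,0,0,0,0,0,2],[0,0,0,0,0,0,2],[0,0,0,0,0,0,2]]]';python3 p.py .4564 .268 .1155 .005
```

```text
time: 34.53
tool_pos: [0.4576, 0.2683, 0.1181]
tool_rot: [-3.139, -0.011, -0.009]
contact_force: [0.2, -0.4, -2.0]
opening: 0.0307
t 34.53 pos [0.4576 0.2683 0.1521] yaw 0.0067 open 0.0307 F [ 0.2 -0.4 -2. ] j [0.38 0.09 1.66 0.   1.38 1.95]
need turn [-0.0029 -0.0058  0.0017] shift(now axes) cm [-0.14  0.04  3.66] rows 2
[-0.001, -0.003, 0.001, -0.06, 0.01, 1.83]
```

```bash
python3 -m crank '[[[-0.003,-0.005,0,-0.1,0,1,2],[0,0,0,0,0,1.2,2],[0,0,0,0,0,0.8,2],[0,0,0,0,0,0.2,2],[0,0,0,0,0,0,2],[0,0,0,0,0,0,2]]]';python3 p.py .4564 .268 .1155 .005
```

```text
time: 35.03
tool_pos: [0.4575, 0.2687, 0.0845]
tool_rot: [-3.141, -0.011, -0.004]
contact_force: [0.5, -0.2, -2.2]
opening: 0.0304
t 35.03 pos [0.4575 0.2687 0.1185] yaw 0.0067 open 0.0304 F [ 0.5 -0.2 -2.2] j [ 0.39  0.12  1.7  -0.    1.32  1.95]
need turn [-0.0006 -0.0027  0.0017] shift(now axes) cm [-0.11  0.07  0.3 ] rows 1
[-0.001, -0.003, 0.002, -0.11, 0.07, 0.3]
```

```bash
python3 -m crank '[[[0,0,0,-0.1,0.07,0.2,2],[0,0,0,0,0,0.1,2],[0,0,0,0,0,0,2],[0,0,0,0,0,0,2]]]';python3 p.py .4564 .268 .1145 .005
```

```text
time: 35.37
tool_pos: [0.4568, 0.268, 0.082]
tool_rot: [-3.141, -0.011, -0.006]
contact_force: [0.8, -0.6, -2.0]
opening: 0.0305
t 35.37 pos [0.4568 0.268  0.116 ] yaw 0.0067 open 0.0305 F [ 0.8 -0.6 -2. ] j [ 0.39  0.12  1.71 -0.    1.31  1.95]
need turn [-0.0009 -0.0037  0.0017] shift(now axes) cm [-0.04  0.    0.15] rows 1
[-0.001, -0.004, 0.002, -0.04, 0.0, 0.15]
```

```bash
python3 -m crank '[[[0,0,0,0,0,0.15,2],[0,0,0,0,0,0,2],[0,0,0,0,0,0,4.8],[0,0,0,0,0,0,4.8],[0,0,0,0,0,0,4.8],[0,0,0,0,0,-1.5,4.8],[0,0,0,0,0,-3,4.8],[0,0,0,0,0,-3,4.8],[0,0,0,0,0,-3,6],[0,0,0,0,0,-2,6],[0,0,0,0,0,0,6],[0,0,0,0,0,0,6]]]' 80;python3 p.py .6392 -.0845 .26 -.035;python3 -c "
from h import *
crop('side',190,60,330,180,5,'s16')"
```

```text
time: 36.37
tool_pos: [0.456, 0.2678, 0.212]
tool_rot: [-3.14, -0.011, -0.007]
contact_force: [-1.1, 0.2, 0.1]
opening: 0.0598
t 36.37 pos [0.456  0.2678 0.246 ] yaw 0.0067 open 0.0598 F [-1.1  0.2  0.1] j [ 0.39  0.05  1.52 -0.    1.57  1.95]
need turn [-0.0014 -0.0047  0.0417] shift(now axes) cm [18.09 35.35 -1.36] rows 12
[-0.0, -0.0, 0.003, 1.51, 2.95, -0.12]
.. [-0.0, -0.0, 0.003, 1.62, 2.89, -0.12]
```

View pics/s16.png

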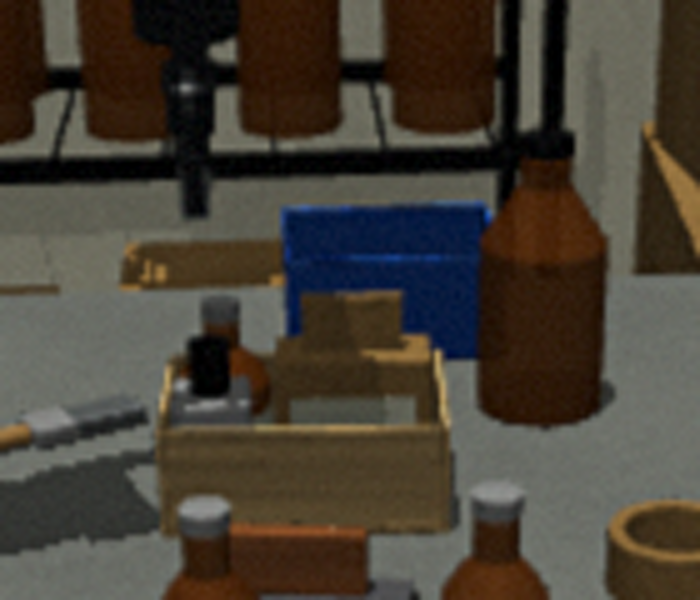

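```bash
python3 -m crank '[[[0,0,0.005,1.4,2.2,-0.1,6],[0,0,0.005,1.6,3.1,-0.1,6],[0,0,0.005,1.6,3.1,-0.1,6],[0,0,0.005,1.6,3.1,0,6],[0,0,0.005,1.6,3.1,0,6],[0,0,0.005,1.6,3.1,0,6],[0,0,0.005,1.6,3.1,0,6],[0,0,0.005,1.6,3.1,0,6],[0,0,0.005,1.6,3.1,0,6],[0,0,0,1.5,2.8,0,6],[0,0,0,0,0,0,6],[0,0,0,0,0,0,6]]]';python3 p.py .639 -.0838 .25 -.035
```

```text
time: 37.42
tool_pos: [0.6101, -0.0469, 0.1995]
tool_rot: [-3.138, 0.058, 0.019]
contact_force: [-0.4, 0.9, 0.5]
opening: 0.0602
t 37.42 pos [ 0.6101 -0.0469  0.2335] yaw -0.0369 open 0.0602 F [-0.4  0.9  0.5] j [-0.2   0.24  1.33  0.    1.59  1.4 ]
need turn [-0.0026  0.0124 -0.0019] shift(now axes) cm [ 3.    3.58 -1.7 ] rows 2
[-0.001, 0.006, -0.001, 1.51, 1.79, -0.83]
```

```bash
python3 -m crank '[[[-0.002,0.012,-0.002,1.5,1.8,-0.2,6],[0,0,0,1.4,1.6,0,6],[0,0,0,0,0,0,6],[0,0,0,0,0,0,6],[0,0,0,0,0,0,6]]]';python3 p.py .639 -.0838 .2 -.035;python3 -c "
from h import *
crop('side',180,100,340,260,3.7,'s17')"
```

```text
time: 37.83
tool_pos: [0.6368, -0.0802, 0.1967]
tool_rot: [-3.139, 0.052, 0.01]
contact_force: [-0.2, 0.6, -0.4]
opening: 0.0596
t 37.83 pos [ 0.6368 -0.0802  0.2307] yaw -0.0333 open 0.0596 F [-0.2  0.6 -0.4] j [-0.25  0.3   1.26  0.    1.59  1.36]
need turn [-0.0024  0.0062  0.0017] shift(now axes) cm [0.25 0.36 3.07] rows 1
[-0.002, 0.006, 0.002, 0.23, 0.36, 3.07]
```

View pics/s17.png

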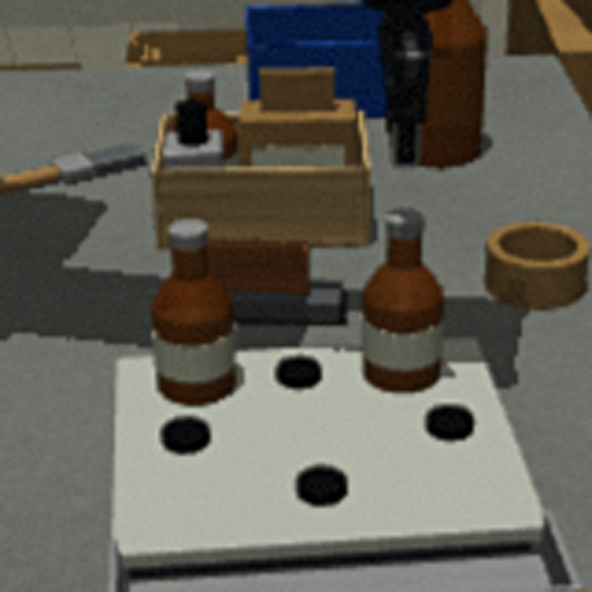

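```bash
python3 -m crank '[[[-0.002,0.006,0.002,0.2,0.36,1.5,6],[0,0,0,0,0,1.5,6],[0,0,0,0,0,0,6],[0,0,0,0,0,0,6],[0,0,0,0,0,0,6]]]';python3 p.py .639 -.0838 .142 -.035
```

```text
time: 38.3
tool_pos: [0.6372, -0.0793, 0.1676]
tool_rot: [-3.141, 0.049, -0.002]
contact_force: [-0.6, 0.3, 0.6]
opening: 0.0603
t 38.3 pos [ 0.6372 -0.0793  0.2016] yaw -0.031 open 0.0603 F [-0.6  0.3  0.6] j [-0.24  0.3   1.31  0.    1.53  1.36]
need turn [-0.0007 -0.0013  0.004 ] shift(now axes) cm [0.18 0.45 5.96] rows 2
[-0.0, -0.001, 0.002, 0.1, 0.22, 2.98]
```

```bash
python3 -m crank '[[[0,0,0.004,0.1,0.45,1.5,6],[0,0,0,0,0,1.5,6],[0,0,0,0,0,1.5,6],[0,0,0,0,0,0.8,6],[0,0,0,0,0,0,6],[0,0,0,0,0,0,6],[0,0,0,0,0,0,6]]]';python3 p.py .639 -.0838 .142 -.035
```

```text
time: 38.88
tool_pos: [0.6402, -0.0824, 0.1204]
tool_rot: [3.14, -0.052, 0.015]
contact_force: [0.1, 0.2, 1.2]
opening: 0.0597
t 38.88 pos [ 0.6402 -0.0824  0.1544] yaw -0.033 open 0.0597 F [0.1 0.2 1.2] j [-0.25  0.32  1.38  0.    1.43  1.36]
need turn [ 0.0008 -0.0095  0.002 ] shift(now axes) cm [-0.13  0.14  1.24] rows 1
[0.001, -0.01, 0.002, -0.12, 0.14, 1.24]
```

```bash
python3 -m crank '[[[0,-0.009,0,-0.1,0.15,0.7,6],[0,0,0,0,0,0.5,6],[0,0,0,0,0,0,6],[0,0,0,0,0,0,6],[0,0,0,0,0,0,6]]]';python3 p.py .639 -.0838 .142 -.035
```

```text
time: 39.3
tool_pos: [0.6401, -0.0843, 0.1097]
tool_rot: [3.14, -0.052, 0.004]
contact_force: [0.2, 0.0, 0.1]
opening: 0.0597
t 39.3 pos [ 0.6401 -0.0843  0.1437] yaw -0.0329 open 0.0597 F [0.2 0.  0.1] j [-0.25  0.33  1.39 -0.    1.42  1.35]
need turn [ 0.0015 -0.0026  0.0021] shift(now axes) cm [-0.11 -0.04  0.17] rows 1
[0.002, -0.003, 0.002, -0.11, -0.04, 0.17]
```

```bash
python3 -m crank '[[[0,0,0,-0.1,0,0.15,2],[0,0,0,0,0,0,2],[0,0,0,0,0,0,2],[0,0,0,0,0,0,2],[0,0,0,0,0,0,2],[0,0,0,0,0,0,2]]]' 80;python3 -m crank '[[[0,0,0,0,0,-0.8,2],[0,0,0,0,0,-2,2],[0,0,0,0,0,-3,2],[0,0,0,0,0,-3,2],[0,0,0,0,0,-2,2],[0,0,0,0,0,-1,2],[0,0,0,0,0,0,2],[0,0,0,0,0,0,2],[0,0,0,0,0,0,2]]]';python3 p.py .5975 .2666 .25 -.035
```

```text
time: 39.8
tool_pos: [0.6391, -0.0845, 0.1086]
tool_rot: [3.139, -0.052, 0.005]
contact_force: [0.5, 0.9, -1.1]
opening: 0.0275
time: 40.55
tool_pos: [0.6368, -0.0834, 0.2301]
tool_rot: [-3.141, 0.051, 0.005]
contact_force: [-0.1, -0.3, -3.1]
opening: 0.0275
t 40.55 pos [ 0.6368 -0.0834  0.2641] yaw -0.0327 open 0.0275 F [-0.1 -0.3 -3.1] j [-0.25  0.29  1.21 -0.    1.65  1.35]
need turn [-0.      0.0033  0.0023] shift(now axes) cm [ -5.07 -34.85   1.43] rows 11
[-0.0, 0.0, 0.0, -0.46, -3.17, 0.13]
```

```bash
python3 -m crank '[[[0,0,0,-0.4,-2,-0.1,2],[0,0,0,-0.4,-3.1,-0.1,2],[0,0,0,-0.4,-3.3,-0.1,2],[0,0,0,-0.4,-3.3,-0.1,2],[0,0.003,0,-0.4,-3.3,0,2],[0,0.003,0,-0.4,-3.3,0,2],[0,0.003,0,-0.4,-3.3,0,2],[0,0.003,0,-0.4,-3.2,0,2],[0,0.003,0,-0.4,-3.2,0,2],[0,0,0,-0.4,-2,0,2],[0,0,0,0,0,0,2],[0,0,0,0,0,0,2]]]';python3 p.py .5975 .2666 .23 -.035
```

```text
time: 41.55
tool_pos: [0.5991, 0.2303, 0.2122]
tool_rot: [3.139, -0.057, -0.025]
contact_force: [-0.6, -0.3, -3.8]
opening: 0.0277
t 41.55 pos [0.5991 0.2303 0.2462] yaw -0.0361 open 0.0277 F [-0.6 -0.3 -3.8] j [0.25 0.3  1.23 0.   1.63 1.85]
need turn [ 0.0026  0.0161 -0.0011] shift(now axes) cm [-0.26 -3.63  1.62] rows 2
[0.001, 0.008, -0.001, -0.15, -1.81, 0.81]
```

```bash
python3 -m crank '[[[0.002,0.016,0,-0.15,-1.8,0.3,2],[0,0,0,-0.1,-1.6,0.3,2],[0,0,0,0,0,0,2],[0,0,0,0,0,0,2],[0,0,0,0,0,0,2],[0,0,0,0,0,0,2]]]';python3 p.py .5975 .2666 .22 -.035
```

```text
time: 42.05
tool_pos: [0.5972, 0.263, 0.2006]
tool_rot: [3.137, -0.06, -0.012]
contact_force: [-0.7, -0.8, -3.6]
opening: 0.0269
t 42.05 pos [0.5972 0.263  0.2346] yaw -0.0382 open 0.0269 F [-0.7 -0.8 -3.6] j [ 0.3   0.32  1.22 -0.    1.61  1.91]
need turn [ 0.004   0.0075 -0.0032] shift(now axes) cm [ 0.03 -0.37  1.46] rows 1
[0.004, 0.007, -0.003, 0.02, -0.36, 1.46]
```

```bash
python3 -m crank '[[[0.004,0.007,-0.003,0,-0.4,0.5,2],[0,0,0,0,0,0,2],[0,0,0,0,0,0,2],[0,0,0,0,0,0,2]]]';python3 p.py .5975 .2666 .12 -.035;python3 - <<'E'
from h import *
o=env.get_obs();p=o["tool_pos"]+[0,0,.034]
for z in (.115,.15): print(((w2px("side",[p[0],p[1],z])-[190,60]+.5)*5),[(w2px("side",[p[0]+d,p[1],z])[0]-190+.5)*5 for d in (-.034,.034)])
crop('side',190,60,330,180,5,'s18')
E
```

```text
time: 42.38
tool_pos: [0.5979, 0.2657, 0.1949]
tool_rot: [-3.141, 0.058, -0.0]
contact_force: [-0.1, 0.1, -3.5]
opening: 0.0274
t 42.38 pos [0.5979 0.2657 0.2289] yaw -0.037 open 0.0274 F [-0.1  0.1 -3.5] j [0.3  0.32 1.24 0.   1.59 1.91]
need turn [-0.0001 -0.     -0.002 ] shift(now axes) cm [-0.04 -0.09 10.89] rows 4
[-0.0, -0.0, -0.0, -0.01, -0.02, 2.72]
[393.30130762 377.84304686] [np.float64(349.01460747674065), np.float64(437.5383114088146)]
[393.13294302 334.71459558] [np.float64(348.3467201105955), np.float64(437.8683429237279)]
```

View pics/s18.png

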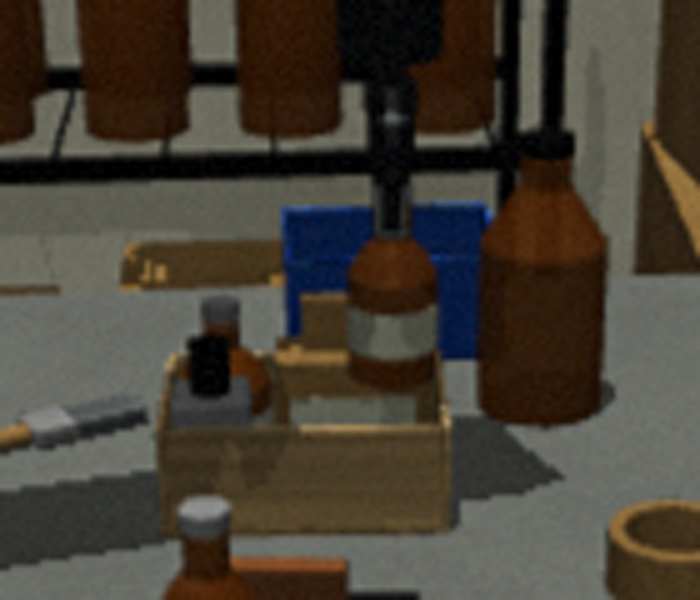

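```bash
python3 -m crank '[[[0,0,0.002,0,-0.1,1.5,2],[0,0,0,0,0,2,2],[0,0,0,0,0,2,2],[0,0,0,0,0,1.5,2],[0,0,0,0,0,1,2],[0,0,0,0,0,0,2],[0,0,0,0,0,0,2],[0,0,0,0,0,0,2]]]';python3 p.py .5975 .2666 .1186 -.035
```

```text
time: 43.1
tool_pos: [0.5994, 0.2665, 0.1152]
tool_rot: [-3.139, 0.062, -0.007]
contact_force: [0.1, 0.0, -4.0]
opening: 0.0271
t 43.1 pos [0.5994 0.2665 0.1492] yaw -0.0398 open 0.0271 F [ 0.1  0.  -4. ] j [ 0.3   0.35  1.35 -0.    1.43  1.91]
need turn [-0.0016 -0.0046 -0.0048] shift(now axes) cm [-0.2  -0.    3.06] rows 1
[-0.002, -0.005, -0.005, -0.19, -0.01, 3.06]
```

```bash
python3 -m crank '[[[-0.002,-0.005,-0.005,-0.15,0,0.8,2],[0,0,0,0,0,1,2],[0,0,0,0,0,0.6,2],[0,0,0,0,0,0.2,2],[0,0,0,0,0,0,2],[0,0,0,0,0,0,2]]]';python3 p.py .5975 .2666 .1186 -.035
```

```text
time: 43.6
tool_pos: [0.5989, 0.2669, 0.0891]
tool_rot: [-3.141, 0.054, -0.004]
contact_force: [0.7, -0.5, -3.9]
opening: 0.0275
t 43.6 pos [0.5989 0.2669 0.1231] yaw -0.0341 open 0.0275 F [ 0.7 -0.5 -3.9] j [ 0.3   0.37  1.39 -0.    1.39  1.91]
need turn [-0.0006 -0.0025  0.0009] shift(now axes) cm [-0.14  0.03  0.45] rows 1
[-0.001, -0.003, 0.001, -0.14, 0.03, 0.45]
```

```bash
python3 -m crank '[[[0,-0.002,0,-0.1,0,0.3,2],[0,0,0,0,0,0.1,2],[0,0,0,0,0,0,2],[0,0,0,0,0,0,2]]]';python3 p.py .5975 .2666 .1186 -.035
```

```text
time: 43.93
tool_pos: [0.598, 0.267, 0.0853]
tool_rot: [-3.14, 0.054, -0.002]
contact_force: [0.3, -0.7, -3.0]
opening: 0.0272
t 43.93 pos [0.598  0.267  0.1193] yaw -0.0342 open 0.0272 F [ 0.3 -0.7 -3. ] j [0.3  0.37 1.39 0.   1.38 1.91]
need turn [-0.0008 -0.001   0.0008] shift(now axes) cm [-0.05  0.04  0.07] rows 1
[-0.001, -0.001, 0.001, -0.05, 0.04, 0.07]
```

```bash
python3 -m crank '[[[0,0,0,0,0,0.05,2],[0,0,0,0,0,0,4.8],[0,0,0,0,0,0,4.8],[0,0,0,0,0,0,4.8],[0,0,0,0,0,-1.5,4.8],[0,0,0,0,0,-3,4.8],[0,0,0,0,0,-3,4.8],[0,0,0,0,0,-3,6],[0,0,0,0,0,-2,6],[0,0,0,0,0,0,6],[0,0,0,0,0,0,6]]]' 80;python3 p.py .4642 -.092 .25 -.035
```

```text
time: 44.85
tool_pos: [0.5979, 0.2668, 0.2174]
tool_rot: [-3.14, 0.054, -0.006]
contact_force: [0.2, -0.3, -0.5]
opening: 0.0598
t 44.85 pos [0.5979 0.2668 0.2514] yaw -0.0343 open 0.0598 F [ 0.2 -0.3 -0.5] j [0.3  0.31 1.2  0.   1.63 1.91]
need turn [-0.0016 -0.0036  0.0008] shift(now axes) cm [-12.13  36.32   0.04] rows 11
[-0.0, -0.0, 0.0, -1.1, 3.3, 0.01]
```

```bash
python3 -m crank '[[[0,0,0,-1,2.2,0,6],[0,0,0,-1.1,3.3,0,6],[0,0,0,-1.1,3.3,0,6],[0,0,0,-1.1,3.3,0,6],[0,0,0,-1.1,3.3,0,6],[0,0,0,-1.1,3.3,0,6],[0,0,0,-1.1,3.3,0,6],[0,0,0,-1.1,3.3,0,6],[0,0,0,-1.1,3.3,0,6],[0,0,0,-1.1,3.3,0,6],[0,0,0,0,0,0,6],[0,0,0,0,0,0,6]]]' 80;python3 p.py .4642 -.092 .25 -.035; python3 -c "
from h import *
crop('side',180,60,340,220,3.7,'s19');crop('top',120,130,370,260,3.2,'t19')"
```

```text
time: 45.85
tool_pos: [0.4685, -0.0601, 0.2055]
tool_rot: [-3.139, 0.05, 0.008]
contact_force: [-0.0, 0.9, 0.3]
opening: 0.06
t 45.85 pos [ 0.4685 -0.0601  0.2395] yaw -0.0315 open 0.06 F [-0.   0.9  0.3] j [-0.29 -0.06  1.64  0.    1.57  1.31]
need turn [-0.0016  0.0054  0.0035] shift(now axes) cm [-0.33  3.2  -1.05] rows 1
[-0.002, 0.005, 0.003, -0.33, 3.21, -1.05]
```

View pics/s19.png

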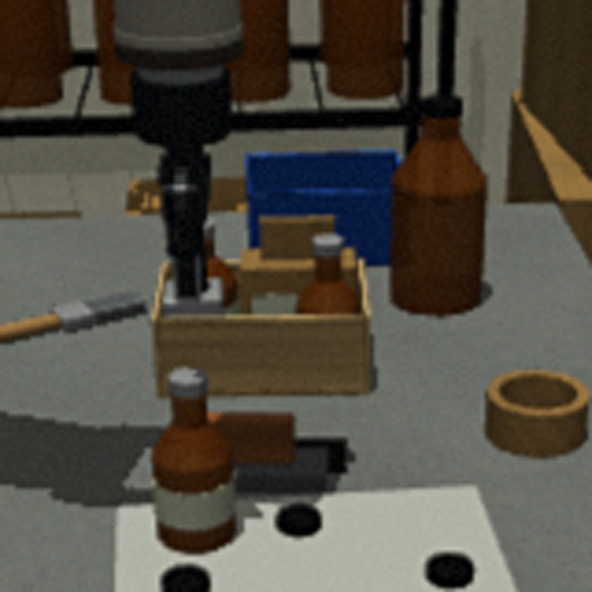

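View pics/t19.png

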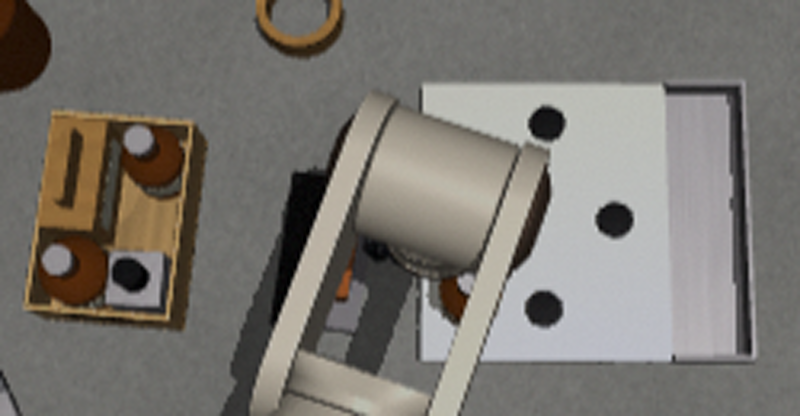

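```bash
python3 -m crank '[[[-0.002,0.006,0.003,-0.2,1.7,-0.2,6],[0,0,0,-0.1,1.4,0,6],[0,0,0,0,0,1.5,6],[0,0,0,0,0,1.5,6],[0,0,0,0,0,0,6],[0,0,0,0,0,0,6],[0,0,0,0,0,0,6]]]';python3 p.py .4642 -.0925 .142 -.035
```

```text
time: 46.53
tool_pos: [0.4677, -0.0841, 0.1758]
tool_rot: [-3.14, 0.035, 0.0]
contact_force: [-0.6, 0.0, -0.3]
opening: 0.06
t 46.53 pos [ 0.4677 -0.0841  0.2098] yaw -0.0224 open 0.06 F [-0.6  0.  -0.3] j [-0.34 -0.05  1.69  0.    1.5   1.25]
need turn [-0.0012  0.0002  0.0126] shift(now axes) cm [-0.33  0.85  6.78] rows 2
[-0.001, 0.0, 0.006, -0.16, 0.42, 3.39]
```

```bash
python3 -m crank '[[[0,0,0.012,-0.3,0.85,0,6],[0,0,0,0,0,1.5,6],[0,0,0,0,0,1.5,6],[0,0,0,0,0,1.2,6],[0,0,0,0,0,0.5,6],[0,0,0,0,0,0,6],[0,0,0,0,0,0,6],[0,0,0,0,0,0,6]]]';python3 p.py .4642 -.0925 .142 -.035
```

```text
time: 47.2
tool_pos: [0.4666, -0.0942, 0.133]
tool_rot: [3.14, -0.054, 0.01]
contact_force: [0.5, -0.7, -0.1]
opening: 0.0596
t 47.2 pos [ 0.4666 -0.0942  0.167 ] yaw -0.0346 open 0.0596 F [ 0.5 -0.7 -0.1] j [-0.36 -0.03  1.76  0.    1.41  1.24]
need turn [ 0.0015 -0.0064  0.0004] shift(now axes) cm [-0.26 -0.17  2.49] rows 1
[0.001, -0.006, 0.0, -0.24, -0.16, 2.5]
```

```bash
python3 -m crank '[[[0,-0.006,0,-0.25,-0.15,1,6],[0,0,0,0,0,1,6],[0,0,0,0,0,0.5,6],[0,0,0,0,0,0,6],[0,0,0,0,0,0,6],[0,0,0,0,0,0,6]]]';python3 p.py .4642 -.0925 .142 -.035
```

```text
time: 47.7
tool_pos: [0.4644, -0.0927, 0.1066]
tool_rot: [3.139, -0.054, 0.002]
contact_force: [0.7, -0.3, 0.1]
opening: 0.0602
t 47.7 pos [ 0.4644 -0.0927  0.1406] yaw -0.0346 open 0.0602 F [ 0.7 -0.3  0.1] j [-0.36 -0.01  1.8  -0.    1.36  1.25]
need turn [ 0.0021 -0.0014  0.0004] shift(now axes) cm [-0.02 -0.02 -0.14] rows 1
[0.002, -0.001, 0.0, -0.02, -0.02, -0.14]
```

```bash
python3 -m crank '[[[0,0,0,0,0,0,2],[0,0,0,0,0,0,2],[0,0,0,0,0,0,2],[0,0,0,0,0,0,2],[0,0,0,0,0,0,2],[0,0,0,0,0,0,2]]]' 80;python3 -m crank '[[[0,0,0,0,0,-0.8,2],[0,0,0,0,0,-2,2],[0,0,0,0,0,-3,2],[0,0,0,0,0,-3,2],[0,0,0,0,0,-2,2],[0,0,0,0,0,-1,2],[0,0,0,0,0,0,2],[0,0,0,0,0,0,2],[0,0,0,0,0,0,2]]]';python3 p.py .525 .2691 .25 -.035
```

```text
time: 48.2
tool_pos: [0.4647, -0.093, 0.1073]
tool_rot: [3.138, -0.054, 0.003]
contact_force: [0.5, -0.4, -1.4]
opening: 0.0274
time: 48.95
tool_pos: [0.4623, -0.0916, 0.2298]
tool_rot: [3.141, -0.054, -0.006]
contact_force: [-0.3, -0.2, -4.6]
opening: 0.0269
t 48.95 pos [ 0.4623 -0.0916  0.2638] yaw -0.0345 open 0.0269 F [-0.3 -0.2 -4.6] j [-0.36 -0.07  1.6  -0.    1.62  1.25]
need turn [0.0003 0.0035 0.0005] shift(now axes) cm [  5.03 -36.27   1.35] rows 11
[0.0, 0.0, 0.0, 0.46, -3.3, 0.13]
```

```bash
python3 -m crank '[[[0,0,0,0.4,-2,-0.2,2],[0,0,0,0.5,-3.1,-0.2,2],[0,0,0,0.5,-3.3,-0.2,2],[0,0,0,0.5,-3.3,-0.2,2],[0,0.003,0,0.5,-3.3,-0.1,2],[0,0.003,0,0.5,-3.3,-0.1,2],[0,0.003,0,0.5,-3.3,0,2],[0,0.003,0,0.5,-3.2,0,2],[0,0.003,0,0.5,-3.2,0,2],[0,0,0,0.5,-2.2,0,2],[0,0,0,0,0,0,2],[0,0,0,0,0,0,2]]]';python3 p.py .525 .2691 .23 -.035
```

```text
time: 49.95
tool_pos: [0.518, 0.2223, 0.2193]
tool_rot: [3.138, -0.06, -0.023]
contact_force: [-0.5, -0.3, -5.3]
opening: 0.0273
t 49.95 pos [0.518  0.2223 0.2533] yaw -0.0381 open 0.0273 F [-0.5 -0.3 -5.3] j [0.27 0.13 1.41 0.   1.61 1.88]
need turn [ 0.0031  0.0143 -0.0031] shift(now axes) cm [ 0.55 -4.71  2.31] rows 2
[0.002, 0.007, -0.002, 0.26, -2.35, 1.17]
```

```bash
python3 -m crank '[[[0.003,0.015,-0.003,0.3,-2.2,0.3,2],[0,0,0,0.2,-1.9,0.3,2],[0,0,0,0,0,0,2],[0,0,0,0,0,0,2],[0,0,0,0,0,0,2],[0,0,0,0,0,0,2]]]';python3 p.py .525 .2691 .23 -.035
```

```text
time: 50.45
tool_pos: [0.5231, 0.2603, 0.2069]
tool_rot: [3.137, -0.059, -0.011]
contact_force: [0.4, 0.2, -4.9]
opening: 0.0271
t 50.45 pos [0.5231 0.2603 0.2409] yaw -0.0377 open 0.0271 F [ 0.4  0.2 -4.9] j [ 0.33  0.17  1.39 -0.    1.59  1.94]
need turn [ 0.0043  0.007  -0.0027] shift(now axes) cm [ 0.17 -0.89  1.09] rows 1
[0.004, 0.007, -0.003, 0.16, -0.89, 1.09]
```

```bash
python3 -m crank '[[[0.004,0.007,-0.003,0.15,-0.9,0.8,2],[0,0,0,0,0,0,2],[0,0,0,0,0,0,2],[0,0,0,0,0,0,2]]]';python3 p.py .525 .2691 .12 -.035;python3 - <<'E'
from h import *
crop('side',190,60,330,180,5,'s20');crop('top',120,155,200,240,7,'t20')
E
```

```text
time: 50.78
tool_pos: [0.5252, 0.268, 0.1979]
tool_rot: [3.141, -0.058, 0.001]
contact_force: [-0.8, 0.3, -5.0]
opening: 0.0276
t 50.78 pos [0.5252 0.268  0.2319] yaw -0.0369 open 0.0276 F [-0.8  0.3 -5. ] j [ 0.34  0.18  1.4  -0.    1.56  1.95]
need turn [ 0.0001 -0.0007 -0.0019] shift(now axes) cm [-0.03 -0.11 11.19] rows 4
[0.0, -0.0, -0.0, -0.01, -0.03, 2.8]
```

View pics/s20.png

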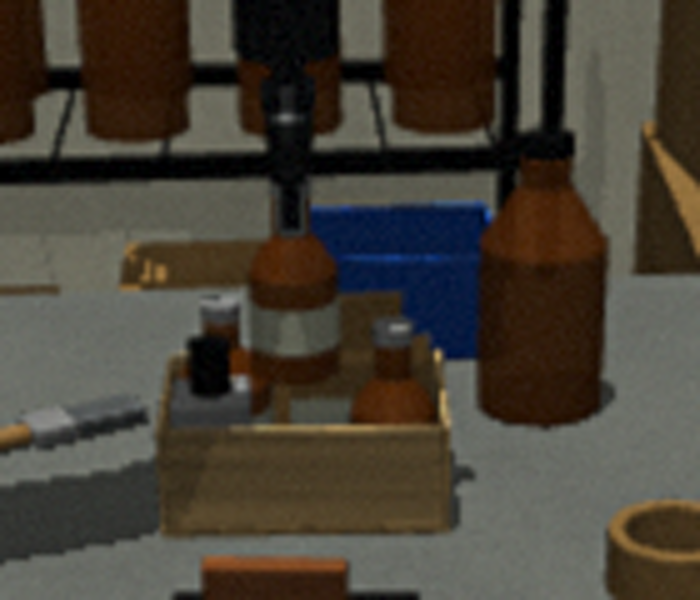

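View pics/t20.png

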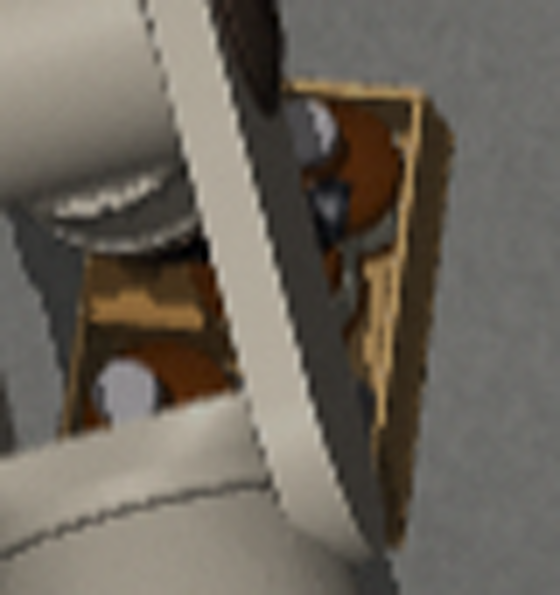

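```bash
python3 -m crank '[[[0,0,0,0.45,-0.05,0,2],[0,0,0,0,0,0.5,2],[0,0,0,0,0,0.5,2],[0,0,0,0,0,0,2],[0,0,0,0,0,0,2]]]';python3 p.py .5297 .2691 .1173 -.035;python3 - <<'E'
from h import *
crop('side',210,90,290,150,8,'s21')
E
```

```text
time: 51.3
tool_pos: [0.5306, 0.2681, 0.1874]
tool_rot: [-3.141, 0.058, -0.003]
contact_force: [-0.0, -0.6, -3.4]
opening: 0.0272
t 51.3 pos [0.5306 0.2681 0.2214] yaw -0.0371 open 0.0272 F [-0.  -0.6 -3.4] j [ 0.34  0.19  1.41 -0.    1.54  1.95]
need turn [-0.0001 -0.0016 -0.0021] shift(now axes) cm [-0.11 -0.09 10.41] rows 3
[-0.0, -0.001, -0.001, -0.03, -0.03, 3.47]
```

View pics/s21.png

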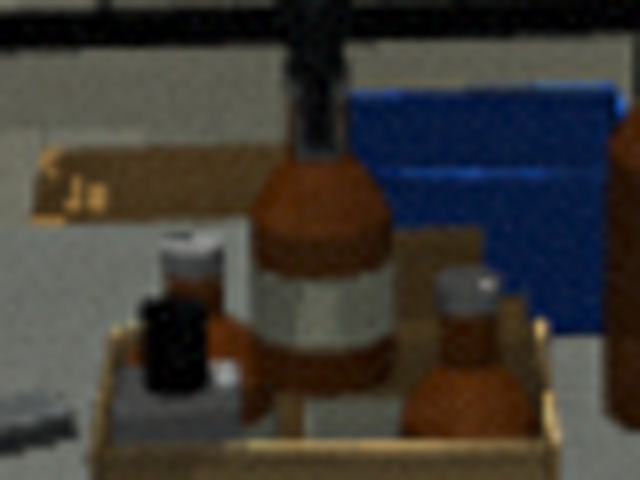

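```bash
python3 -m crank '[[[0,0,0.002,-0.05,-0.08,1.5,2],[0,0,0,0,0,2,2],[0,0,0,0,0,1.5,2],[0,0,0,0,0,0.8,2],[0,0,0,0,0,0,2],[0,0,0,0,0,0,2],[0,0,0,0,0,0,2]]]';python3 p.py .53 .2691 .1173 -.035
```

```text
time: 51.93
tool_pos: [0.5306, 0.2694, 0.1294]
tool_rot: [-3.14, 0.061, -0.006]
contact_force: [0.0, 0.4, -4.5]
opening: 0.0274
t 51.93 pos [0.5306 0.2694 0.1634] yaw -0.039 open 0.0274 F [ 0.   0.4 -4.5] j [ 0.34  0.22  1.49 -0.    1.43  1.95]
need turn [-0.0011 -0.0039 -0.004 ] shift(now axes) cm [-0.08  0.03  4.61] rows 2
[-0.001, -0.002, -0.002, -0.03, 0.01, 2.31]
```

```bash
python3 -m crank '[[[0,-0.003,-0.004,-0.08,0,1,2],[0,0,0,0,0,1.3,2],[0,0,0,0,0,1,2],[0,0,0,0,0,0.6,2],[0,0,0,0,0,0,2],[0,0,0,0,0,0,2],[0,0,0,0,0,0,2]]]';python3 p.py .53 .2691 .1173 -.035
```

```text
time: 52.52
tool_pos: [0.5305, 0.2697, 0.0878]
tool_rot: [-3.139, 0.054, -0.004]
contact_force: [-0.4, 0.3, -4.4]
opening: 0.0273
t 52.52 pos [0.5305 0.2697 0.1218] yaw -0.0345 open 0.0273 F [-0.4  0.3 -4.4] j [0.34 0.25 1.54 0.   1.35 1.95]
need turn [-0.0019 -0.0024  0.0005] shift(now axes) cm [-0.05  0.06  0.45] rows 1
[-0.002, -0.002, 0.0, -0.05, 0.06, 0.45]
```

```bash
python3 -m crank '[[[0,0,0,-0.05,0.05,0.25,2],[0,0,0,0,0,0.15,2],[0,0,0,0,0,0,2],[0,0,0,0,0,0,2]]]';python3 p.py .53 .2691 .1173 -.035
```

```text
time: 52.85
tool_pos: [0.5305, 0.2693, 0.0845]
tool_rot: [-3.139, 0.054, -0.006]
contact_force: [0.2, 0.3, -3.4]
opening: 0.0275
t 52.85 pos [0.5305 0.2693 0.1185] yaw -0.0346 open 0.0275 F [ 0.2  0.3 -3.4] j [0.34 0.25 1.55 0.   1.34 1.95]
need turn [-0.0024 -0.004   0.0004] shift(now axes) cm [-0.05  0.02  0.12] rows 1
[-0.002, -0.004, 0.0, -0.05, 0.02, 0.12]
```

```bash
python3 -m crank '[[[0,0,0,0,0,0.1,2],[0,0,0,0,0,0,2],[0,0,0,0,0,0,4.5],[0,0,0,0,0,0,4.5],[0,0,0,0,0,0,4.5],[0,0,0,0,0,-1.5,4.5],[0,0,0,0,0,-3,4.5],[0,0,0,0,0,-3,4.5],[0,0,0,0,0,-3,6],[0,0,0,0,0,-2,6],[0,0,0,0,0,0,6]]]' 80;python3 -m crank '[[[0,0,0,0,2.2,0,6],[0,0,0,0,3.3,0,6],[0,0,0,0,3.3,0,6],[0,0,0,0,3.3,0,6],[0,0,0,0,3.3,0,6],[0,0,0,0,3.3,0,6],[0,0,0,0,3.3,0,6],[0,0,0,0,3.3,0,6],[0,0,0,0,3.3,0,6],[0,0,0,0,3.3,0,6],[0,0,0,0,3.3,0,6],[0,0,0,0,2,0,6]]]';python3 -m crank '[[[0,0,0,0,2.2,0,6],[0,0,0,0,0,0,6],[0,0,0,0,0,0,6]]]'; python3 - <<'E'
from h import *
crop('side',190,60,330,180,5,'s22');crop('top',120,130,370,260,3.2,'t22');crop('top',190,170,250,240,8,'t23')
E
```

```text
time: 53.77
tool_pos: [0.5299, 0.2689, 0.2155]
tool_rot: [-3.138, 0.054, -0.009]
contact_force: [0.1, -0.1, 0.3]
opening: 0.0603
time: 54.77
tool_pos: [0.5164, -0.1144, 0.214]
tool_rot: [-3.137, 0.041, -0.02]
contact_force: [1.1, 1.1, 0.2]
opening: 0.0602
time: 55.02
tool_pos: [0.515, -0.1422, 0.213]
tool_rot: [-3.137, 0.05, -0.02]
contact_force: [0.4, 0.9, -0.5]
opening: 0.0599
```

View pics/s22.png

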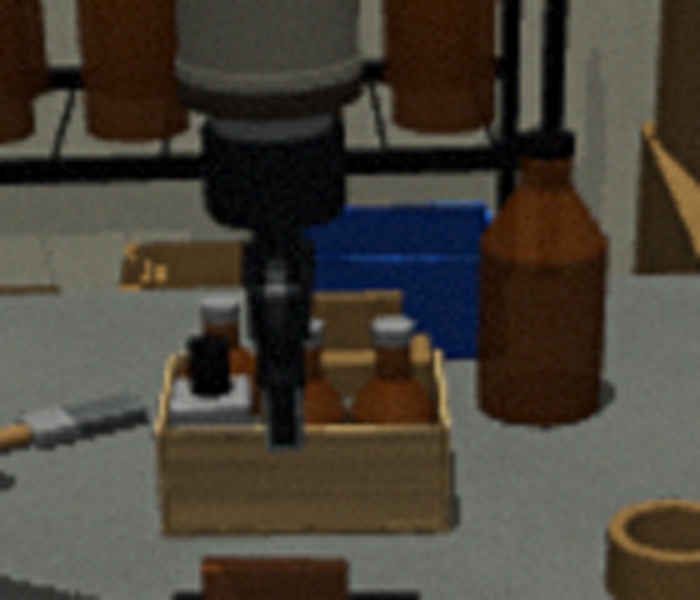

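View pics/t22.png

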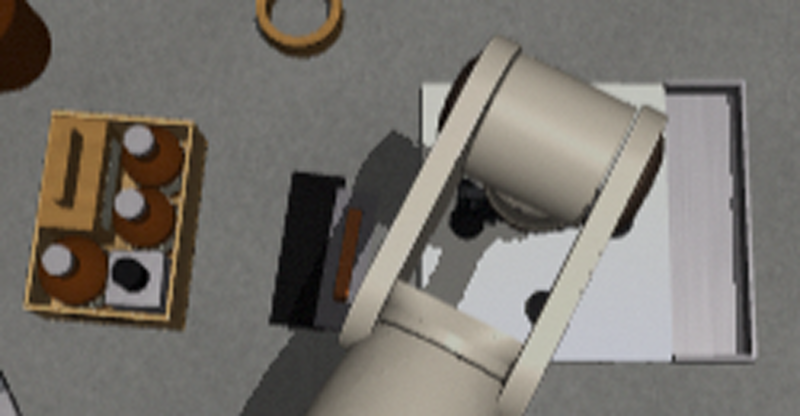

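View pics/t23.png

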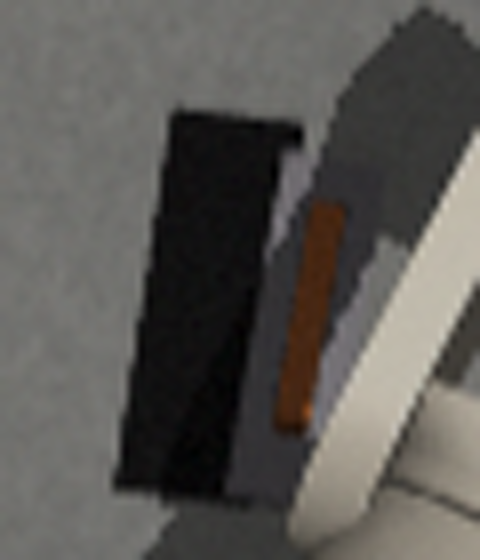

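```bash
python3 -m crank '[[[0,0,0,-0.3,3,0,6],[0,0,0,-0.3,3.3,0,6],[0,0,0,-0.3,3.3,0,6],[0,0,0,-0.3,3.3,0,6],[0,0,0,-0.3,3.3,0,6],[0,0,0,-0.3,3.3,0,6],[0,0,0,0,0,0,6],[0,0,0,0,0,0,6]]]'; python3 - <<'E'
from h import *
crop('top',190,165,260,240,8,'t24');crop('side',200,140,300,215,7,'s24')
E
```

```text
time: 55.83
tool_pos: [0.4943, -0.335, 0.2127]
tool_rot: [-3.137, 0.024, -0.025]
contact_force: [-0.6, 0.7, 0.7]
opening: 0.0601
```

View pics/t24.png

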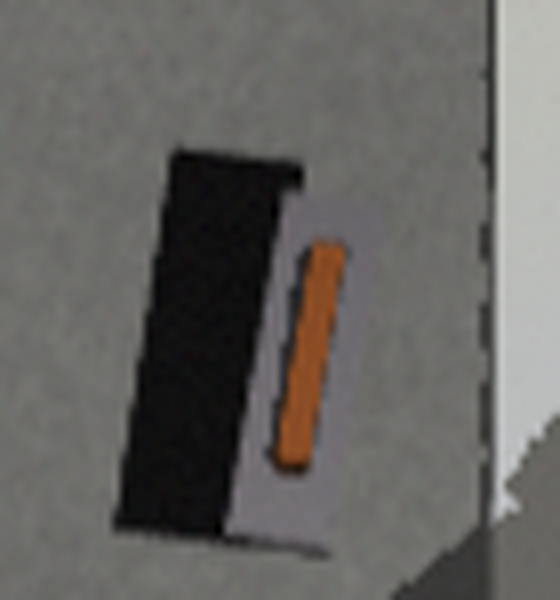

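View pics/s24.png

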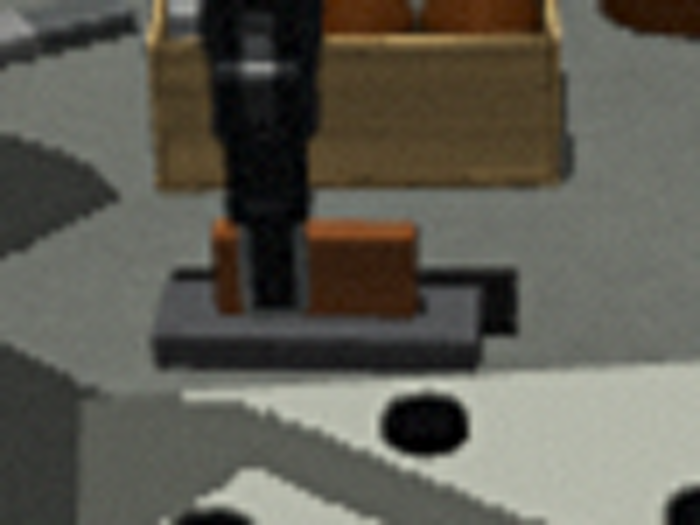

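```bash
python3 - <<'E'
from h import *
np.set_printoptions(precision=4,suppress=True)
D=lambda c:c2p(c,(190,165),8)
a,b=.09,.031
print("pad",*fit([("top",(a,b,.004),D((173,152))),("top",(a,-b,.004),D((302,165))),("top",(-a,b,.004),D((115,527)))],[.5,.09,0]))
for z0 in (0,.004):
  a,b=.05,.008
  print("grip",*fit([("top",(a,b,.07+z0),D((312,238))),("top",(a,-b,.07+z0),D((347,245))),("top",(-a,-b,.07+z0),D((307,471))),("top",(-a,b,.07+z0),D((275,464)))],[.5,.05,0]))
  a,b=.08,.024
  print("blade",*fit([("top",(a,b,.02+z0),D((287,190))),("top",(a,-b,.02+z0),D((385,205))),("top",(-a,-b,.02+z0),D((332,542))),("top",(-a,b,.02+z0),D((226,530)))],[.5,.05,0]))
S=lambda c:c2p(c,(200,140),7)
a,b=.08,.024
for z0 in (0,.004):
  print("side blade",*fit([("side",(-a,-b,z0),S((155,365))),("side",(a,-b,z0),S((478,366))),("side",(-a,-b,.02+z0),S((153,338))),("side",(a,-b,.02+z0),S((480,338)))],[.5,.05,0]))
E
python3 p.py .51 .05 .15 -.13
```

```text
pad [ 0.5163  0.0964 -0.073 ] [[-0.138  -0.4512]
 [ 0.2408 -0.0813]
 [-0.1011  0.5066]]
grip [ 0.5036  0.0448 -0.1034] [[-0.0637  0.4009]
 [ 0.0101  0.2021]
 [ 0.2796 -0.3834]
 [-0.2266 -0.2042]]
blade [ 0.507   0.0497 -0.0981] [[-0.308  -0.3306]
 [ 0.3422 -0.3195]
 [-0.0621  0.5467]
 [ 0.028   0.0749]]
grip [ 0.5029  0.0445 -0.1033] [[-0.0639  0.3635]
 [ 0.0215  0.1663]
 [ 0.2799 -0.3469]
 [-0.2381 -0.1694]]
blade [ 0.5063  0.0494 -0.0981] [[-0.3159 -0.3882]
 [ 0.3666 -0.3729]
 [-0.0534  0.6021]
 [ 0.0031  0.1257]]
side blade [ 0.5038  0.0563 -0.0695] [[ 0.141   0.5963]
 [ 0.0462  0.5095]
 [ 0.0779 -0.5573]
 [-0.2626 -0.5209]]
side blade [ 0.5038  0.0494 -0.0709] [[ 0.0113  0.5819]
 [ 0.1759  0.5264]
 [-0.0547 -0.6003]
 [-0.132  -0.5333]]
t 55.93 pos [ 0.4944 -0.3341  0.2468] yaw -0.0144 open 0.0601 F [-0.2 -0.4 -0.2] j [-0.73  0.18  1.37  0.01  1.58  0.85]
need turn [-0.0051 -0.0153  0.1156] shift(now axes) cm [  0.85 -38.38   9.85] rows 12
[-0.0, -0.001, 0.01, 0.08, -3.2, 0.81]
.. [-0.0, -0.001, 0.01, -0.26, -3.19, 0.81]
```

```bash
python3 -m crank '[[[0,-0.01,0.01,0,-2.2,0.3,6],[0,0,0.01,0,-3.2,0.3,6],[0,0,0.01,0,-3.3,0.3,6],[0,0,0.01,0,-3.3,0.3,6],[0,0,0.01,0,-3.3,0.3,6],[0,0,0.01,0,-3.3,0.3,6],[0,0,0.01,-0.1,-3.3,0.3,6],[0,0,0.01,-0.1,-3.3,0.3,6],[0,0,0,-0.1,-3.3,0.3,6],[0,0,0,-0.1,-3.3,0.3,6],[0,0,0,0,-2.6,0,6],[0,0,0,0,0,0,6]]]';python3 -m crank '[[[0,0,0,0,0,0,6],[0,0,0,0,0,0,6]]]';python3 p.py .5035 .046 .12 -.095
```

```text
time: 56.93
tool_pos: [0.5078, 0.0414, 0.1851]
tool_rot: [-3.133, 0.128, -0.017]
contact_force: [0.6, -0.1, -0.3]
opening: 0.0598
time: 57.1
tool_pos: [0.5068, 0.045, 0.1856]
tool_rot: [-3.133, 0.118, -0.019]
contact_force: [-0.4, -0.5, -0.6]
opening: 0.0599
t 57.1 pos [0.5068 0.045  0.2196] yaw -0.0756 open 0.0599 F [-0.4 -0.5 -0.6] j [-0.07  0.01  1.61  0.01  1.51  1.58]
need turn [-0.0065 -0.0116  0.0195] shift(now axes) cm [-0.45 -0.01  9.96] rows 3
[-0.002, -0.004, 0.006, -0.11, -0.03, 3.32]
```

```bash
python3 -m crank '[[[-0.006,-0.012,0.019,-0.4,0,2,6],[0,0,0,-0.1,0,2.5,6],[0,0,0,-0.1,0,2.5,6],[0,0,0,0,0,1.5,6],[0,0,0,0,0,0,6],[0,0,0,0,0,0,6],[0,0,0,0,0,0,6]]]';python3 p.py .5035 .046 .03 -.095;python3 - <<'E'
from h import *
crop('top',190,165,260,240,8,'t25');crop('side',200,140,300,215,7,'s25')
E
```

```text
time: 57.68
tool_pos: [0.5009, 0.0429, 0.1005]
tool_rot: [3.137, -0.153, 0.006]
contact_force: [0.0, -0.2, -0.3]
opening: 0.06
t 57.68 pos [0.5009 0.0429 0.1345] yaw -0.0973 open 0.06 F [ 0.  -0.2 -0.3] j [-0.07  0.05  1.74 -0.    1.34  1.6 ]
need turn [ 0.0004 -0.0041 -0.0023] shift(now axes) cm [ 0.18 -0.34 10.45] rows 3
[0.0, -0.001, -0.001, 0.08, -0.11, 3.48]
```

View pics/s25.png

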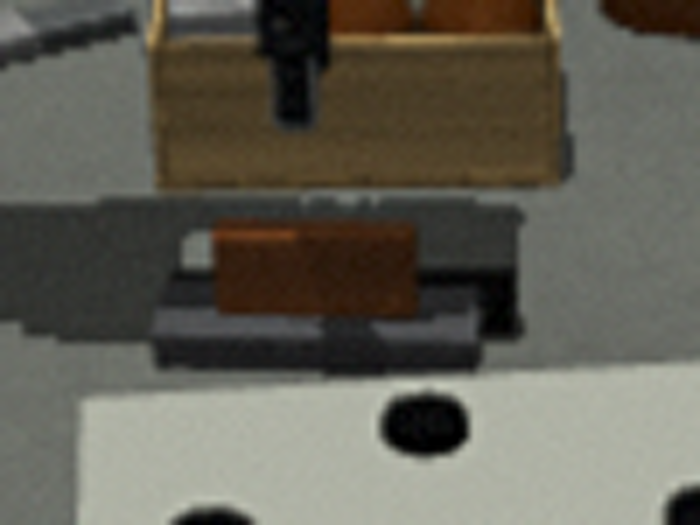

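```bash
python3 -m crank '[[[0,-0.004,-0.005,0.3,-0.3,2,6],[0,0,0,0,0,2.5,6],[0,0,0,0,0,2,6],[0,0,0,0,0,1.2,6],[0,0,0,0,0,0,6],[0,0,0,0,0,0,6],[0,0,0,0,0,0,6]]]';python3 p.py .5035 .0465 .03 -.09
```

```text
time: 58.37
tool_pos: [0.5102, 0.045, 0.0294]
tool_rot: [3.138, -0.145, 0.022]
contact_force: [0.1, 0.3, -0.4]
opening: 0.0599
t 58.37 pos [0.5102 0.045  0.0634] yaw -0.0924 open 0.0599 F [ 0.1  0.3 -0.4] j [-0.06  0.13  1.81 -0.    1.18  1.6 ]
need turn [-0.     -0.0139 -0.0024] shift(now axes) cm [-0.73 -0.09  3.33] rows 1
[-0.0, -0.014, -0.002, -0.69, -0.09, 3.34]
```

```bash
python3 -m crank '[[[0,-0.014,-0.002,-0.7,-0.1,1,6],[0,0,0,0,0,1.2,6],[0,0,0,0,0,0.8,6],[0,0,0,0,0,0,6],[0,0,0,0,0,0,6],[0,0,0,0,0,0,6]]]';python3 p.py .5035 .0465 .03 -.09
```

```text
time: 58.87
tool_pos: [0.5043, 0.0467, -0.0009]
tool_rot: [-3.138, 0.141, -0.004]
contact_force: [1.2, 0.1, -0.4]
opening: 0.06
t 58.87 pos [0.5043 0.0467 0.0331] yaw -0.0901 open 0.06 F [ 1.2  0.1 -0.4] j [-0.06  0.16  1.85  0.    1.13  1.6 ]
need turn [-0.0002 -0.0025 -0.0001] shift(now axes) cm [-0.08  0.03  0.31] rows 1
[-0.0, -0.002, -0.0, -0.08, 0.03, 0.31]
```

```bash
python3 -m crank '[[[0,0,0,0,0,0.1,0],[0,0,0,0,0,0,0],[0,0,0,0,0,0,0],[0,0,0,0,0,0,0],[0,0,0,0,0,0,0],[0,0,0,0,0,0,0]]]' 100;python3 p.py .5035 .0465 .03 -.09; python3 -m crank '[[[0,0,0,0,0,-1,0],[0,0,0,0,0,-2,0],[0,0,0,0,0,-2,0],[0,0,0,0,0,-2,0],[0,0,0,0,0,0,0],[0,0,0,0,0,0,0],[0,0,0,0,0,0,0]]]';python3 p.py .5 .03 .10 .05; python3 -c "
from h import *
crop('side',200,130,300,205,7,'s26')"
```

```text
time: 59.37
tool_pos: [0.5056, 0.0475, -0.0]
tool_rot: [-3.137, 0.142, -0.008]
contact_force: [-0.1, -0.1, -3.1]
opening: 0.0151
t 59.37 pos [0.5056 0.0475 0.034 ] yaw -0.0905 open 0.0151 F [-0.1 -0.1 -3.1] j [-0.06  0.16  1.84  0.    1.13  1.6 ]
need turn [-0.0021 -0.0052 -0.0005] shift(now axes) cm [-0.2   0.12  0.4 ] rows 1
[-0.002, -0.005, -0.001, -0.2, 0.12, 0.4]
time: 59.95
tool_pos: [0.5037, 0.0471, 0.0743]
tool_rot: [-3.137, 0.142, -0.004]
contact_force: [-0.2, 0.4, -2.9]
opening: 0.0152
t 59.95 pos [0.5037 0.0471 0.1083] yaw -0.0906 open 0.0152 F [-0.2  0.4 -2.9] j [-0.06  0.08  1.77  0.    1.29  1.6 ]
need turn [-0.0009 -0.0024 -0.1406] shift(now axes) cm [-0.21  1.73  0.83] rows 2
[-0.0, -0.001, -0.07, -0.11, 0.87, 0.41]
.. [-0.0, -0.001, -0.07, -0.17, 0.86, 0.41]
```

View pics/s26.png

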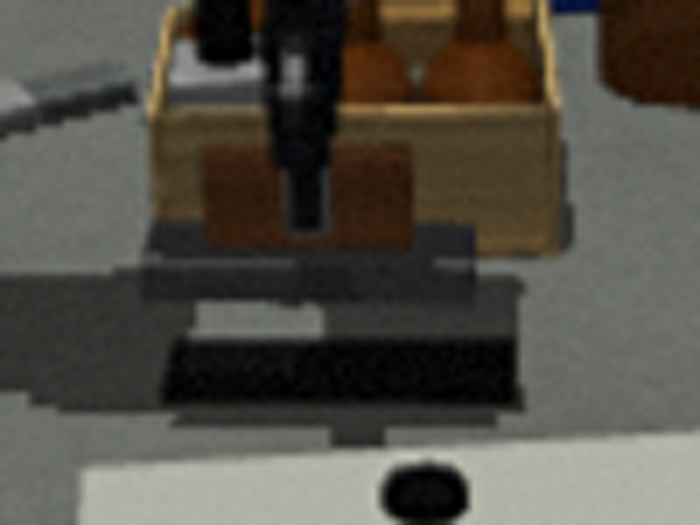

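```bash
python3 - <<'E'
from h import *
S=lambda c:c2p(c,(200,130),7)
obs=[((-.08,-.024,0),(143,297)),((.08,-.024,0),(475,301)),((-.08,-.024,.02),(143,272)),((.08,-.024,.02),(477,272)),((-.05,-.008,.07),(203,147)),((.05,-.008,.07),(413,150)),((-.05,-.008,.02),(205,245)),((.05,-.008,.02),(413,247))]
def r(p):
    o=[]
    for l,c in obs:
        w=R.from_euler('ZYX',[p[2],p[4],p[5]]).apply(l)+[p[0],p[1]*0+.0471,p[3]]
        o+=list(w2px("side",w)-S(c))
    return o
q=least_squares(r,[.5037,0,-.09,.078,0,0]);print(q.x.round(4),np.round(q.fun.reshape(-1,2),1))
D=lambda c:c2p(c,(200,130),7)
a,b=.09,.031
print("pad side",*fit([("side",(-a,b,.004),D((178,343))),("side",(a,b,.004),D((517,338))),("side",(a,-b,.0),D((522,403))),("side",(-a,-b,.0),D((163,403)))],[.5,.09,0]))
E
```

```text
[ 0.5023  3.6212 -0.0552  0.0828  0.0165  0.0258] [[-0.1  0.3]
 [ 0.2  0.1]
 [-0.4 -1.4]
 [-0.  -1. ]
 [-0.2  0.8]
 [ 0.2  0.6]
 [ 0.1  0.3]
 [ 0.2  0.2]]
pad side [ 0.51728713  0.09804628 -0.05732855] [[-0.32650046 -0.38138498]
 [ 0.22204247  0.04965489]
 [-0.21948067  0.02257405]
 [ 0.32016012  0.28800871]]
```

```bash
python3 -m crank '[[[0,0,-0.05,0,2,0,0],[0,0,-0.05,0,2,0,0],[0,0,-0.04,0,2,0,0],[0,0,0,0,1,0,0],[0,0,0,0,0,0,0],[0,0,0,0,0,0,0],[0,0,0,0,0,0,0]]]';python3 p.py .504 -.0304 .085 .05
```

```text
time: 60.58
tool_pos: [0.4984, -0.024, 0.0679]
tool_rot: [-3.137, -0.083, 0.011]
contact_force: [-0.3, 0.6, -2.7]
opening: 0.0148
t 60.58 pos [ 0.4984 -0.024   0.1019] yaw 0.0529 open 0.0148 F [-0.3  0.6 -2.7] j [-0.2   0.08  1.78  0.    1.29  1.31]
need turn [-0.0034  0.0071  0.0029] shift(now axes) cm [0.54 0.68 1.69] rows 1
[-0.003, 0.007, 0.003, 0.53, 0.67, 1.69]
```

```bash
python3 -m crank '[[[-0.003,0.007,0.003,0.5,0.65,0.7,0],[0,0,0,0,0,0.7,0],[0,0,0,0,0,0,0],[0,0,0,0,0,0,0],[0,0,0,0,0,0,0]]]';python3 p.py .504 -.0304 .063 .05; python3 -c "
from h import *
crop('side',200,130,330,235,6,'s27')"
```

```text
time: 61.0
tool_pos: [0.5039, -0.0283, 0.0512]
tool_rot: [-3.14, -0.079, 0.001]
contact_force: [0.2, -0.6, -3.1]
opening: 0.0148
t 61.0 pos [ 0.5039 -0.0283  0.0852] yaw 0.05 open 0.0148 F [ 0.2 -0.6 -3.1] j [-0.21  0.1   1.8   0.    1.24  1.31]
need turn [-0.001   0.0009  0.    ] shift(now axes) cm [0.   0.21 2.22] rows 1
[-0.001, 0.001, 0.0, 0.0, 0.21, 2.22]
```

View pics/s27.png

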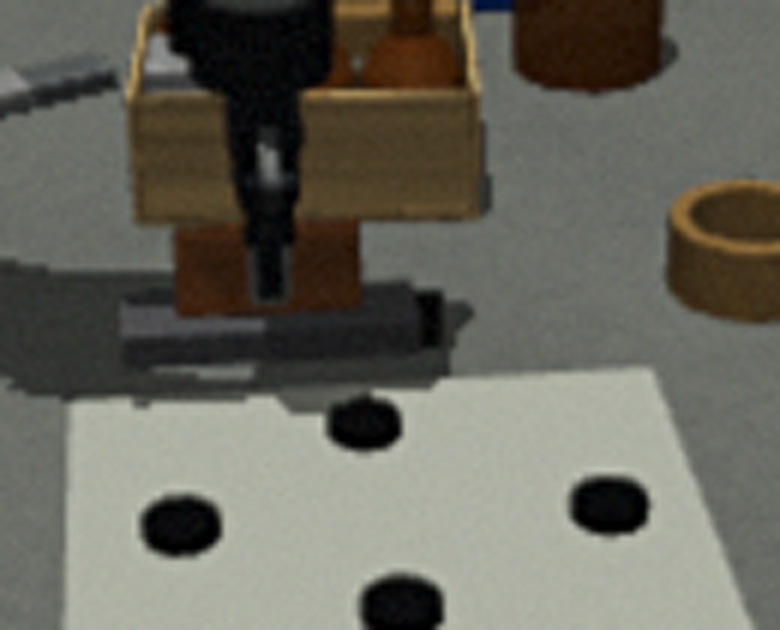

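```bash
python3 -m crank '[[[0,0,0,0,0.1,0.8,0],[0,0,0,0,0,0.8,0],[0,0,0,0,0,0.4,0],[0,0,0,0,0,0,0],[0,0,0,0,0,0,0],[0,0,0,0,0,0,0]]]';python3 p.py .504 -.0304 .062 .05; python3 -c "
from h import *
crop('side',200,130,330,235,6,'s28')"
```

```text
time: 61.55
tool_pos: [0.5038, -0.0291, 0.0291]
tool_rot: [-3.14, -0.079, 0.001]
contact_force: [0.7, 0.7, -3.5]
opening: 0.0148
t 61.55 pos [ 0.5038 -0.0291  0.0631] yaw 0.0503 open 0.0148 F [ 0.7  0.7 -3.5] j [-0.21  0.13  1.82  0.    1.2   1.31]
need turn [-0.0011  0.0008  0.0003] shift(now axes) cm [0.01 0.13 0.11] rows 1
[-0.001, 0.001, 0.0, 0.01, 0.13, 0.11]
```

View pics/s28.png

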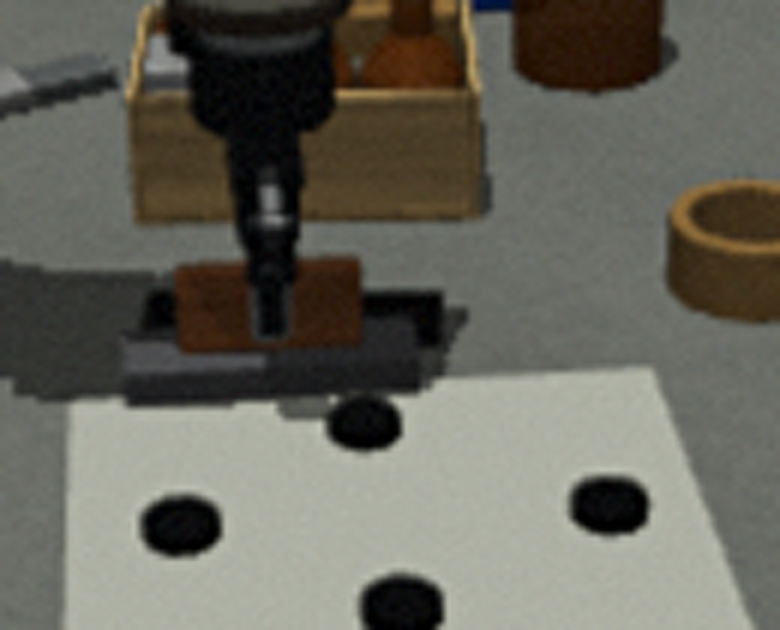

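```bash
python3 -m crank '[[[0,0,0,0,0.7,0.05,0],[0,0,0,0,1,0.05,0],[0,0,0,0,1,0,0],[0,0,0,0,1,0,0],[0,0,0,0,1,0,0],[0,0,0,0,1,0,0],[0,0,0,0,0.5,0,0],[0,0,0,0,0,0,0],[0,0,0,0,0,0,0]]]';python3 p.py .5177 -.303 .0615 .05; python3 -c "
from h import *
crop('side',200,130,330,265,5,'s29')"
```

```text
time: 62.35
tool_pos: [0.5078, -0.0999, 0.0289]
tool_rot: [-3.141, -0.076, -0.002]
contact_force: [-0.4, -0.1, -2.4]
opening: 0.015
t 62.35 pos [ 0.5078 -0.0999  0.0629] yaw 0.0484 open 0.015 F [-0.4 -0.1 -2.4] j [-0.34  0.15  1.79  0.    1.2   1.18]
need turn [-0.0001 -0.001  -0.0016] shift(now axes) cm [ 0.01 20.34  0.14] rows 6
[-0.0, -0.0, -0.0, 0.0, 3.39, 0.02]
```

View pics/s29.png

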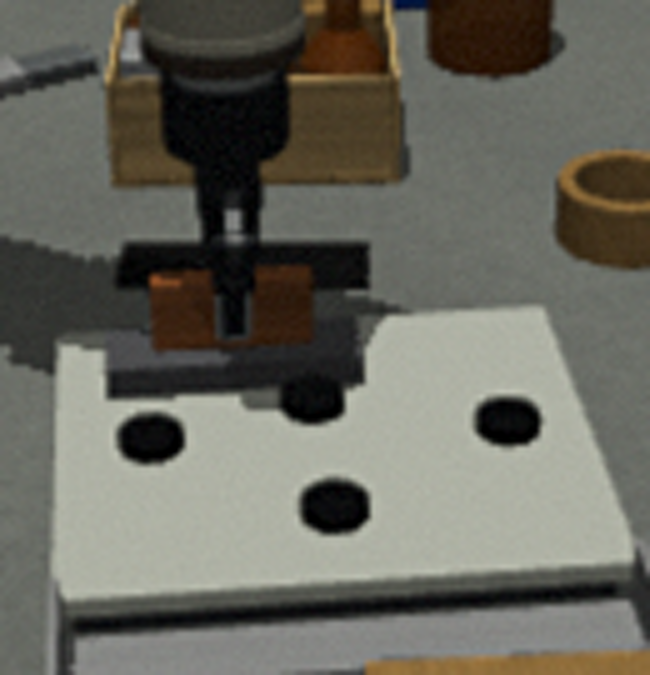

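```bash
python3 -m crank '[[[0,0,0,0,0.8,0.05,0],[0,0,0,0,1.2,0.05,0],[0,0,0,0,1.2,0,0],[0,0,0,0,1.2,0,0],[0,0,0,0,1.2,0,0],[0,0,0,0,1.2,0,0],[0,0,0,0,1.2,0,0],[0,0,0,0,1.2,0,0],[0,0,0,0,1.2,0,0],[0,0,0,0,0.8,0,0],[0,0,0,0,0,0,0],[0,0,0,0,0,0,0]]]';python3 p.py .5177 -.303 .0615 .05; python3 -c "
from h import *
crop('side',200,130,330,275,5,'s30')"
```

```text
time: 63.4
tool_pos: [0.5136, -0.2245, 0.0275]
tool_rot: [-3.14, -0.076, -0.001]
contact_force: [-0.8, 0.0, -2.4]
opening: 0.0146
t 63.4 pos [ 0.5136 -0.2245  0.0615] yaw 0.0485 open 0.0146 F [-0.8  0.  -2.4] j [-0.55  0.24  1.69  0.    1.21  0.97]
need turn [-0.0002 -0.0009 -0.0015] shift(now axes) cm [0.03 7.86 0.  ] rows 3
[-0.0, -0.0, -0.001, 0.01, 2.62, 0.0]
```

View pics/s30.png

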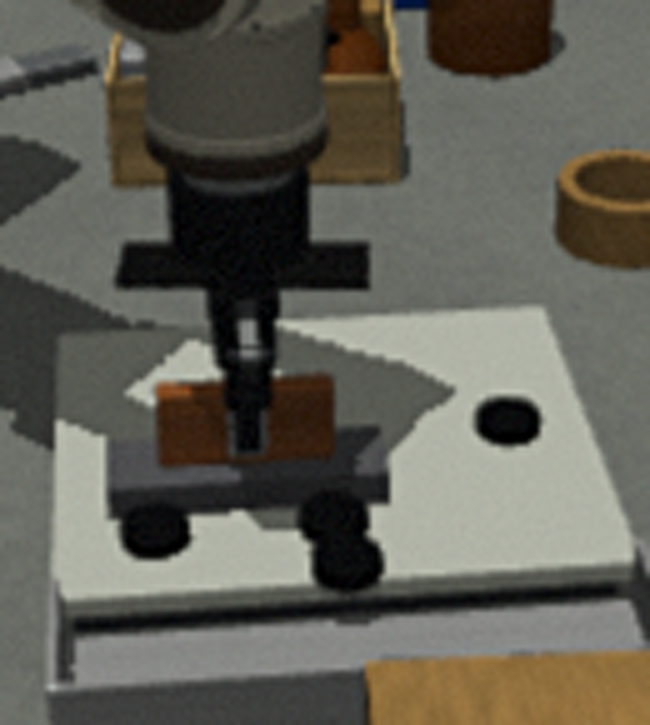

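```bash
python3 -m crank '[[[0,0,0,0,0.8,0,0],[0,0,0,0,1.1,0,0],[0,0,0,0,1.1,0,0],[0,0,0,0,1.1,0,0],[0,0,0,0,1.1,0,0],[0,0,0,0,1.1,0,0],[0,0,0,0,1.1,0,0],[0,0,0,0,0.4,0,0],[0,0,0,0,0,0,0],[0,0,0,0,0,0,0]]]';python3 p.py .5177 -.303 .0615 .05; python3 -c "
from h import *
crop('side',200,150,350,290,5,'s31')"
```

```text
time: 64.28
tool_pos: [0.5178, -0.3106, 0.0273]
tool_rot: [-3.141, -0.078, -0.001]
contact_force: [0.5, -0.6, -3.3]
opening: 0.0153
t 64.28 pos [ 0.5178 -0.3106  0.0613] yaw 0.0496 open 0.0153 F [ 0.5 -0.6 -3.3] j [-0.67  0.32  1.58  0.    1.24  0.85]
need turn [-0.     -0.0007 -0.0004] shift(now axes) cm [ 0.03 -0.76 -0.02] rows 1
[-0.0, -0.001, -0.0, 0.03, -0.76, -0.02]
```

View pics/s31.png

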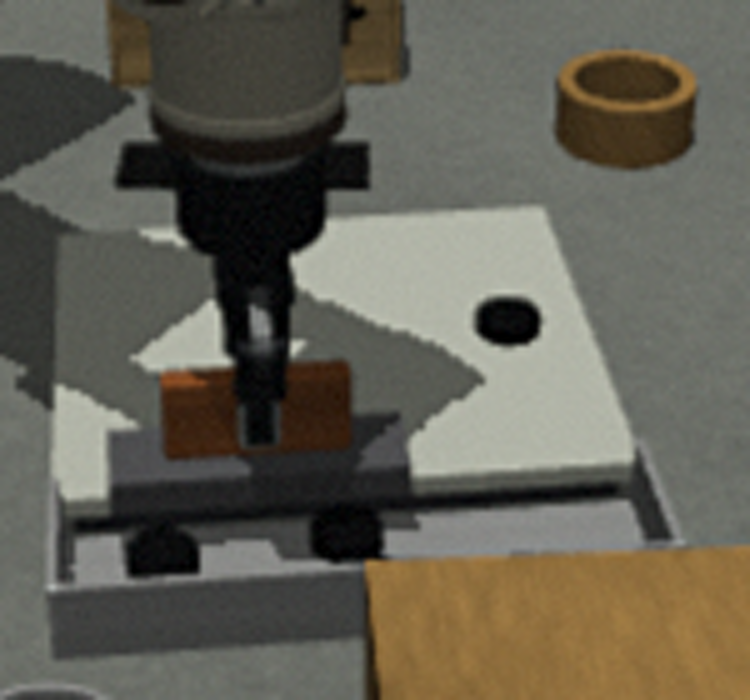

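```bash
python3 -m crank '[[[0,0,0,0,0,-1.5,0],[0,0,0,0,0,-2,0],[0,0,0,0,0,-1.5,0],[0,0,0,1.4,-2.5,0,0],[0,0,0,1.4,-2.5,0,0],[0,0,0,1.4,-2.5,0,0],[0,0,0,1.4,-2.5,0,0],[0,0,0,1.4,-2.5,0,0],[0,0,0,1.4,-2.5,0,0],[0,0,0,1.4,-2.5,0,0],[0,0,0,0,0,0,0],[0,0,0,0,0,0,0]]]';python3 -m crank '[[[0,0,0,0,0,0,0],[0,0,0,0,0,0,0]]]';python3 p.py .6279 -.1043 .09 .05; python3 -c "
from h import *
crop('side',200,150,350,290,5,'s32');crop('top',245,145,365,255,6,'t32')"
```

```text
time: 65.33
tool_pos: [0.609, -0.1159, 0.0805]
tool_rot: [-3.139, -0.083, -0.001]
contact_force: [-0.8, -0.9, -2.8]
opening: 0.0152
time: 65.5
tool_pos: [0.6087, -0.1153, 0.0805]
tool_rot: [-3.139, -0.086, -0.001]
contact_force: [0.2, -0.4, -3.3]
opening: 0.0146
t 65.5 pos [ 0.6087 -0.1153  0.1145] yaw 0.0546 open 0.0146 F [ 0.2 -0.4 -3.3] j [-0.31  0.3   1.49  0.    1.35  1.2 ]
need turn [-0.0019 -0.0007  0.0046] shift(now axes) cm [ 1.97 -0.99  2.45] rows 1
[-0.002, -0.001, 0.005, 1.97, -0.99, 2.45]
```

View pics/t32.png

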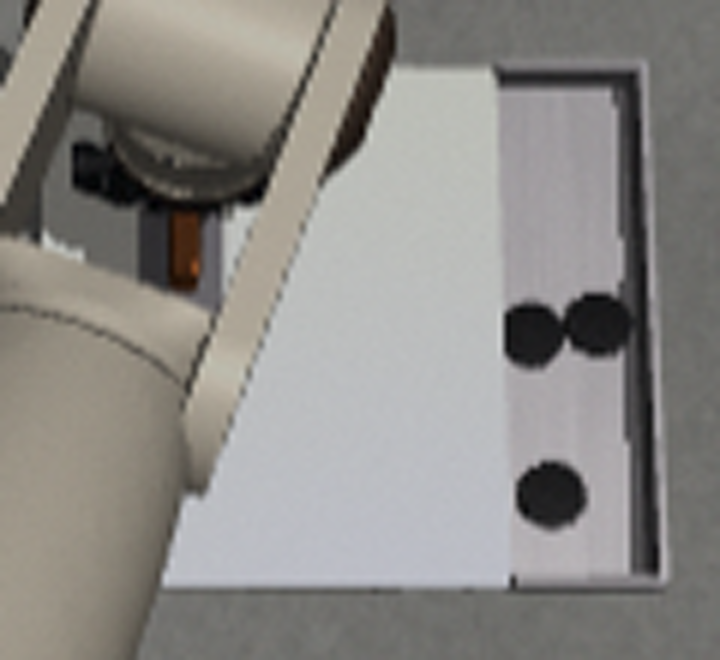

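View pics/s32.png

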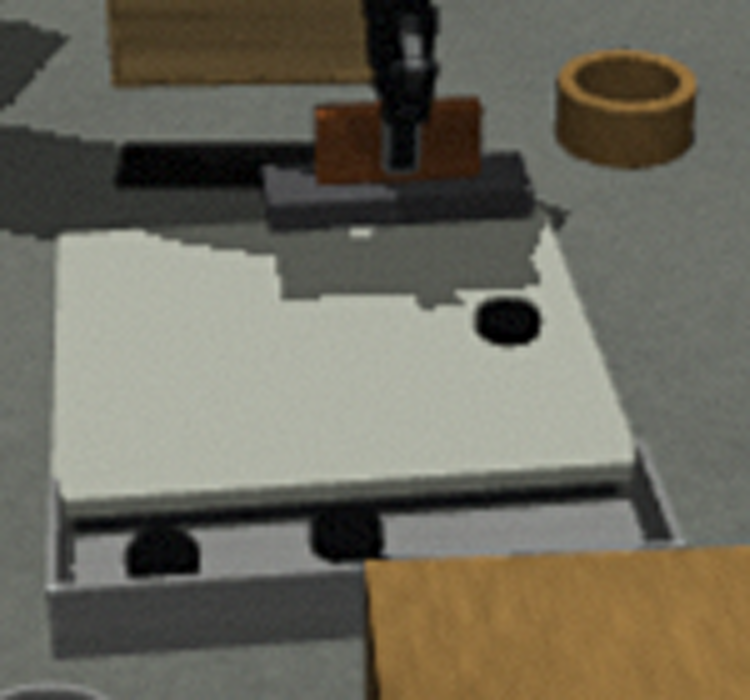

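Three caps are in the trough. Second pass for the last one.

```bash
python3 -m crank '[[[-0.002,0,0.004,1,-0.5,0.5,0],[0,0,0,0.9,-0.5,1,0],[0,0,0,0,0,1,0],[0,0,0,0,0,0,0],[0,0,0,0,0,0,0],[0,0,0,0,0,0,0]]]';python3 p.py .6279 -.1043 .0625 .05
```

```text
time: 66.1
tool_pos: [0.628, -0.106, 0.0518]
tool_rot: [3.141, 0.072, -0.001]
contact_force: [-0.1, 0.4, -3.1]
opening: 0.0149
t 66.1 pos [ 0.628  -0.106   0.0858] yaw 0.046 open 0.0149 F [-0.1  0.4 -3.1] j [-0.29  0.36  1.47 -0.    1.31  1.24]
need turn [ 0.      0.0007 -0.004 ] shift(now axes) cm [-0.   -0.17  2.33] rows 1
[0.0, 0.001, -0.004, -0.01, -0.17, 2.33]
```

```bash
python3 -m crank '[[[0,0,-0.004,0,-0.1,0.8,0],[0,0,0,0,0,0.9,0],[0,0,0,0,0,0.5,0],[0,0,0,0,0,0,0],[0,0,0,0,0,0,0],[0,0,0,0,0,0,0]]]';python3 p.py .6376 -.297 .062 .05; python3 -c "
from h import *
crop('side',200,150,350,290,5,'s33')"
```

```text
time: 66.6
tool_pos: [0.6274, -0.1053, 0.0274]
tool_rot: [3.141, 0.078, -0.002]
contact_force: [-0.5, -1.8, -2.6]
opening: 0.0153
t 66.6 pos [ 0.6274 -0.1053  0.0614] yaw 0.05 open 0.0153 F [-0.5 -1.8 -2.6] j [-0.29  0.38  1.5  -0.    1.26  1.23]
need turn [-0.      0.0011 -0.    ] shift(now axes) cm [ 0.06 19.19 -0.06] rows 6
[-0.0, 0.0, -0.0, 0.01, 3.2, -0.01]
```

View pics/s33.png

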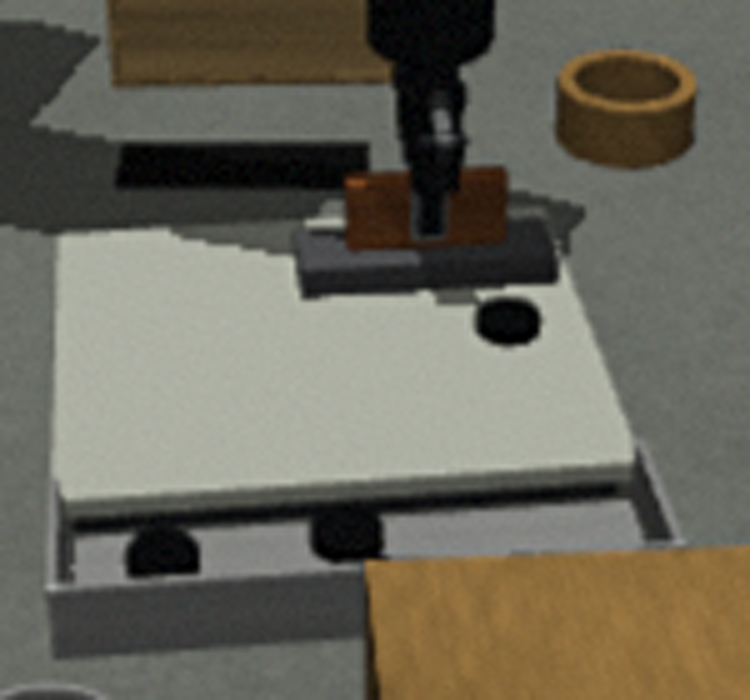

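```bash
python3 -m crank '[[[0,0,0,0,0.7,-0.05,0],[0,0,0,0,1.1,0,0],[0,0,0,0,1.2,0,0],[0,0,0,0,1.2,0,0],[0,0,0,0,1.2,0,0],[0,0,0,0,1.2,0,0],[0,0,0,0,1.2,0,0],[0,0,0,0,1.2,0,0],[0,0,0,0,1.2,0,0],[0,0,0,0,0.6,0,0],[0,0,0,0,0,0,0],[0,0,0,0,0,0,0]]]';python3 p.py .6376 -.297 .062 .05
```

```text
time: 67.65
tool_pos: [0.6335, -0.2284, 0.0292]
tool_rot: [3.139, 0.074, 0.001]
contact_force: [-0.0, -0.3, -3.1]
opening: 0.0147
t 67.65 pos [ 0.6335 -0.2284  0.0632] yaw 0.0472 open 0.0147 F [-0.  -0.3 -3.1] j [-0.46  0.45  1.4  -0.    1.29  1.06]
need turn [ 0.0013 -0.0009 -0.0028] shift(now axes) cm [0.09 6.87 0.13] rows 2
[0.001, -0.0, -0.001, 0.04, 3.44, 0.06]
```

```bash
python3 -m crank '[[[0,0,-0.002,0,0.8,0.1,0],[0,0,0,0,1.1,0,0],[0,0,0,0,1.1,0,0],[0,0,0,0,1.1,0,0],[0,0,0,0,1.1,0,0],[0,0,0,0,1.1,0,0],[0,0,0,0,0.7,0,0],[0,0,0,0,0,0,0],[0,0,0,0,0,0,0]]]';python3 p.py .6376 -.297 .062 .05;python3 -m crank '[[[0,0,0,0,-0.5,-1.5,0],[0,0,0,0,-1,-2,0],[0,0,0,0,-2,-2.5,0],[0,0,0,0,-3,0,0],[0,0,0,-0.6,-3,0,0],[0,0,0,-0.8,-3,0,0],[0,0,0,-0.8,-3,0,0],[0,0,0,-0.8,-3,0,0],[0,0,0,-0.8,-3,0,0],[0,0,0,-0.8,-3,0,0],[0,0,0,0,0,0,0],[0,0,0,0,0,0,0]]]';python3 p.py .518 .097 .1 -.07; python3 -c "
from h import *
crop('side',200,150,350,290,5,'s34');crop('top',245,145,365,255,6,'t34')"
```

```text
time: 68.4
tool_pos: [0.6374, -0.3054, 0.028]
tool_rot: [3.139, 0.079, 0.001]
contact_force: [0.1, -0.4, -3.0]
opening: 0.0151
t 68.4 pos [ 0.6374 -0.3054  0.062 ] yaw 0.0503 open 0.0151 F [ 0.1 -0.4 -3. ] j [-0.56  0.52  1.3  -0.    1.32  0.97]
need turn [ 0.0011 -0.0007  0.0003] shift(now axes) cm [ 0.07 -0.84 -0.  ] rows 1
[0.001, -0.001, 0.0, 0.07, -0.84, -0.0]
time: 69.4
tool_pos: [0.5749, -0.0441, 0.1039]
tool_rot: [3.14, 0.085, 0.015]
contact_force: [0.2, -1.0, -2.1]
opening: 0.0149
t 69.4 pos [ 0.5749 -0.0441  0.1379] yaw 0.0542 open 0.0149 F [ 0.2 -1.  -2.1] j [-0.21  0.19  1.58  0.    1.36  1.31]
need turn [ 0.0005 -0.0097  0.1242] shift(now axes) cm [ -4.95 -14.41   3.73] rows 5
[0.0, -0.002, 0.025, -0.98, -2.88, 0.76]
.. [0.0, -0.002, 0.025, -1.26, -2.77, 0.76]
```

View pics/t34.png

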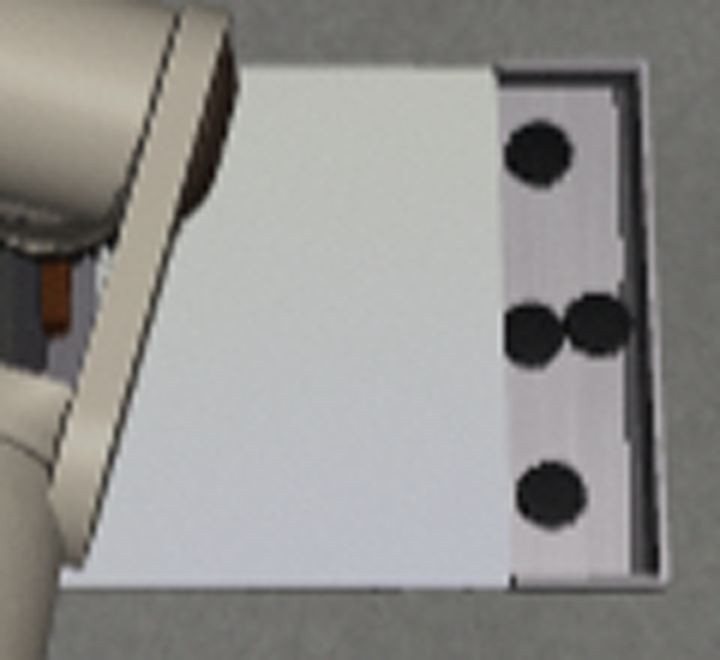

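View pics/s34.png

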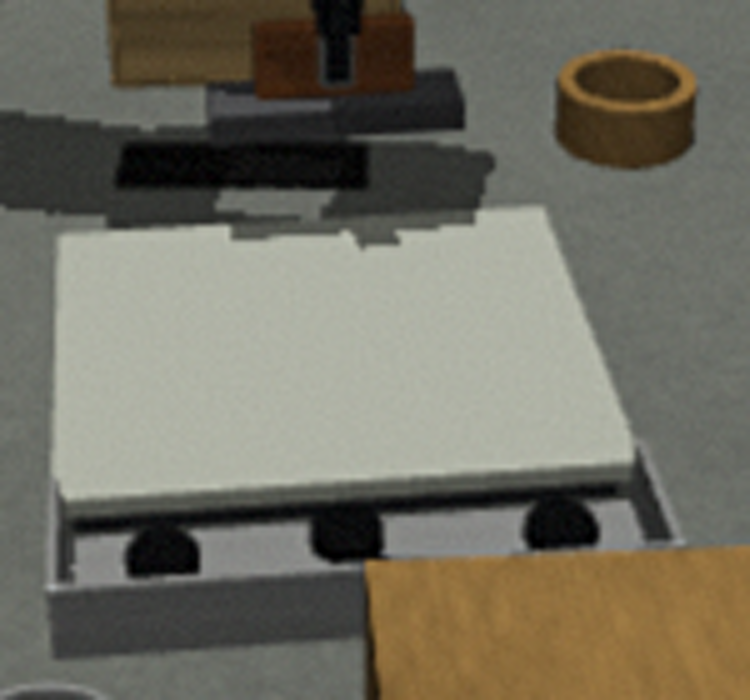

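```bash
python3 -m crank '[[[0,-0.01,0.03,-1,-2.4,0,0],[0,0,0.03,-1,-2.8,0,0],[0,0,0.03,-1.1,-2.8,0,0],[0,0,0.03,-1.2,-2.8,0,0],[0,0,0.004,-1,-2,0,0],[0,0,0,0,0,0,0],[0,0,0,0,0,0,0],[0,0,0,0,0,0,0]]]';python3 p.py .519 .097 .07 -.07
```

```text
time: 70.17
tool_pos: [0.5238, 0.0824, 0.1052]
tool_rot: [3.137, -0.134, 0.001]
contact_force: [0.1, -1.0, -3.4]
opening: 0.0148
t 70.17 pos [0.5238 0.0824 0.1392] yaw -0.0856 open 0.0148 F [ 0.1 -1.  -3.4] j [ 0.01  0.11  1.67 -0.    1.36  1.67]
need turn [ 0.0021 -0.001  -0.0156] shift(now axes) cm [-0.61 -1.43  6.92] rows 3
[0.001, -0.0, -0.005, -0.2, -0.47, 2.31]
```

```bash
python3 -m crank '[[[0.002,0,-0.015,-0.6,-1.4,1,0],[0,0,0,0,0,2,0],[0,0,0,0,0,2,0],[0,0,0,0,0,1.2,0],[0,0,0,0,0,0,0],[0,0,0,0,0,0,0],[0,0,0,0,0,0,0]]]';python3 p.py .519 .097 .035 -.07; python3 -c "
from h import *
crop('side',200,130,300,205,7,'s35')"
```

```text
time: 70.75
tool_pos: [0.5235, 0.0901, 0.0427]
tool_rot: [3.138, -0.122, 0.006]
contact_force: [-0.4, -1.2, -3.0]
opening: 0.0151
t 70.75 pos [0.5235 0.0901 0.0767] yaw -0.0775 open 0.0151 F [-0.4 -1.2 -3. ] j [ 0.03  0.16  1.75 -0.    1.23  1.68]
need turn [ 0.0011 -0.0039 -0.0075] shift(now axes) cm [-0.52 -0.66  4.17] rows 2
[0.001, -0.002, -0.004, -0.25, -0.33, 2.08]
```

View pics/s35.png

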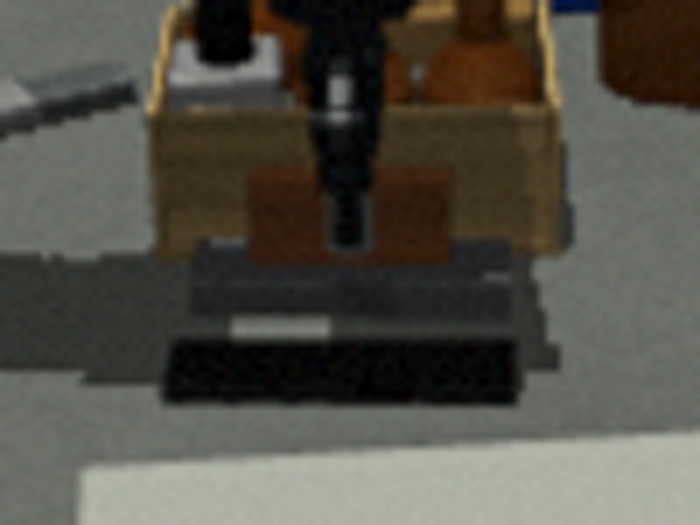

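```bash
python3 -m crank '[[[0,-0.004,-0.007,-0.5,-0.65,1,0],[0,0,0,0,0,1,0],[0,0,0,0,0,0.8,0],[0,0,0,0,0,0.4,0],[0,0,0,0,0,0,0],[0,0,0,0,0,0,0],[0,0,0,0,0,0,0]]]';python3 p.py .519 .097 .032 -.07
```

```text
time: 71.38
tool_pos: [0.5199, 0.0975, 0.0093]
tool_rot: [3.139, -0.11, 0.004]
contact_force: [-0.8, 0.1, -2.2]
opening: 0.0148
t 71.38 pos [0.5199 0.0975 0.0433] yaw -0.0698 open 0.0148 F [-0.8  0.1 -2.2] j [ 0.04  0.19  1.78 -0.    1.16  1.68]
need turn [ 0.0008 -0.0025  0.0002] shift(now axes) cm [-0.09  0.05  1.13] rows 1
[0.001, -0.003, 0.0, -0.08, 0.05, 1.13]
```

Lower in small steps, watching the force.

```bash
python3 -m crank '[[[0,0,0,-0.08,0,0.4,0],[0,0,0,0,0,0.2,0],[0,0,0,0,0,0,0]]]';python3 -m crank '[[[0,0,0,0,0,0.15,0],[0,0,0,0,0,0,0]]]';python3 -m crank '[[[0,0,0,0,0,0.1,0],[0,0,0,0,0,0,0]]]';python3 -m crank '[[[0,0,0,0,0,0.1,0],[0,0,0,0,0,0,0]]]'
```

```text
time: 71.63
tool_pos: [0.5195, 0.0975, 0.0034]
tool_rot: [3.139, -0.11, 0.006]
contact_force: [-0.2, 0.1, -3.5]
opening: 0.015
time: 71.8
tool_pos: [0.5196, 0.0975, 0.0019]
tool_rot: [3.139, -0.11, 0.006]
contact_force: [-0.4, -0.7, -2.9]
opening: 0.0148
time: 71.97
tool_pos: [0.5197, 0.0975, 0.0009]
tool_rot: [3.139, -0.11, 0.007]
contact_force: [0.2, -0.1, -3.1]
opening: 0.0149
time: 72.13
tool_pos: [0.52, 0.0975, 0.0001]
tool_rot: [3.139, -0.11, 0.007]
contact_force: [0.0, -0.3, -3.0]
opening: 0.0151
```

```bash
python3 -m crank '[[[0,0,0,0,0,0.1,0],[0,0,0,0,0,0,0]]]';python3 -m crank '[[[0,0,0,0,0,0.1,0],[0,0,0,0,0,0,0]]]';python3 -m crank '[[[0,0,0,0,0,0.05,0],[0,0,0,0,0,0,0]]]'
```

```text
time: 72.3
tool_pos: [0.5202, 0.0977, 0.0002]
tool_rot: [3.139, -0.109, 0.009]
contact_force: [0.2, -0.2, -3.6]
opening: 0.0146
time: 72.47
tool_pos: [0.5206, 0.0979, 0.0002]
tool_rot: [3.139, -0.109, 0.01]
contact_force: [-0.2, -0.1, -2.7]
opening: 0.0152
time: 72.63
tool_pos: [0.5207, 0.098, 0.0]
tool_rot: [3.14, -0.109, 0.011]
contact_force: [-2.0, -0.7, -1.1]
opening: 0.0145
```

```bash
python3 -m crank '[[[0,0,0,0,0,0,2.5],[0,0,0,0,0,0,4.5],[0,0,0,0,0,0,4.5],[0,0,0,0,0,0,4.5]]]';python3 -m crank '[[[0,0,0,0,0,-1,4.5],[0,0,0,0,0,-2.5,4.5],[0,0,0,0,0,-3,4.5],[0,0,0,0,0,-3,4.5],[0,0,0,0,0,-3,4.5],[0,0,0,0,0,-2,4.5],[0,0,0,0,3,0,4.5],[0,0,0,0,3.3,0,4.5],[0,0,0,0,3.3,0,4.5],[0,0,0,0,3.3,0,4.5],[0,0,0,0,3.3,0,4.5],[0,0,0,0,3.3,0,4.5]]]';python3 -m crank '[[[0,0,0,0,3.3,0,4.5],[0,0,0,0,3.3,0,4.5],[0,0,0,0,3.3,0,4.5],[0,0,0,0,3.3,0,4.5],[0,0,0,0,2,0,4.5],[0,0,0,0,0,0,4.5],[0,0,0,0,0,0,4.5],[0,0,0,0,0,0,4.5]]]'; python3 - <<'E'
from h import *
for n in("side","top"):
    cv2.imwrite(f"pics/{n}F.png",env.grab_frame(n)[:,:,::-1])
crop('top',120,130,370,260,3.2,'t36');crop('top',190,165,260,240,8,'t37');crop('side',190,70,310,205,5,'s37')
E
```

```text
time: 72.97
tool_pos: [0.521, 0.0979, -0.0002]
tool_rot: [3.14, -0.109, 0.012]
contact_force: [-0.3, 0.2, -0.4]
opening: 0.0448
time: 73.97
tool_pos: [0.5054, -0.0985, 0.1617]
tool_rot: [3.14, -0.095, 0.022]
contact_force: [0.6, -1.2, -0.6]
opening: 0.0448
time: 74.63
tool_pos: [0.4926, -0.2642, 0.1683]
tool_rot: [3.136, -0.105, 0.028]
contact_force: [-0.7, 0.8, 0.2]
opening: 0.0451
```

View pics/t36.png

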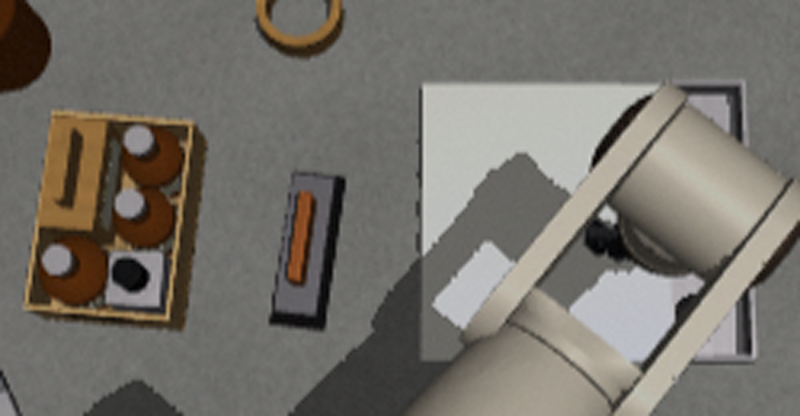

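View pics/t37.png

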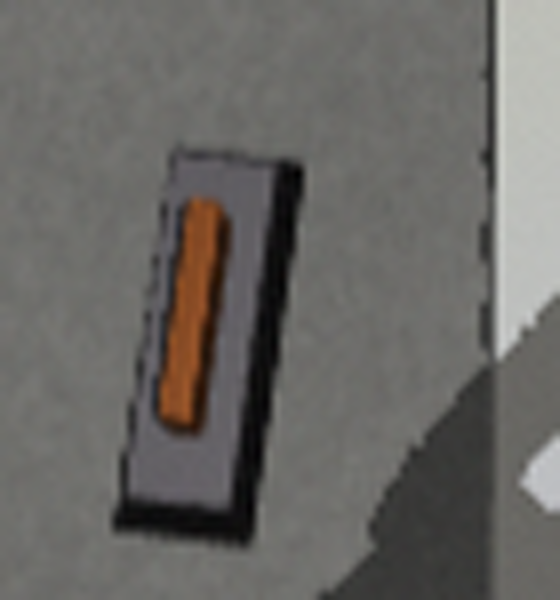

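View pics/s37.png

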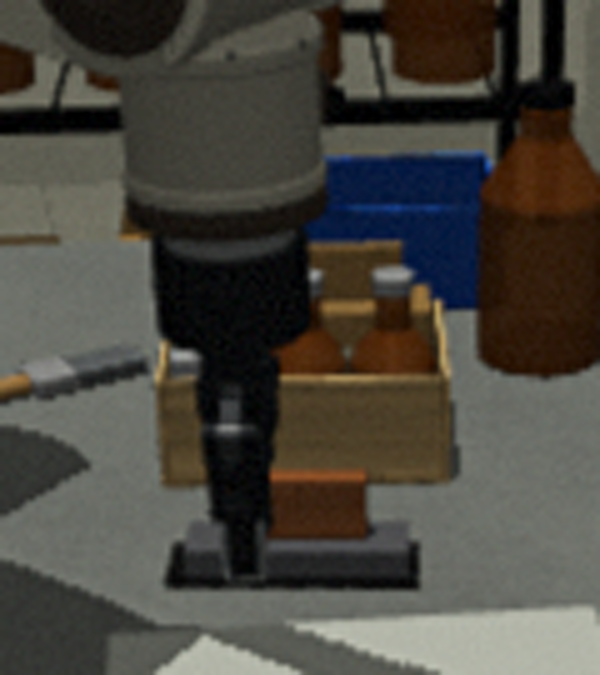

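View pics/topF.png

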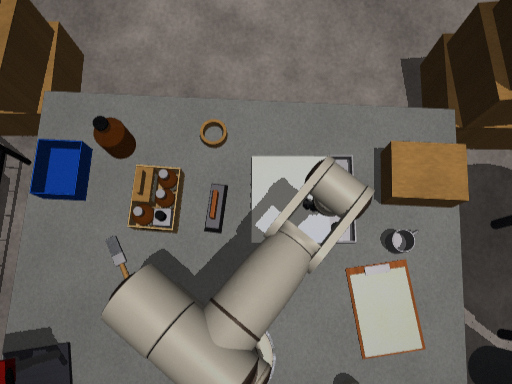

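```bash
python3 - <<'E'
from h import *
np.set_printoptions(precision=4,suppress=True)
D=lambda c:c2p(c,(190,165),8)
a,b=.09,.031
print("pad",*fit([("top",(a,-b,.004),D((303,163))),("top",(-a,b,.004),D((115,528))),("top",(-a,-b,.004),D((250,543)))],[.5,.09,0]))
a,b=.08,.024
print("blade",*fit([("top",(a,b,.024),D((174,152))),("top",(a,-b,.024),D((276,163))),("top",(-a,-b,.024),D((233,514))),("top",(-a,b,.024),D((127,500)))],[.5,.05,0]))
a,b=.05,.008
print("grip",*fit([("top",(a,b,.074),D((190,198))),("top",(a,-b,.074),D((228,203))),("top",(-a,-b,.074),D((198,430))),("top",(-a,b,.074),D((160,422)))],[.5,.05,0]))
S=lambda c:c2p(c,(190,70),5)
a,b=.08,.024
print("bl side",*fit([("side",(-a,-b,.004),S((187,573))),("side",(a,-b,.004),S((413,573))),("side",(a,-b,.024),S((412,545)))],[.5,.09,0]))
env.grab_frame("top")
for d in env.boxes_of("top","brush")[:2]+env.boxes_of("top","tape")[:2]+env.boxes_of("top","mug")[:2]:print(d)
E
```

```text
pad [ 0.5177  0.0965 -0.0697] [[ 0.0399 -0.2385]
 [-0.0236  0.0301]
 [-0.0155  0.1974]]
blade [ 0.5197  0.0981 -0.0565] [[-0.112   0.3075]
 [ 0.1064  0.2888]
 [-0.0049 -0.4512]
 [ 0.0106 -0.1213]]
grip [ 0.5187  0.0968 -0.0604] [[ 0.1373  0.2943]
 [-0.1405  0.1559]
 [-0.1077 -0.4683]
 [ 0.1112  0.0305]]
bl side [ 0.521   0.1073 -0.0517] [[ 0.2403  0.0387]
 [-0.2222 -0.3256]
 [-0.0164  0.3395]]
{'rect': [115.8, 257.6, 25.9, 35.6], 'p': 0.91}
{'rect': [213.1, 134.7, 23.5, 25.6], 'p': 0.92}
{'rect': [304.5, 198.8, 104.2, 87.8], 'p': 0.26}
{'rect': [399.1, 241.1, 35.8, 25.1], 'p': 0.92}
{'rect': [220.8, 209.9, 16.4, 51.9], 'p': 0.69}
```

```bash
python3 -m crank '[[[0,0,0,0,-1,-2,4.5],[0,0,0,0,-1,-2,4.5],[0,0,0,0,0,0,4.5],[0,0,0,0,0,0,4.5],[0,0,0,0,0,0,4.5],[0,0,0,0,0,0,4.5]]]'; python3 -c "
from cell import env
print(env.job_done())"
```

```text
time: 75.58
tool_pos: [0.4931, -0.2422, 0.2079]
tool_rot: [3.137, -0.102, 0.025]
contact_force: [-0.5, -0.5, -0.0]
opening: 0.0454
the job is handed in; nothing more can be done
None
```

I packed all five goods (two bottles, jug, tin, carton) upright in two rows in the crate. All four caps went into the trough in two scraper passes, and I stood the scraper back on its pad. I handed the job in at about 75.6 s, and no verdict was reported.

**Last checks**
- **Goods:** the last top picture shows all five inside the crate, apparently upright. I did not measure their exact height or tilt after release.
- **Caps:** all four lay flat in the trough in pictures taken after the second pass. In the final pictures the arm partly hid the trough, so I did not see them all again.
- **Scraper:** in the top camera it is about 3 mm from the pad's centre and lined up to about 0.015 rad. The side camera put it about 11 mm off in y, still within the 25 mm limit.
- **Bystanders:** the tape, brush and mug looked to be where they started, though the arm hid the brush's tail.

**What went wrong or disagreed**
- **Height reading:** the arm's reported z read 34 mm too low, so my first try at the carton closed on nothing. I found the offset by touching the table, with a brief contact of about 77 N on the fingers, and corrected for it from then on.
- **Scraper:** it was knocked about 4 to 5 cm off its pad during packing. I measured it again before picking it up.

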